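# Sort the glass bars and close the trays with comb keepers

### The arm

A 6-joint arm with a two-finger parallel gripper is mounted at the origin on the work surface. World frame = base frame: x ahead of the robot, y to its left, z up, the work surface at z = 0. Lengths are in mm, angles in rad, forces in N, time in s.
With the tool pointing down it reaches from about 300 to 750 mm from the base axis. Payload 8.5 kg.
Tool frame: the origin (TCP) lies at the very end of the fingers, on their centre line; the grasp point (between the pads) lies 19 mm behind it; y points along the fingers, x is the direction in which the jaws open and shut, and the axes are right-handed (so a half turn about y gives the same grasp; the last joint's range is limited). The gripper opens to 85 mm and grips with 20 to 120 N. Pads are 22 mm wide; open, the fingers measure 114 mm over their backs; the gripper's body (76 mm by 85 mm) begins 54 mm behind the grasp point. The pads swing forward as they close: fully open they stand 13 mm farther back than shut.
Start: joints at [-0.215, 0.381, 1.297, -0, 1.464, -0.215], TCP at [549.982, 0.002, 231.322] pointing down, gripper open.
Joint ranges: [-3.11, 3.11], [-0.89, 2.33], [0.22, 2.48], [-1.42, 4.56], [0.17, 2.85], [-2.88, 2.88]. Speed limits (rad/s): [2.39, 2.39, 3.14, 3.14, 3.14, 3.14].

### API

Orientations are given as a 3x3 rotation matrix whose columns are the frame's x, y, z axes.
In Python, from cell import bot gives the robot as it stands.
- The arm moves only by the tool servo_tool, never from a script. Its argument "targets" is a list of rows, each an object with "delta_pos": the shift along the tool's x, y, z scaled (see below), a list of three; "rotation": the turn, a rotation vector about the tool's x, y, z scaled (see below), a list of three; "fingers": the closure, from -1 (fully open) to 1 (shut). In form: [{"delta_pos": [x, y, z], "rotation": [rx, ry, rz], "fingers": fingers}, ...]. A call has exactly 5 rows; each row shifts and turns the commanded pose from where the row before left it, along the tool's axes as they then stand; what a row does not reach is not made up. The controller multiplies each number of a shift by 2.5 cm and each number of a turn by 45 degrees. A row lasts 1/12 s, in which the tool goes at most 41.7 mm and 7.16 degrees, less where a joint would pass 70% of its speed; a pose out of reach is approached as far as the arm can. A call with a number of a shift or a turn outside -1 to 1 is refused whole. A call with a gripper value outside its range is refused whole. The fingers move at their own pace and stop on an object; the grip force is fixed at half the most. Time passes only in rows, so rows that do not move let the fingers close, or fill a call up. It gives the time, the measured TCP pose, the force and the opening at its end, in the units of the state.
- bot.state(): the state, without advancing time (a new reading comes with each control period).
- bot.camera(name): name is "scene" or "side" or "wrist"; returns (picture, depth): 400x640x3 uint8, blue, green, red; 400x640 float32, mm along the optical axis (not along the pixel's ray), 0 where there is no reading.
- bot.get_calibration(name): a dict with "K" (3x3 intrinsics, pixels), "k1" (the pictures are not rectified: a ray, as slopes to the right and down, at radius r is drawn at 1 + k1 r^2 times it, then the intrinsics apply), "view" (4x4, takes a point from world to camera coordinates); the wrist camera has in their place "hand_eye" (4x4, takes a point from camera to tool coordinates, whose origin is the TCP and whose axes are the tool frame's). Camera axes: x right, y up, looking along -z (the intrinsics and any distortion apply to the point x, -y, -z); pixel columns grow to the right and rows downward; lengths in mm; the calibration is good to about 2 mm. A picture is of the moment at which its call begins: read the wrist's pose just before it. get_calibration takes no time and is no camera call.
- bot.hand_in(): hands the job in, once; it reports no verdict.
Trained networks look in the newest picture that a camera, given by its name, has taken for a name from the list of things; names that differ only in an ending like _2 or _b are one class to them, and where a whole thing is asked for, a point or a joint stands for the part that bears it (a point fixed in the world has none). Each returns a list of dicts, best first, with "p" (0 to 1); they miss things now and then, are a little off and sometimes report something else, mostly with a low value. They report only what shows in the picture. A call takes as long as a camera call.
- bot.find_in(thing, camera): "location" ([column, row] in pixels, amid what is visible of it).
- bot.regions_of(thing, camera): "mask" (400x640 bool, what is visible of it) and "location" ([column, row] in pixels, amid what is visible of it).
- bot.spot_point(thing, camera): "location" ([column, row] in pixels: a listed point, or the origin of a listed thing).
The state is a dict: "t": time; "joint_pos": joint angles; "joint_vel": joint speeds; "effort": joint torques, N m; "eef_pos": TCP position; "tool_rot": TCP orientation; "ft_force": force on the tool from outside, world axes, zero at the start; "ft_torque": the same for the moment, N m; "finger_gap": finger opening in mm.
Only numpy, scipy, OpenCV 4.12 (cv2) and the standard library are available. Lean on these libraries where they do the work, as an engineer would, in place of code of your own. Each camera call takes 0.05 s, during which the arm holds its last target.

### The job

Clear the lampworking bench: first sort all the glass bars lying on it into the two trays, amber bars in the tray with the orange floor and green bars in the tray with the green floor, each lying flat inside. Only when all bars are in, close each tray's open end with the comb whose fins match its rail: lower it so that its fins slide between the rail's fins, fully home, upright, centred and flush with the rail. Leave the other things on the bench where they lie.

Things in the scene. Friction and masses are not known exactly. Their poses are not given: they have to be found in the camera images.
- amber_tray: fixed aluminium tray, orange floor liner, 154 mm wide (y), x from -89 to +75 mm; origin on the bench mid-width, z up. Floor at z 6 mm; walls 5 mm thick, tops at 18 mm, on the sides and +x end. Room for bars: x -45 to +70, y -72 to +72 mm. The -x end has a finned rail instead (see amber_seat). Position, yaw and side of the bench vary
- amber_seat (a point): on the amber tray, 67 mm to -x of its origin, 39 mm up, same axes: where coarse_mid lies when that comb is home. The rail here has 6 upright plate fins (10 mm thick in y, 44 mm deep in x, tops 34 mm above the bench, centred on this x), with 5 gaps of 17 mm, pitch 27 mm
- green_tray: fixed aluminium tray, green floor liner, 154 mm wide (y), x from -89 to +75 mm; origin on the bench mid-width, z up. Floor at z 6 mm; walls 5 mm thick, tops at 18 mm, on the sides and +x end. Room for bars: x -45 to +70, y -72 to +72 mm. The -x end has a finned rail instead (see green_seat). Position, yaw and side of the bench vary
- green_seat (a point): on the green tray, 67 mm to -x of its origin, 39 mm up, same axes: where fine_mid lies when that comb is home. The rail here has 9 upright plate fins (6 mm thick in y, 44 mm deep in x, tops 34 mm above the bench, centred on this x), with 8 gaps of 11 mm, pitch 17 mm
- coarse_mid (a point): centre of loose coarse comb, 62 mm tall, 0.4 kg, standing on its fins: 5 dark fins down (11 mm thick in y, 44 deep in x, 26 long, pitch 27), spine 132 (y) by 44 by 12, blue grip tab on top 14 (x) by 50 (y) by 24 mm. Spine top 7 mm, tab top 31 mm above this point. Half turn about z is equal. Fits the amber rail, 3 mm play each side; home, the spine rests on its fin tops
- fine_mid (a point): centre of loose fine comb, 62 mm tall, 0.4 kg, standing on its fins: 8 dark fins down (5 mm thick in y, 44 deep in x, 26 long, pitch 17), spine 132 (y) by 44 by 12, yellow grip tab on top 14 (x) by 50 (y) by 24 mm. Spine top 7 mm, tab top 31 mm above this point. Half turn about z is equal. Fits the green rail, 3 mm play each side; home, the spine rests on its fin tops
- amber1_mid (a point): centre of a loose square bar of amber glass, 80 (x) by 14 by 14 mm, about 40 g, long axis x, lying on the bench; may be absent
- amber2_mid (a point): centre of a loose square bar of amber glass, 80 (x) by 14 by 14 mm, about 40 g, long axis x, lying on the bench; may be absent
- amber3_mid (a point): centre of a loose square bar of amber glass, 80 (x) by 14 by 14 mm, about 40 g, long axis x, lying on the bench; may be absent
- green1_mid (a point): centre of a loose square bar of green glass, 80 (x) by 14 by 14 mm, about 40 g, long axis x, lying on the bench; may be absent
- green2_mid (a point): centre of a loose square bar of green glass, 80 (x) by 14 by 14 mm, about 40 g, long axis x, lying on the bench; may be absent
- green3_mid (a point): centre of a loose square bar of green glass, 80 (x) by 14 by 14 mm, about 40 g, long axis x, lying on the bench; may be absent
- char_block: loose scorched wood block 36 by 75 by 24 mm; origin at its underside; a bystander, to be left where it is
- tweezers: loose steel tweezers 100 mm long along y, 8 mm high; origin at its underside; a bystander, to be left where it is
- shaping_cup: loose black graphite shaping piece, round, 36 mm across, 26 mm high; origin at its underside; a bystander, to be left where it is
- paddle: loose graphite paddle with wooden handle, 235 mm long along y, 18 mm high; origin at its underside; a bystander, to be left where it is

How it is judged (in metres and radians):
On the way, in this order (a step that is already met when the one before it is completed fails the run):
1. every bar present lies flat in the tray of its colour (x of amber1_mid in the frame of amber_tray between -0.04 and 0.066 m and y of amber1_mid in the frame of amber_tray between -0.068 and 0.068 m and z of each of amber1_mid, amber2_mid, amber3_mid in the frame of amber_tray below 0.034 m and angle between amber1_mid's own x axis and vertical between 1.42 and 1.72 rad and x of amber2_mid in the frame of amber_tray between -0.04 and 0.066 m and y of amber2_mid in the frame of amber_tray between -0.068 and 0.068 m and angle between amber2_mid's own x axis and vertical between 1.42 and 1.72 rad and x of amber3_mid in the frame of amber_tray between -0.04 and 0.066 m and y of amber3_mid in the frame of amber_tray between -0.068 and 0.068 m and angle between amber3_mid's own x axis and vertical between 1.42 and 1.72 rad and x of green1_mid in the frame of green_tray between -0.04 and 0.066 m and y of green1_mid in the frame of green_tray between -0.068 and 0.068 m and z of each of green1_mid, green2_mid, green3_mid in the frame of green_tray below 0.034 m and angle between green1_mid's own x axis and vertical between 1.42 and 1.72 rad and x of green2_mid in the frame of green_tray between -0.04 and 0.066 m and y of green2_mid in the frame of green_tray between -0.068 and 0.068 m and angle between green2_mid's own x axis and vertical between 1.42 and 1.72 rad and x of green3_mid in the frame of green_tray between -0.04 and 0.066 m and y of green3_mid in the frame of green_tray between -0.068 and 0.068 m and angle between green3_mid's own x axis and vertical between 1.42 and 1.72 rad), for 0.2 s.
2. both combs are home on their rails (x of coarse_mid in the frame of amber_seat between -0.007 and 0.007 m and y of coarse_mid in the frame of amber_seat between -0.005 and 0.005 m and z of coarse_mid in the frame of amber_seat between -0.005 and 0.003 m and angle between each of coarse_mid, fine_mid's own z axis and vertical below 0.06 rad and angle between the y axis of coarse_mid and the y axis of amber_seat, either way round below 0.09 rad and x of fine_mid in the frame of green_seat between -0.007 and 0.007 m and y of fine_mid in the frame of green_seat between -0.005 and 0.005 m and z of fine_mid in the frame of green_seat between -0.005 and 0.003 m and angle between the y axis of fine_mid and the y axis of green_seat, either way round below 0.09 rad), for 0.2 s.
At the end, for the whole second after the job is handed in: each bar lies flat (8 deg) in its colour's tray, on the floor or one other bar; coarse comb on the amber rail, fine on the green, each centre within 7 mm along the fins, 5 mm across and 3 mm in height of its seat, upright within 3 deg, parallel within 5 deg (all of step 1 and all of step 2); the robot touches nothing.
It fails at once if a bystander is shifted by more than 50 mm (distance of any of char_block, tweezers, shaping_cup, paddle from where it was at the start of the episode above 0.05 m).
Of amber1, amber2, amber3, green1, green2, green3 only 4 to 6 are there at a start; the rules pass over those that are not, and their reading is None.
At some moment in a run one of amber1, amber2, amber3, green1, green2, green3, coarse_comb, fine_comb may be knocked a few centimetres aside while the robot is not near it.
It also fails if it takes over 210 s, if anything falls off the work surface, if the arm or the gripper's body presses on something with over 40 N, if the wrist force passes 120 N, or if a joint passes its speed limit or range.

## Working session

There is one attempt and no reset: what is moved stays moved. The work goes in short steps, Python scripts to look and compute and a tool call to move; the robot and the scene stay as the last step left them, time stands still between calls to the robot, and variables do not carry over. Pictures are saved under pics/ and viewed, and the job is handed in when it is done.

Besides the shell and the picture viewer there is one more tool, called after "Emit:" as name(argument=value, ...) on one line, values as JSON. servo_tool: Moves the arm, as the interface text tells. Its arguments: {"type":"object","properties":{"targets":{"type":"array"}},"required":["targets"]}

```bash
ls; mkdir -p pics
python3 - <<'E'
from cell import bot
import cv2,numpy as np
s=bot.state();print(s)
for n in ["scene","side","wrist"]:
    im,d=bot.camera(n);cv2.imwrite(f"pics/{n}0.png",im);np.savez(f"pics/{n}0.npz",im=im,d=d)
    print(n,bot.get_calibration(n), np.median(d))
E
```

```text
pics
{'t': 0.0, 'joint_pos': array([-2.15313703e-01,  3.81226205e-01,  1.29823921e+00, -1.80079346e-05,
        1.46361469e+00, -2.15338661e-01]), 'joint_vel': array([ 1.29218437e-03, -1.20301978e-03, -8.18854630e-04, -2.15737122e-05,
       -2.14999495e-04, -2.08758999e-03]), 'effort': array([-1.00240642e-03, -4.48466885e+01, -2.31285810e+01, -2.87182611e-04,
        4.73836102e-03,  1.77242771e-05]), 'eef_pos': array([5.49713153e+02, 4.81430529e-02, 2.30702830e+02]), 'tool_rot': array([[ 9.99998938e-01, -1.45693715e-03, -2.66793019e-05],
       [ 2.71168623e-05,  3.00310039e-04,  9.99999955e-01],
       [-1.45692908e-03, -9.99998894e-01,  3.00349228e-04]]), 'ft_force': array([-0.13064798, -0.31896915,  0.20840583]), 'ft_torque': array([-0.00820533, -0.01907629, -0.01552692]), 'finger_gap': 85.39066201036388}
scene {'K': array([[488.83841735,   0.        , 319.81065312],
       [  0.        , 488.83841735, 199.06806457],
       [  0.        ,   0.        ,   1.        ]]), 'k1': 0.02157996912982892, 'view': array([[ 7.29945856e-01,  6.83321163e-01, -1.58504099e-02,
        -4.332983
[... 689 characters left out ...]
  7.84557201e-01,
        -1.00718043e+03],
       [ 0.00000000e+00,  0.00000000e+00,  0.00000000e+00,
         1.00000000e+00]])} 1080.5364
wrist {'K': array([[311.3650595 ,   0.        , 321.20874364],
       [  0.        , 311.3650595 , 196.66827664],
       [  0.        ,   0.        ,   1.        ]]), 'k1': -0.017417597327625486, 'hand_eye': array([[ 9.99999602e-01, -5.87212494e-04,  6.71415792e-04,
         1.03299128e-01],
       [ 8.01756659e-04,  2.61864388e-01, -9.65104346e-01,
        -1.41598483e+02],
       [ 3.90901445e-04,  9.65104501e-01,  2.61864755e-01,
         6.52750654e+01],
       [ 0.00000000e+00,  0.00000000e+00,  0.00000000e+00,
         1.00000000e+00]])} 356.98883
```

View pics/scene0.png

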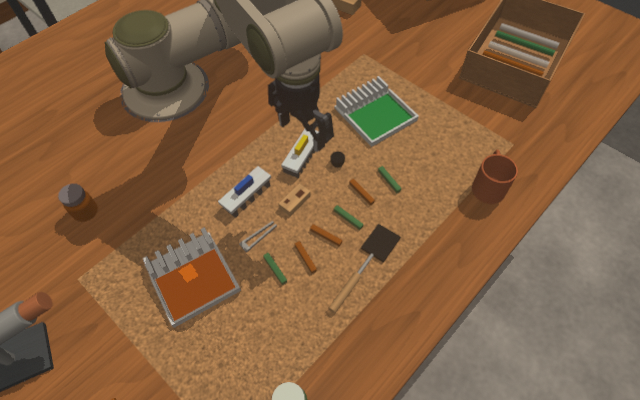

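View pics/side0.png

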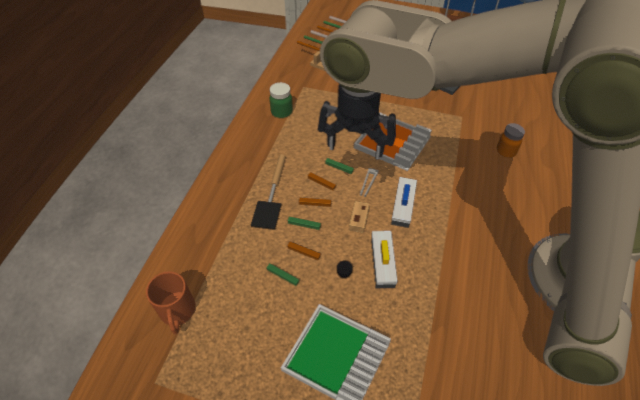

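View pics/wrist0.png

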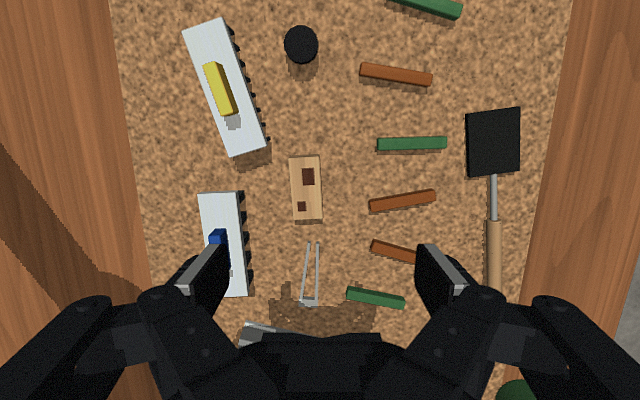

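```bash
cat > h.py <<'E'
from cell import bot
import cv2,numpy as np
H,W=400,640
def rays(K,k1):
    u,v=np.meshgrid(np.arange(W),np.arange(H))
    p=np.stack([u,v],-1).astype(np.float64).reshape(-1,1,2)
    q=cv2.undistortPoints(p,K,np.array([k1,0,0,0,0.]),None,None).reshape(H,W,2)
    return q
def cam2world(name,st):
    c=bot.get_calibration(name)
    if 'view' in c: return np.linalg.inv(c['view']),c
    T=np.eye(4);T[:3,:3]=st['tool_rot'];T[:3,3]=st['eef_pos']
    return T@c['hand_eye'],c
def shot(name,save=None):
    st=bot.state(); im,d=bot.camera(name)
    if save: cv2.imwrite(f'pics/{save}.png',im)
    M,c=cam2world(name,st); q=rays(c['K'],c['k1'])
    P=np.stack([q[...,0]*d,-q[...,1]*d,-d],-1)
    X=P@M[:3,:3].T+M[:3,3]; X[d<=0]=np.nan
    return im,d,X
def rect(pts):
    (cx,cy),(w,h),a=cv2.minAreaRect(pts.astype(np.float32))
    if w<h: w,h,a=h,w,a+90
    a=(a+90)%180-90
    return cx,cy,w,h,a   # a = long-axis angle, deg, world
def segs(im,X,lo,hi,zlo,zhi,minpx=60,smin=None):
    hsv=cv2.cvtColor(im,cv2.COLOR_BGR2HSV)
    m=cv2.inRange(hsv,np.array(lo),np.array(hi))>0
    z=X[...,2]; m&=(z>zlo)&(z<zhi)
    m=cv2.morphologyEx(m.astype(np.uint8),cv2.MORPH_OPEN,np.ones((2,2),np.uint8))
    n,l,s,c=cv2.connectedComponentsWithStats(m)
    out=[]
    for i in range(1,n):
        if s[i,4]>=minpx:
            p=X[l==i]; out.append((rect(p[:,:2]),np.median(p[:,2]),s[i,4],c[i],p))
    return out
COL=dict(green=((45,60,20),(85,255,255)),amber=((3,140,60),(17,255,255)),blue=((105,120,40),(130,255,255)),yellow=((22,140,80),(34,255,255)))
E
cat > t.py <<'E'
from h import *
for n in ["wrist","scene","side"]:
    im,d,X=shot(n)
    print(n)
    for c in COL:
        z={'green':(-5,25),'amber':(6,25),'blue':(30,75),'yellow':(30,75)}[c]
        for r,zz,a,ce,p in segs(im,X,*COL[c],*z):
            if 200<r[0]<800: print(' ',c,np.round(r,1),'z',round(zz,1),a,np.round(ce))
E
python3 t.py
```

```text
wrist
  green [662.3 170.2  78.1  15.1  -3.3] z nan 830 [435.   7.]
  green [657.   29.8  85.   15.5   1.9] z nan 829 [412. 144.]
  green [ 623.8 -178.2   86.3   24.   -13.1] z nan 773 [376. 298.]
  green [ 712.1 -180.   387.4   49.1  -51.7] z nan 450 [514. 390.]
  amber [633.6 104.8  83.4  14.4  -7.8] z nan 946 [396.  75.]
  amber [534.9  -7.9  15.7  12.6  89.7] z 23.6 91 [308. 179.]
  amber [650.5 -40.7  83.3  19.1  12.3] z nan 805 [403. 201.]
  amber [615.4 -70.2 151.5  36.  -59.6] z nan 525 [394. 252.]
  blue [467.  -29.  110.9  17.8  53. ] z nan 225 [218. 237.]
  yellow [451.6  86.6  47.8  11.9 -72.8] z nan 696 [218.  89.]
scene
  green [517.2 319.6 137.8 112.9  76.4] z nan 1535 [381. 117.]
  green [658.8 177.8  75.1  14.7 -17.9] z 14.2 128 [390. 179.]
  green [655.7  33.   75.4  17.1   2. ] z nan 151 [349. 217.]
  green [ 623.5 -173.    74.1   14.8  -16.5] z nan 175 [276. 269.]
  amber [633.3 104.4  79.   18.2  -4.2] z 13.5 207 [362. 193.]
  amber [ 200.2 -371.9   58.7   29.2  -86.9] z 10.0 132 [ 88. 216.]
  amber [648.9 -35.9  77.8  20.5  11.8] z nan 234 [326. 236.]
  amber [ 
[... 192 characters left out ...]
en [ 617.6 -170.7   74.7   18.7   -6.9] z 11.8 160 [340. 167.]
  green [649.9  33.5  76.2  13.    1.6] z 12.7 195 [305. 224.]
  green [653.9 182.5  75.8  12.7 -19.1] z nan 207 [283. 275.]
  green [509.3 320.9 140.4 112.4  77.4] z nan 3659 [329. 353.]
  amber [ 477.6 -298.8  140.9   37.7   82.5] z nan 195 [400. 141.]
  amber [ 546.4 -144.5  313.8   41.5  -83. ] z 7.3 97 [369. 144.]
  amber [ 646.5 -105.4   78.1   23.7   -8.5] z 13.2 176 [323. 181.]
  amber [641.9 -36.4  79.7  20.4  18.2] z nan 200 [316. 202.]
  amber [625.7 108.1  77.6  20.1  -1.7] z nan 232 [305. 251.]
  blue [430.4 -92.4  64.2  11.9 -87.7] z 61.0 94 [406. 195.]
  yellow [448.3  81.3  62.2  18.5 -76.5] z 61.1 149 [386. 252.]
```

```bash
cat > plan.py <<'E'
# usage: plan.py x y z yaw_deg [fingers] [step]  -> prints rows from the measured pose
from h import *
import sys,json
a=[float(v) for v in sys.argv[1:]]
tgt=np.array(a[:3]);yaw=a[3]; f=a[4] if len(a)>4 else -1; step=a[5] if len(a)>5 else 25
s=bot.state();R=s['tool_rot'];p=s['eef_pos']
y0=np.degrees(np.arctan2(R[1,0],R[0,0]));dy=(yaw-y0+180)%360-180
d=tgt-p
n=int(max(np.ceil(max(np.linalg.norm(d[:2])/step,abs(d[2])/step)-1e-6),np.ceil(abs(dy)/7.0),1))
n=int(np.ceil(n/5)*5)
print('from',np.round(p,1),'yaw',round(y0,2),'gap',round(s['finger_gap'],1),'t',round(s['t'],1),'rows',n,'F',np.round(s['ft_force'],1))
rows=[];c=y0;pos=p.copy()
for i in range(n):
    want=p+d*(i+1)/n-pos
    cr=np.radians(c);ex=np.array([np.cos(cr),np.sin(cr),0]);ez=np.array([-np.sin(cr),np.cos(cr),0])
    q=np.round(np.array([want@ex,-want[2],want@ez])/25,2)
    ry=round(-(y0+dy*(i+1)/n-c)/45,3)
    pos=pos+25*(q[0]*ex+q[2]*ez)+np.array([0,0,-25*q[1]]);c-=45*ry
    rows.append('{"delta_pos":[%g,%g,%g],"rotation":[0,%g,0],"fingers":%g}'%(q[0],q[1],q[2],ry,f))
for i in range(0,n,5): print('['+','.join(rows[i:i+5])+']')
print('end',np.round(pos,1),round(c,2),'tilt',np.round(R[2,:],4))
E
python3 plan.py 634 105 150 84 -1
```

```text
from [549.9   0.  231.1] yaw 0.0 gap 85.0 t 0.3 rows 15 F [ 1.   0.  -0.5]
[{"delta_pos":[0.22,0.22,0.28],"rotation":[0,-0.124,0],"fingers":-1},{"delta_pos":[0.25,0.21,0.26],"rotation":[0,-0.125,0],"fingers":-1},{"delta_pos":[0.28,0.22,0.23],"rotation":[0,-0.124,0],"fingers":-1},{"delta_pos":[0.29,0.22,0.2],"rotation":[0,-0.125,0],"fingers":-1},{"delta_pos":[0.32,0.21,0.17],"rotation":[0,-0.124,0],"fingers":-1}]
[{"delta_pos":[0.33,0.22,0.14],"rotation":[0,-0.125,0],"fingers":-1},{"delta_pos":[0.34,0.21,0.11],"rotation":[0,-0.124,0],"fingers":-1},{"delta_pos":[0.35,0.22,0.08],"rotation":[0,-0.125,0],"fingers":-1},{"delta_pos":[0.36,0.22,0.04],"rotation":[0,-0.124,0],"fingers":-1},{"delta_pos":[0.36,0.21,0.01],"rotation":[0,-0.124,0],"fingers":-1}]
[{"delta_pos":[0.35,0.22,-0.03],"rotation":[0,-0.125,0],"fingers":-1},{"delta_pos":[0.36,0.22,-0.07],"rotation":[0,-0.124,0],"fingers":-1},{"delta_pos":[0.34,0.21,-0.1],"rotation":[0,-0.125,0],"fingers":-1},{"delta_pos":[0.33,0.22,-0.13],"rotation":[0,-0.124,0],"fingers":-1},{"delta_pos":[0.32,0.21,-0.16],"rotation":[0,-0.125,0],"fingers":-1}]
end [633.9 104.9 150.1] 84.02 tilt [-5.e-04 -1.e+00  1.e-04]
```

Emit:
servo_tool(targets=[{"delta_pos": [0.27,0.22,0.23],"rotation": [0,-0.125,0],"fingers": 0},{"delta_pos": [0.27,0.22,0.23],"rotation": [0,-0.125,0],"fingers": 0},{"delta_pos": [0.27,0.22,0.23],"rotation": [0,-0.125,0],"fingers": 0},{"delta_pos": [0.27,0.22,0.23],"rotation": [0,-0.125,0],"fingers": 0},{"delta_pos": [0.27,0.22,0.23],"rotation": [0,-0.125,0],"fingers": 0}])

```text
t: 0.72
eef_pos: [577.5, 34.7, 203.4]
tool_rot: [[0.88, -0.0, -0.476], [0.476, 0.0, 0.88], [-0.0, -1.0, 0.0]]
ft_force: [0.2, 0.1, -0.2]
finger_gap: 42.7
```

Emit:
servo_tool(targets=[{"delta_pos": [0.35,0.22,0.08],"rotation": [0,-0.125,0],"fingers": 0},{"delta_pos": [0.35,0.22,0.08],"rotation": [0,-0.125,0],"fingers": 0},{"delta_pos": [0.35,0.22,0.08],"rotation": [0,-0.125,0],"fingers": 0},{"delta_pos": [0.35,0.22,0.08],"rotation": [0,-0.125,0],"fingers": 0},{"delta_pos": [0.35,0.22,0.08],"rotation": [0,-0.125,0],"fingers": 0}])

```text
t: 1.13
eef_pos: [604.7, 69.9, 175.9]
tool_rot: [[0.552, -0.0, -0.834], [0.834, -0.0, 0.552], [-0.0, -1.0, 0.0]]
ft_force: [-0.1, -0.3, 0.1]
finger_gap: 42.5
```

Emit:
servo_tool(targets=[{"delta_pos": [0.34,0.22,-0.1],"rotation": [0,-0.125,0],"fingers": 0},{"delta_pos": [0.34,0.22,-0.1],"rotation": [0,-0.125,0],"fingers": 0},{"delta_pos": [0.34,0.22,-0.1],"rotation": [0,-0.125,0],"fingers": 0},{"delta_pos": [0.34,0.22,-0.1],"rotation": [0,-0.125,0],"fingers": 0},{"delta_pos": [0.34,0.22,-0.1],"rotation": [0,-0.125,0],"fingers": 0}])

```text
t: 1.55
eef_pos: [632.3, 104.0, 148.3]
tool_rot: [[0.093, -0.0, -0.996], [0.996, -0.0, 0.093], [-0.0, -1.0, 0.0]]
ft_force: [0.1, -0.3, 0.4]
finger_gap: 43.0
```

```bash
cat > bars.py <<'E'
from h import *
import sys
cam=sys.argv[1]; save=sys.argv[2]
def plane(name,st,zp):
    M,c=cam2world(name,st);q=rays(c['K'],c['k1'])
    D=np.stack([q[...,0],-q[...,1],-np.ones((H,W))],-1)@M[:3,:3].T
    return M[:3,3]+D*((zp-M[2,3])/D[...,2])[...,None]
st=bot.state(); im,d,X=shot(cam,save)
zt=float(sys.argv[3]) if len(sys.argv)>3 else 14
XP=plane(cam,st,zt); z=X[...,2]
hsv=cv2.cvtColor(im,cv2.COLOR_BGR2HSV)
print('tcp',np.round(st['eef_pos'],1),'t',st['t'])
for c in ('amber','green'):
    m=cv2.inRange(hsv,np.array(COL[c][0]),np.array(COL[c][1]))>0
    m&=(np.isnan(z)|((z>zt-3.5)&(z<zt+6)))
    m=cv2.morphologyEx(m.astype(np.uint8),cv2.MORPH_OPEN,np.ones((3,3),np.uint8))
    n,l,s,ce=cv2.connectedComponentsWithStats(m)
    for i in range(1,n):
        if s[i,4]>60:
            r=rect(XP[l==i][:,:2]);x0,y0,w,h,A=s[i]
            if 250<r[0]<800 and abs(r[1])<450: print(c,np.round(r,1),'z',round(float(np.nanmedian(z[l==i])),1),'px',np.round(ce[i]),'EDGE' if x0<2 or y0<2 or x0+w>638 or y0+h>398 else '')
E
python3 bars.py wrist w1
```

```text
tcp [632.3 104.  148.3] t 1.55
amber [629.8 106.6  78.6  13.4  -8.9] z 12.8 px [325. 182.] 
amber [647.1 -36.   77.8  14.1  10.9] z 12.8 px [174. 215.] 
amber [ 650.5 -106.2   79.9   13.6  -15.6] z 12.9 px [104. 225.] 
green [655.  177.9  78.1  14.  -15.1] z 12.7 px [405. 203.] 
green [ 622.  -169.7   76.3   13.1  -12. ] z 12.9 px [ 30. 202.] 
green [647.3  32.8  67.4  13.1   2.5] z 12.8 px [247. 208.]
```

View pics/w1.png

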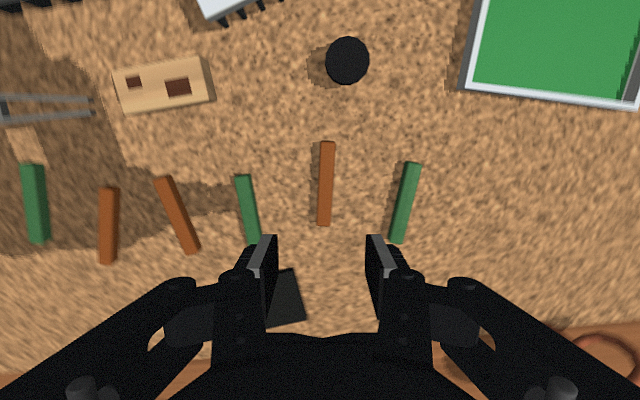

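Emit:
servo_tool(targets=[{"delta_pos": [0.1,0.6,0.1],"rotation": [0,0.08,0],"fingers": 0},{"delta_pos": [0,0.8,0],"rotation": [0,0,0],"fingers": 0},{"delta_pos": [0,0.8,0],"rotation": [0,0,0],"fingers": 0},{"delta_pos": [0,0.8,0],"rotation": [0,0,0],"fingers": 0},{"delta_pos": [0,0.8,0],"rotation": [0,0,0],"fingers": 0}])

```text
t: 2.02
eef_pos: [629.6, 106.3, 53.1]
tool_rot: [[0.163, 0.0, -0.987], [0.987, -0.0, 0.163], [-0.0, -1.0, -0.0]]
ft_force: [0.3, 0.1, 0.6]
finger_gap: 42.3
```

Emit:
servo_tool(targets=[{"delta_pos": [0,0.8,0],"rotation": [0,0,0],"fingers": 0},{"delta_pos": [0,0.8,0],"rotation": [0,0,0],"fingers": 0},{"delta_pos": [0,0.4,0],"rotation": [0,0,0],"fingers": 0.2},{"delta_pos": [0,0,0],"rotation": [0,0,0],"fingers": 1},{"delta_pos": [0,0,0],"rotation": [0,0,0],"fingers": 1}])

```text
t: 2.43
eef_pos: [629.9, 106.4, 4.2]
tool_rot: [[0.161, 0.0, -0.987], [0.987, -0.0, 0.161], [-0.0, -1.0, -0.0]]
ft_force: [0.2, 0.6, -1.0]
finger_gap: 11.7
```

Emit:
servo_tool(targets=[{"delta_pos": [0,0,0],"rotation": [0,0,0],"fingers": 1},{"delta_pos": [0,0,0],"rotation": [0,0,0],"fingers": 1},{"delta_pos": [0,-0.5,0],"rotation": [0,0,0],"fingers": 1},{"delta_pos": [0,-0.8,0],"rotation": [0,0,0],"fingers": 1},{"delta_pos": [0,-0.8,0],"rotation": [0,0,0],"fingers": 1}])

```text
t: 2.85
eef_pos: [629.7, 106.5, 57.5]
tool_rot: [[0.161, 0.0, -0.987], [0.987, 0.0, 0.161], [0.0, -1.0, -0.0]]
ft_force: [0.5, 0.3, -0.4]
finger_gap: 11.8
```

Emit:
servo_tool(targets=[{"delta_pos": [-0.96,-0.5,0.03],"rotation": [0,0,0],"fingers": 1},{"delta_pos": [-0.96,-0.5,0.03],"rotation": [0,0,0],"fingers": 1},{"delta_pos": [-0.96,-0.5,0.03],"rotation": [0,0,0],"fingers": 1},{"delta_pos": [-0.96,-0.3,0.03],"rotation": [0,0,0],"fingers": 1},{"delta_pos": [-0.96,0,0.03],"rotation": [0,0,0],"fingers": 1}])

```text
t: 3.27
eef_pos: [607.5, -12.6, 104.3]
tool_rot: [[0.16, 0.005, -0.987], [0.987, -0.001, 0.16], [-0.0, -1.0, -0.005]]
ft_force: [1.1, 0.5, -0.7]
finger_gap: 12.2
```

Emit:
servo_tool(targets=[{"delta_pos": [-0.96,0,0.03],"rotation": [0,0,0],"fingers": 1},{"delta_pos": [-0.96,0,0.03],"rotation": [0,0,0],"fingers": 1},{"delta_pos": [-0.96,0,0.03],"rotation": [0,0,0],"fingers": 1},{"delta_pos": [-0.96,0,0.03],"rotation": [0,0,0],"fingers": 1},{"delta_pos": [-0.96,0,0.03],"rotation": [0,0,0],"fingers": 1}])

```text
t: 3.68
eef_pos: [583.7, -130.4, 102.4]
tool_rot: [[0.161, 0.002, -0.987], [0.987, -0.001, 0.161], [-0.0, -1.0, -0.002]]
ft_force: [-0.7, -0.5, -0.7]
finger_gap: 12.3
```

Emit:
servo_tool(targets=[{"delta_pos": [-0.96,0,0.2],"rotation": [0,0,0],"fingers": 1},{"delta_pos": [-0.96,0,0.2],"rotation": [0,0,0],"fingers": 1},{"delta_pos": [-0.96,0,0.2],"rotation": [0,0,0],"fingers": 1},{"delta_pos": [-0.96,0,0.2],"rotation": [0,0,0],"fingers": 1},{"delta_pos": [-0.96,0,0.2],"rotation": [0,0,0],"fingers": 1}])

```text
t: 4.1
eef_pos: [539.6, -244.9, 102.4]
tool_rot: [[0.161, 0.001, -0.987], [0.987, -0.001, 0.161], [-0.001, -1.0, -0.002]]
ft_force: [0.3, 0.6, -0.9]
finger_gap: 11.9
```

```bash
cat > tray.py <<'E'
# measures the floor of a tray in the given camera(s) + its rail fins
from h import *
import sys
cam,colr,save=sys.argv[1:4]
st=bot.state(); im,d,X=shot(cam,save); z=X[...,2]
M,c=cam2world(cam,st);q=rays(c['K'],c['k1'])
D=np.stack([q[...,0],-q[...,1],-np.ones((H,W))],-1)@M[:3,:3].T
XP=M[:3,3]+D*((6-M[2,3])/D[...,2])[...,None]
hsv=cv2.cvtColor(im,cv2.COLOR_BGR2HSV)
lo,hi={'amber':((3,150,40),(17,255,255)),'green':((50,110,40),(80,255,255))}[colr]
m=cv2.inRange(hsv,np.array(lo),np.array(hi))>0
m&=np.isnan(z)|((z>1)&(z<11))
m=cv2.morphologyEx(m.astype(np.uint8),cv2.MORPH_CLOSE,np.ones((5,5),np.uint8))
n,l,s,ce=cv2.connectedComponentsWithStats(m);i=1+np.argmax(s[1:,4])
print('tcp',np.round(st['eef_pos'],1),np.round(rect(XP[l==i][:,:2]),1),'z',np.nanmedian(z[l==i]).round(1),s[i])
E
python3 tray.py wrist amber w2; python3 tray.py scene amber s2;python3 tray.py scene green s3;python3 tray.py side green d3
```

```text
tcp [ 539.6 -244.9  102.4] [ 520.3 -315.8  135.9  110.3   74.5] z 5.4 [  141   108   182   150 22192]
tcp [ 538.5 -248.8  102.4] [ 696.4  337.8 1276.  1191.6   41.6] z 0.9 [  206     0   434   400 58411]
tcp [ 539.1 -246.8  102.3] [508.9 323.4 132.  101.5  77.7] z 7.6 [ 349   95   62   44 1440]
tcp [ 539.6 -245.1  102.2] [512.3 316.9 135.9 109.3  77.7] z 7.0 [ 288  312   79   81 3564]
```

View pics/w2.png

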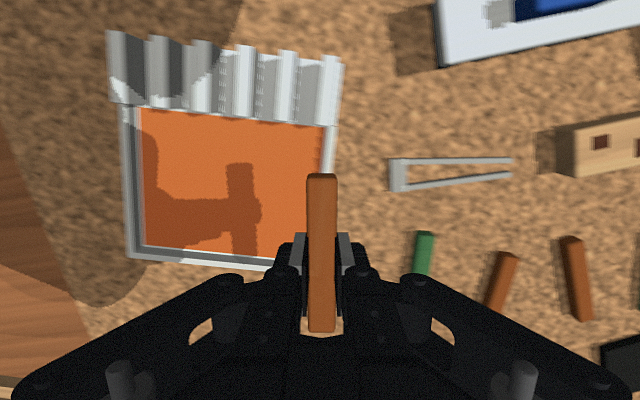

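```bash
python3 plan.py 511 -349 60 74.5 1
```

```text
from [ 539.9 -244.   102.1] yaw 80.7 gap 11.9 t 4.3 rows 5 F [ 0.5 -0.5 -0.3]
[{"delta_pos":[-0.87,0.34,0.09],"rotation":[0,0.028,0],"fingers":1},{"delta_pos":[-0.86,0.33,0.08],"rotation":[0,0.027,0],"fingers":1},{"delta_pos":[-0.87,0.34,0.05],"rotation":[0,0.028,0],"fingers":1},{"delta_pos":[-0.87,0.34,0.04],"rotation":[0,0.027,0],"fingers":1},{"delta_pos":[-0.88,0.33,0.01],"rotation":[0,0.028,0],"fingers":1}]
end [ 511.1 -349.1   60.1] 74.49 tilt [-3.0e-04 -1.0e+00 -1.1e-03]
```

Emit:
servo_tool(targets=[{"delta_pos": [-0.87,0.34,0.08],"rotation": [0,0.028,0],"fingers": 1},{"delta_pos": [-0.87,0.34,0.07],"rotation": [0,0.028,0],"fingers": 1},{"delta_pos": [-0.87,0.34,0.05],"rotation": [0,0.028,0],"fingers": 1},{"delta_pos": [-0.87,0.34,0.04],"rotation": [0,0.028,0],"fingers": 1},{"delta_pos": [-0.87,0.34,0.02],"rotation": [0,0.027,0],"fingers": 1}])

```text
t: 4.72
eef_pos: [511.9, -348.7, 58.9]
tool_rot: [[0.266, 0.001, -0.964], [0.964, -0.0, 0.266], [-0.0, -1.0, -0.001]]
ft_force: [0.7, 0.6, 0.3]
finger_gap: 12.0
```

Emit:
servo_tool(targets=[{"delta_pos": [0,0.6,0],"rotation": [0,0,0],"fingers": 1},{"delta_pos": [0,0.6,0],"rotation": [0,0,0],"fingers": 1},{"delta_pos": [0,0.5,0],"rotation": [0,0,0],"fingers": 1},{"delta_pos": [0,0.23,0],"rotation": [0,0,0],"fingers": 1},{"delta_pos": [0,0,0],"rotation": [0,0,0],"fingers": 1}])

```text
t: 5.13
eef_pos: [511.9, -347.8, 10.8]
tool_rot: [[0.266, -0.0, -0.964], [0.964, 0.0, 0.266], [0.0, -1.0, 0.0]]
ft_force: [0.2, -0.1, 0.8]
finger_gap: 12.3
```

Emit:
servo_tool(targets=[{"delta_pos": [0,0,0],"rotation": [0,0,0],"fingers": 0.3},{"delta_pos": [0,0,0],"rotation": [0,0,0],"fingers": 0.3},{"delta_pos": [0,-0.8,0],"rotation": [0,0,0],"fingers": 0.3},{"delta_pos": [0,-1,0],"rotation": [0,0,0],"fingers": 0.3},{"delta_pos": [0,-1,0],"rotation": [0,0,0],"fingers": 0.3}])

```text
t: 5.55
eef_pos: [511.5, -348.3, 81.5]
tool_rot: [[0.266, -0.0, -0.964], [0.964, 0.001, 0.266], [0.0, -1.0, 0.001]]
ft_force: [0.6, 0.2, 0.0]
finger_gap: 29.8
```

```bash
python3 bars.py wrist w3 ; python3 bars.py wrist w3 20; python3 tray.py wrist amber w4;  python3 plan.py 650 -106 120 74.4 0
```

```text
tcp [ 511.5 -348.3   81.5] t 5.55
amber [ 513.8 -349.1   81.4   14.   -15.1] z 18.7 px [322. 209.] 
green [ 618.8 -175.3   78.8   15.   -13. ] z 12.7 px [579. 279.] 
tcp [ 513.3 -350.    87.1] t 5.6
amber [ 512.3 -348.5   78.5   13.3  -15.7] z 18.8 px [324. 204.] 
tcp [ 513.2 -349.9   85.1] [ 520.7 -314.   139.1  109.7   74.6] z 5.4 [  276   125   201   144 23532]
from [ 512.4 -349.2   82.8] yaw 74.55 gap 29.8 t 5.7 rows 15 F [-0.4 -0.4 -0.9]
[{"delta_pos":[0.72,-0.1,-0.18],"rotation":[0,0,0],"fingers":0},{"delta_pos":[0.73,-0.1,-0.18],"rotation":[0,0,0],"fingers":0},{"delta_pos":[0.72,-0.1,-0.18],"rotation":[0,0.001,0],"fingers":0},{"delta_pos":[0.72,-0.1,-0.18],"rotation":[0,-0,0],"fingers":0},{"delta_pos":[0.72,-0.1,-0.18],"rotation":[0,0,0],"fingers":0}]
[{"delta_pos":[0.73,-0.1,-0.18],"rotation":[0,0,0],"fingers":0},{"delta_pos":[0.72,-0.09,-0.18],"rotation":[0,0.001,0],"fingers":0},{"delta_pos":[0.72,-0.1,-0.18],"rotation":[0,-0,0],"fingers":0},{"delta_pos":[0.73,-0.1,-0.18],"rotation":[0,-0,0],"fingers":0},{"delta_pos":[0.72,-0.1,-0.18],"rotation":[0,0,0],"fingers":0}]
[{"delta_pos":[0.72,-0.1,-0.18],"rotation":[0,0,0],"fingers":0},{"delta_pos":[0.73,-0.1,-0.18],"rotation":[0,0.001,0],"fingers":0},{"delta_pos":[0.72,-0.1,-0.18],"rotation":[0,-0,0],"fingers":0},{"delta_pos":[0.72,-0.1,-0.18],"rotation":[0,0,0],"fingers":0},{"delta_pos":[0.73,-0.1,-0.18],"rotation":[0,0,0],"fingers":0}]
end [ 650.  -105.9  120.1] 74.41 tilt [-0.0022 -1.     -0.0041]
```

View pics/w3.png

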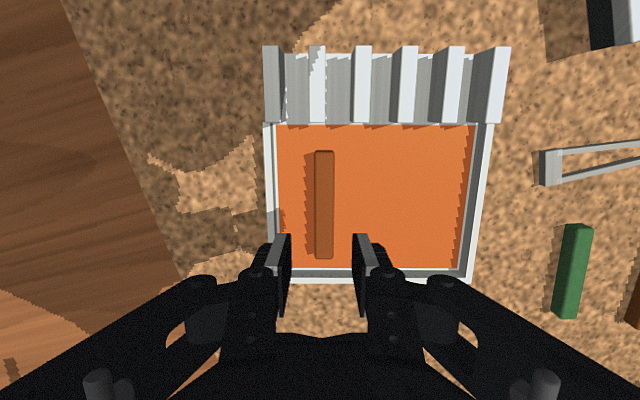

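Emit:
servo_tool(targets=[{"delta_pos": [1,-0.2,-0.25],"rotation": [0,0,0],"fingers": 0},{"delta_pos": [1,-0.2,-0.25],"rotation": [0,0,0],"fingers": 0},{"delta_pos": [1,-0.1,-0.25],"rotation": [0,0,0],"fingers": 0},{"delta_pos": [1,0,-0.25],"rotation": [0,0,0],"fingers": 0},{"delta_pos": [1,0,-0.25],"rotation": [0,0,0],"fingers": 0}])

```text
t: 6.12
eef_pos: [575.1, -235.2, 92.2]
tool_rot: [[0.267, -0.001, -0.964], [0.964, 0.001, 0.267], [0.0, -1.0, 0.001]]
ft_force: [-0.1, -0.2, -0.4]
finger_gap: 42.6
```

Emit:
servo_tool(targets=[{"delta_pos": [1,0,-0.25],"rotation": [0,0,0],"fingers": 0},{"delta_pos": [1,0,-0.25],"rotation": [0,0,0],"fingers": 0},{"delta_pos": [1,0,-0.25],"rotation": [0,0,0],"fingers": 0},{"delta_pos": [1,0,-0.25],"rotation": [0,0,0],"fingers": 0},{"delta_pos": [1,0,-0.25],"rotation": [0,0,0],"fingers": 0}])

```text
t: 6.53
eef_pos: [638.5, -123.0, 91.9]
tool_rot: [[0.267, -0.002, -0.964], [0.964, 0.001, 0.267], [0.0, -1.0, 0.002]]
ft_force: [-0.1, -0.1, 0.3]
finger_gap: 42.5
```

```bash
python3 bars.py wrist w5 ; python3 plan.py 650.5 -106.2 60 74.4 0
```

```text
tcp [ 638.5 -123.    91.9] t 6.5333
amber [646.5 -38.9  78.7  13.6  10.8] z 12.8 px [436. 183.] 
amber [ 650.2 -107.9   78.8   12.9  -17.2] z 12.8 px [347. 212.] 
green [653.   29.3  78.7  14.9   2. ] z 12.7 px [532. 167.] 
green [ 618.7 -170.5   72.7   11.6  -12.6] z 12.8 px [252. 193.] 
from [ 640.2 -118.9   91.9] yaw 74.72 gap 42.7 t 6.6 rows 5 F [-0.7  3.8 -0.4]
[{"delta_pos":[0.12,0.26,-0.05],"rotation":[0,0.001,0],"fingers":0},{"delta_pos":[0.12,0.25,-0.06],"rotation":[0,0.002,0],"fingers":0},{"delta_pos":[0.12,0.26,-0.05],"rotation":[0,0.001,0],"fingers":0},{"delta_pos":[0.12,0.25,-0.05],"rotation":[0,0.002,0],"fingers":0},{"delta_pos":[0.12,0.26,-0.05],"rotation":[0,0.001,0],"fingers":0}]
end [ 650.4 -106.1   59.9] 74.4 tilt [ 0.0019 -1.      0.0011]
```

Emit:
servo_tool(targets=[{"delta_pos": [0.54,0.2,-0.26],"rotation": [0,0.027,0],"fingers": 0},{"delta_pos": [0,0.7,0],"rotation": [0,0,0],"fingers": 0},{"delta_pos": [0,0.8,0],"rotation": [0,0,0],"fingers": 0},{"delta_pos": [0,0.8,0],"rotation": [0,0,0],"fingers": 0},{"delta_pos": [0,0.6,0],"rotation": [0,0,0],"fingers": 0}])

```text
t: 7.0
eef_pos: [647.2, -112.7, 12.9]
tool_rot: [[0.287, -0.003, -0.958], [0.958, 0.001, 0.287], [0.0, -1.0, 0.003]]
ft_force: [0.9, -0.6, 0.0]
finger_gap: 42.7
```

Emit:
servo_tool(targets=[{"delta_pos": [0,0.4,0],"rotation": [0,0,0],"fingers": 0.2},{"delta_pos": [0,0,0],"rotation": [0,0,0],"fingers": 1},{"delta_pos": [0,0,0],"rotation": [0,0,0],"fingers": 1},{"delta_pos": [0,0,0],"rotation": [0,0,0],"fingers": 1},{"delta_pos": [0,0,0],"rotation": [0,0,0],"fingers": 1}])

```text
t: 7.42
eef_pos: [648.7, -113.5, 6.6]
tool_rot: [[0.287, 0.002, -0.958], [0.958, -0.001, 0.287], [-0.0, -1.0, -0.002]]
ft_force: [-0.4, -0.3, -0.3]
finger_gap: 12.0
```

Emit:
servo_tool(targets=[{"delta_pos": [0,-0.5,0],"rotation": [0,0,0],"fingers": 1},{"delta_pos": [0,-0.8,0],"rotation": [0,0,0],"fingers": 1},{"delta_pos": [0,-0.8,0],"rotation": [0,0,0],"fingers": 1},{"delta_pos": [0,-0.6,0],"rotation": [0,0,0],"fingers": 1},{"delta_pos": [0,0,0],"rotation": [0,0,0],"fingers": 1}])

```text
t: 7.83
eef_pos: [650.0, -113.9, 78.1]
tool_rot: [[0.287, 0.007, -0.958], [0.958, -0.003, 0.287], [-0.0, -1.0, -0.008]]
ft_force: [0.1, -0.9, -0.3]
finger_gap: 11.8
```

```bash
python3 plan.py 521 -315 70 74.5 1
```

```text
from [ 650.  -113.9   78.1] yaw 73.31 gap 11.8 t 7.8 rows 10 F [ 0.1 -0.9 -0.3]
[{"delta_pos":[-0.92,0.03,0.26],"rotation":[0,-0.003,0],"fingers":1},{"delta_pos":[-0.92,0.03,0.27],"rotation":[0,-0.002,0],"fingers":1},{"delta_pos":[-0.91,0.04,0.27],"rotation":[0,-0.003,0],"fingers":1},{"delta_pos":[-0.92,0.03,0.26],"rotation":[0,-0.003,0],"fingers":1},{"delta_pos":[-0.92,0.03,0.28],"rotation":[0,-0.002,0],"fingers":1}]
[{"delta_pos":[-0.91,0.03,0.27],"rotation":[0,-0.003,0],"fingers":1},{"delta_pos":[-0.92,0.04,0.27],"rotation":[0,-0.003,0],"fingers":1},{"delta_pos":[-0.91,0.03,0.28],"rotation":[0,-0.002,0],"fingers":1},{"delta_pos":[-0.92,0.03,0.28],"rotation":[0,-0.003,0],"fingers":1},{"delta_pos":[-0.91,0.03,0.28],"rotation":[0,-0.002,0],"fingers":1}]
end [ 521.  -314.9   70.1] 74.48 tilt [-5.0e-04 -1.0e+00 -7.8e-03]
```

Emit:
servo_tool(targets=[{"delta_pos": [-0.92,0,0.27],"rotation": [0,-0.002,0],"fingers": 1},{"delta_pos": [-0.92,0,0.27],"rotation": [0,-0.002,0],"fingers": 1},{"delta_pos": [-0.92,0,0.27],"rotation": [0,-0.002,0],"fingers": 1},{"delta_pos": [-0.92,0,0.27],"rotation": [0,-0.002,0],"fingers": 1},{"delta_pos": [-0.92,0,0.27],"rotation": [0,-0.002,0],"fingers": 1}])

```text
t: 8.25
eef_pos: [582.3, -214.7, 73.0]
tool_rot: [[0.28, -0.0, -0.96], [0.96, 0.0, 0.28], [0.0, -1.0, 0.0]]
ft_force: [-0.0, 0.6, -0.4]
finger_gap: 11.8
```

Emit:
servo_tool(targets=[{"delta_pos": [-0.92,0,0.27],"rotation": [0,-0.003,0],"fingers": 1},{"delta_pos": [-0.92,0,0.27],"rotation": [0,-0.003,0],"fingers": 1},{"delta_pos": [-0.92,0,0.27],"rotation": [0,-0.003,0],"fingers": 1},{"delta_pos": [-0.92,0,0.27],"rotation": [0,-0.003,0],"fingers": 1},{"delta_pos": [-0.92,0.3,0.27],"rotation": [0,-0.003,0],"fingers": 1}])

```text
t: 8.67
eef_pos: [518.8, -316.5, 66.7]
tool_rot: [[0.268, 0.002, -0.963], [0.963, -0.002, 0.268], [-0.001, -1.0, -0.002]]
ft_force: [1.2, -0.1, -0.6]
finger_gap: 11.9
```

Emit:
servo_tool(targets=[{"delta_pos": [0,0.4,0],"rotation": [0,0,0],"fingers": 1},{"delta_pos": [0,0.4,0],"rotation": [0,0,0],"fingers": 1},{"delta_pos": [0,0.4,0],"rotation": [0,0,0],"fingers": 1},{"delta_pos": [0,0.4,0],"rotation": [0,0,0],"fingers": 1},{"delta_pos": [0,0,0],"rotation": [0,0,0],"fingers": 1}])

```text
t: 9.08
eef_pos: [518.7, -313.7, 23.2]
tool_rot: [[0.267, -0.003, -0.964], [0.964, 0.003, 0.267], [0.002, -1.0, 0.004]]
ft_force: [0.6, 0.7, -1.1]
finger_gap: 12.4
```

Emit:
servo_tool(targets=[{"delta_pos": [0,0.25,0],"rotation": [0,0,0],"fingers": 1},{"delta_pos": [0,0.18,0],"rotation": [0,0,0],"fingers": 1},{"delta_pos": [0,0,0],"rotation": [0,0,0],"fingers": 1},{"delta_pos": [0,0,0],"rotation": [0,0,0],"fingers": 0.4},{"delta_pos": [0,0,0],"rotation": [0,0,0],"fingers": 0.4}])

```text
t: 9.5
eef_pos: [519.4, -315.4, 15.2]
tool_rot: [[0.268, 0.001, -0.963], [0.963, -0.001, 0.268], [-0.0, -1.0, -0.001]]
ft_force: [-0.0, 0.3, -0.4]
finger_gap: 26.0
```

Emit:
servo_tool(targets=[{"delta_pos": [0,-0.8,0],"rotation": [0,0,0],"fingers": 0.4},{"delta_pos": [0,-0.9,0],"rotation": [0,0,0],"fingers": 0.4},{"delta_pos": [0,-0.9,0],"rotation": [0,0,0],"fingers": 0.2},{"delta_pos": [0,0,0],"rotation": [0,0,0],"fingers": 0},{"delta_pos": [0,0,0],"rotation": [0,0,0],"fingers": 0}])

```text
t: 9.92
eef_pos: [519.6, -315.7, 81.3]
tool_rot: [[0.268, 0.002, -0.963], [0.963, -0.002, 0.268], [-0.002, -1.0, -0.003]]
ft_force: [-0.6, 0.8, -0.6]
finger_gap: 42.6
```

```bash
python3 bars.py wrist w6 20; python3 plan.py 646.5 -38.9 95 100.8 0
```

```text
tcp [ 519.6 -315.7   81.3] t 9.9167
amber [ 512.3 -348.2   78.6   13.9  -15.5] z 18.8 px [274. 202.] 
amber [ 520.9 -315.8   77.8   13.5  -15.9] z 18.8 px [322. 210.] 
from [ 519.1 -315.2   80.1] yaw 74.43 gap 42.8 t 10.0 rows 15 F [ 0.1  0.1 -0.8]
[{"delta_pos":[0.8,-0.04,-0.13],"rotation":[0,-0.039,0],"fingers":0},{"delta_pos":[0.8,-0.04,-0.15],"rotation":[0,-0.039,0],"fingers":0},{"delta_pos":[0.79,-0.04,-0.18],"rotation":[0,-0.039,0],"fingers":0},{"delta_pos":[0.79,-0.04,-0.2],"rotation":[0,-0.039,0],"fingers":0},{"delta_pos":[0.77,-0.04,-0.23],"rotation":[0,-0.039,0],"fingers":0}]
[{"delta_pos":[0.78,-0.04,-0.25],"rotation":[0,-0.039,0],"fingers":0},{"delta_pos":[0.76,-0.04,-0.27],"rotation":[0,-0.039,0],"fingers":0},{"delta_pos":[0.76,-0.04,-0.3],"rotation":[0,-0.04,0],"fingers":0},{"delta_pos":[0.74,-0.04,-0.32],"rotation":[0,-0.039,0],"fingers":0},{"delta_pos":[0.74,-0.04,-0.35],"rotation":[0,-0.039,0],"fingers":0}]
[{"delta_pos":[0.72,-0.04,-0.36],"rotation":[0,-0.039,0],"fingers":0},{"delta_pos":[0.71,-0.04,-0.39],"rotation":[0,-0.039,0],"fingers":0},{"delta_pos":[0.7,-0.04,-0.41],"rotation":[0,-0.039,0],"fingers":0},{"delta_pos":[0.69,-0.04,-0.43],"rotation":[0,-0.039,0],"fingers":0},{"delta_pos":[0.68,-0.04,-0.45],"rotation":[0,-0.039,0],"fingers":0}]
end [646.5 -38.8  95.1] 100.8 tilt [-3.e-04 -1.e+00 -6.e-04]
```

Emit:
servo_tool(targets=[{"delta_pos": [0.86,-0.05,-0.15],"rotation": [0,-0.042,0],"fingers": 0},{"delta_pos": [0.86,-0.05,-0.17],"rotation": [0,-0.042,0],"fingers": 0},{"delta_pos": [0.85,-0.05,-0.19],"rotation": [0,-0.042,0],"fingers": 0},{"delta_pos": [0.84,-0.05,-0.22],"rotation": [0,-0.042,0],"fingers": 0},{"delta_pos": [0.83,-0.05,-0.25],"rotation": [0,-0.042,0],"fingers": 0}])

```text
t: 10.38
eef_pos: [564.6, -215.2, 84.9]
tool_rot: [[0.105, -0.002, -0.994], [0.994, 0.001, 0.105], [0.001, -1.0, 0.002]]
ft_force: [0.5, -0.5, -0.4]
finger_gap: 42.3
```

Emit:
servo_tool(targets=[{"delta_pos": [0.83,-0.05,-0.28],"rotation": [0,-0.042,0],"fingers": 0},{"delta_pos": [0.82,-0.05,-0.3],"rotation": [0,-0.042,0],"fingers": 0},{"delta_pos": [0.81,-0.05,-0.33],"rotation": [0,-0.042,0],"fingers": 0},{"delta_pos": [0.8,-0.05,-0.36],"rotation": [0,-0.042,0],"fingers": 0},{"delta_pos": [0.79,-0.05,-0.38],"rotation": [0,-0.042,0],"fingers": 0}])

```text
t: 10.8
eef_pos: [610.1, -115.6, 91.1]
tool_rot: [[-0.06, -0.002, -0.998], [0.998, 0.001, -0.06], [0.001, -1.0, 0.002]]
ft_force: [-0.7, 0.1, 0.4]
finger_gap: 42.3
```

Emit:
servo_tool(targets=[{"delta_pos": [0.78,-0.03,-0.42],"rotation": [0,-0.042,0],"fingers": 0},{"delta_pos": [0.76,0,-0.45],"rotation": [0,-0.042,0],"fingers": 0},{"delta_pos": [0.75,0,-0.47],"rotation": [0,-0.042,0],"fingers": 0},{"delta_pos": [0.65,0,-0.4],"rotation": [0,-0.042,0],"fingers": 0},{"delta_pos": [0,0,0],"rotation": [0,0,0],"fingers": 0}])

```text
t: 11.22
eef_pos: [646.0, -35.9, 91.7]
tool_rot: [[-0.193, -0.002, -0.981], [0.981, 0.001, -0.193], [0.002, -1.0, 0.001]]
ft_force: [-0.1, 0.3, 0.2]
finger_gap: 42.7
```

```bash
cat > loc.py <<'E'
import subprocess,sys
print(subprocess.run(['python3','bars.py','wrist',sys.argv[1]],capture_output=True,text=True).stdout)
E
python3 loc.py w7;python3 loc.py w7;  python3 plan.py 646.5 -38.9 4 100.8 0
```

```text
tcp [646.  -35.9  91.7] t 11.2167
amber [646.  -38.2  78.2  13.3  10.6] z 12.8 px [319. 202.] 
green [ 620.6 -171.5   78.7   14.6  -12.7] z 12.8 px [139. 132.] 
green [644.1  29.6  61.8  13.3   1.7] z 12.8 px [410. 216.] 
green [655.5 174.9  78.3  15.4 -15.2] z 12.6 px [584. 265.] 

tcp [645.5 -37.5  91.7] t 11.2667
amber [646.7 -38.1  78.4  13.   11.3] z 12.8 px [321. 204.] 
green [ 620.7 -171.5   78.7   14.7  -12.7] z 12.9 px [141. 134.] 
green [645.   29.6  63.6  13.1   1.7] z 12.8 px [412. 217.] 
green [655.5 174.9  78.1  15.4 -15.2] z 12.7 px [586. 265.] 

from [645.3 -38.7  91.9] yaw 100.93 gap 42.4 t 11.3 rows 5 F [-0.2 -1.1 -0.4]
[{"delta_pos":[-0,0.7,-0.01],"rotation":[0,0.001,0],"fingers":0},{"delta_pos":[-0.01,0.71,-0.01],"rotation":[0,0,0],"fingers":0},{"delta_pos":[-0,0.7,-0.01],"rotation":[0,0.001,0],"fingers":0},{"delta_pos":[-0,0.7,-0.01],"rotation":[0,0,0],"fingers":0},{"delta_pos":[-0.01,0.71,-0.01],"rotation":[0,0.001,0],"fingers":0}]
end [646.6 -39.    3.9] 100.79 tilt [ 6.0e-04 -1.0e+00  1.8e-03]
```

Emit:
servo_tool(targets=[{"delta_pos": [0,0.7,-0.05],"rotation": [0,0,0],"fingers": 0},{"delta_pos": [0,0.7,0],"rotation": [0,0,0],"fingers": 0},{"delta_pos": [0,0.7,0],"rotation": [0,0,0],"fingers": 0},{"delta_pos": [0,0.7,0],"rotation": [0,0,0],"fingers": 0},{"delta_pos": [0,0.7,0],"rotation": [0,0,0],"fingers": 0}])

```text
t: 11.73
eef_pos: [646.3, -40.2, 4.3]
tool_rot: [[-0.187, -0.001, -0.982], [0.982, -0.0, -0.187], [0.0, -1.0, 0.001]]
ft_force: [0.1, -0.2, 0.5]
finger_gap: 42.9
```

Emit:
servo_tool(targets=[{"delta_pos": [0,0,0],"rotation": [0,0,0],"fingers": 0},{"delta_pos": [0,0,0],"rotation": [0,0,0],"fingers": 1},{"delta_pos": [0,0,0],"rotation": [0,0,0],"fingers": 1},{"delta_pos": [0,0,0],"rotation": [0,0,0],"fingers": 1},{"delta_pos": [0,0,0],"rotation": [0,0,0],"fingers": 1}])

```text
t: 12.15
eef_pos: [647.5, -39.3, 7.0]
tool_rot: [[-0.189, 0.002, -0.982], [0.982, -0.001, -0.189], [-0.001, -1.0, -0.002]]
ft_force: [-0.7, -1.1, 3.2]
finger_gap: 11.8
```

Emit:
servo_tool(targets=[{"delta_pos": [0,-0.4,0],"rotation": [0,0,0],"fingers": 1},{"delta_pos": [0,-0.8,0],"rotation": [0,0,0],"fingers": 1},{"delta_pos": [0,-0.8,0],"rotation": [0,0,0],"fingers": 1},{"delta_pos": [0,-0.7,0],"rotation": [0,0,0],"fingers": 1},{"delta_pos": [0,0,0],"rotation": [0,0,0],"fingers": 1}])

```text
t: 12.57
eef_pos: [648.7, -39.2, 77.9]
tool_rot: [[-0.189, 0.007, -0.982], [0.982, -0.002, -0.189], [-0.003, -1.0, -0.007]]
ft_force: [0.4, -0.5, 1.2]
finger_gap: 11.8
```

```bash
python3 plan.py 529.8 -282.2 65 74.5 1
```

```text
from [648.7 -39.2  77.9] yaw 100.9 gap 11.8 t 12.6 rows 15 F [ 0.4 -0.5  1.2]
[{"delta_pos":[-0.58,0.03,0.43],"rotation":[0,0.039,0],"fingers":1},{"delta_pos":[-0.59,0.04,0.42],"rotation":[0,0.039,0],"fingers":1},{"delta_pos":[-0.6,0.03,0.4],"rotation":[0,0.039,0],"fingers":1},{"delta_pos":[-0.61,0.04,0.38],"rotation":[0,0.039,0],"fingers":1},{"delta_pos":[-0.63,0.03,0.36],"rotation":[0,0.04,0],"fingers":1}]
[{"delta_pos":[-0.63,0.04,0.34],"rotation":[0,0.039,0],"fingers":1},{"delta_pos":[-0.65,0.03,0.32],"rotation":[0,0.039,0],"fingers":1},{"delta_pos":[-0.65,0.03,0.3],"rotation":[0,0.039,0],"fingers":1},{"delta_pos":[-0.67,0.04,0.28],"rotation":[0,0.039,0],"fingers":1},{"delta_pos":[-0.67,0.03,0.26],"rotation":[0,0.039,0],"fingers":1}]
[{"delta_pos":[-0.68,0.04,0.24],"rotation":[0,0.039,0],"fingers":1},{"delta_pos":[-0.69,0.03,0.22],"rotation":[0,0.039,0],"fingers":1},{"delta_pos":[-0.69,0.04,0.19],"rotation":[0,0.039,0],"fingers":1},{"delta_pos":[-0.7,0.03,0.18],"rotation":[0,0.04,0],"fingers":1},{"delta_pos":[-0.71,0.03,0.15],"rotation":[0,0.039,0],"fingers":1}]
end [ 529.9 -282.2   65.1] 74.49 tilt [-0.0031 -1.     -0.0068]
```

Emit:
servo_tool(targets=[{"delta_pos": [-0.58,0,0.43],"rotation": [0,0.039,0],"fingers": 1},{"delta_pos": [-0.59,0,0.42],"rotation": [0,0.039,0],"fingers": 1},{"delta_pos": [-0.6,0,0.4],"rotation": [0,0.039,0],"fingers": 1},{"delta_pos": [-0.61,0,0.38],"rotation": [0,0.039,0],"fingers": 1},{"delta_pos": [-0.63,0,0.36],"rotation": [0,0.039,0],"fingers": 1}])

```text
t: 12.98
eef_pos: [606.5, -120.5, 72.9]
tool_rot: [[-0.036, -0.0, -0.999], [0.999, 0.0, -0.036], [0.0, -1.0, 0.0]]
ft_force: [-0.4, -0.4, -0.8]
finger_gap: 11.4
```

Emit:
servo_tool(targets=[{"delta_pos": [-0.63,0,0.34],"rotation": [0,0.039,0],"fingers": 1},{"delta_pos": [-0.65,0,0.32],"rotation": [0,0.039,0],"fingers": 1},{"delta_pos": [-0.65,0,0.3],"rotation": [0,0.039,0],"fingers": 1},{"delta_pos": [-0.67,0,0.28],"rotation": [0,0.039,0],"fingers": 1},{"delta_pos": [-0.67,0,0.26],"rotation": [0,0.039,0],"fingers": 1}])

```text
t: 13.4
eef_pos: [567.1, -201.4, 73.0]
tool_rot: [[0.117, -0.0, -0.993], [0.993, 0.0, 0.117], [0.0, -1.0, 0.0]]
ft_force: [0.5, 0.1, -0.7]
finger_gap: 11.9
```

Emit:
servo_tool(targets=[{"delta_pos": [-0.68,0.2,0.24],"rotation": [0,0.039,0],"fingers": 1},{"delta_pos": [-0.69,0.2,0.22],"rotation": [0,0.039,0],"fingers": 1},{"delta_pos": [-0.69,0.2,0.19],"rotation": [0,0.039,0],"fingers": 1},{"delta_pos": [-0.7,0.2,0.18],"rotation": [0,0.039,0],"fingers": 1},{"delta_pos": [-0.71,0,0.15],"rotation": [0,0.039,0],"fingers": 1}])

```text
t: 13.82
eef_pos: [527.2, -282.3, 52.0]
tool_rot: [[0.268, -0.002, -0.964], [0.964, 0.001, 0.268], [0.001, -1.0, 0.002]]
ft_force: [-0.0, 0.6, -1.3]
finger_gap: 11.8
```

Emit:
servo_tool(targets=[{"delta_pos": [0,0.2,0],"rotation": [0,0,0],"fingers": 1},{"delta_pos": [0,0.4,0],"rotation": [0,0,0],"fingers": 1},{"delta_pos": [0,0.4,0],"rotation": [0,0,0],"fingers": 1},{"delta_pos": [0,0.4,0],"rotation": [0,0,0],"fingers": 1},{"delta_pos": [0,0.2,0],"rotation": [0,0,0],"fingers": 1}])

```text
t: 14.23
eef_pos: [528.0, -280.7, 12.6]
tool_rot: [[0.265, -0.002, -0.964], [0.964, 0.001, 0.265], [0.001, -1.0, 0.002]]
ft_force: [-16.5, 11.8, 56.4]
finger_gap: 11.9
```

Emit:
servo_tool(targets=[{"delta_pos": [0,-0.15,0],"rotation": [0,0,0],"fingers": 1},{"delta_pos": [0,0,0],"rotation": [0,0,0],"fingers": 1},{"delta_pos": [0,0,0],"rotation": [0,0,0],"fingers": 1},{"delta_pos": [0,0,0],"rotation": [0,0,0],"fingers": 1},{"delta_pos": [0,0,0],"rotation": [0,0,0],"fingers": 1}])

```text
t: 14.65
eef_pos: [528.2, -281.7, 16.4]
tool_rot: [[0.266, -0.0, -0.964], [0.964, 0.0, 0.266], [0.0, -1.0, 0.001]]
ft_force: [-0.5, 0.1, 0.1]
finger_gap: 12.0
```

```bash
python3 bars.py wrist w8 20
```

```text
tcp [ 528.2 -281.7   16.4] t 14.65
amber [ 529.  -282.6   81.1   14.   -15.4] z 22.3 px [321. 248.] 
amber [ 503.4 -344.9   60.2   14.4  -15.6] z 18.8 px [181. 233.] 
amber [ 508.6 -311.9   52.7   13.8  -15.6] z 18.8 px [250. 228.]
```

View pics/w8.png

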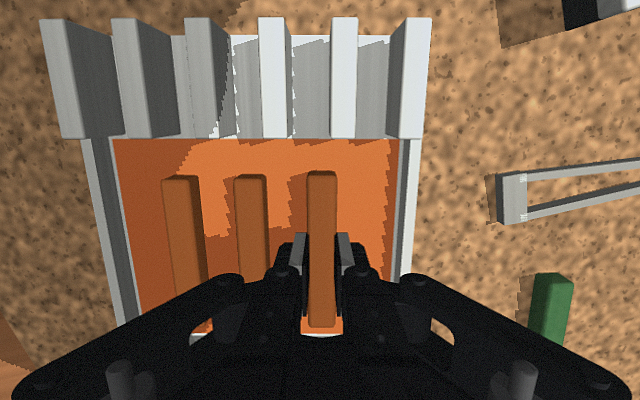

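Emit:
servo_tool(targets=[{"delta_pos": [0,0.1,0],"rotation": [0,0,0],"fingers": 1},{"delta_pos": [0,0,0],"rotation": [0,0,0],"fingers": 0.35},{"delta_pos": [0,0,0],"rotation": [0,0,0],"fingers": 0.35},{"delta_pos": [0,-0.6,0],"rotation": [0,0,0],"fingers": 0.35},{"delta_pos": [0,-1,0],"rotation": [0,0,0],"fingers": 0.2}])

```text
t: 15.12
eef_pos: [527.1, -281.2, 52.6]
tool_rot: [[0.266, -0.004, -0.964], [0.964, 0.003, 0.266], [0.002, -1.0, 0.005]]
ft_force: [-1.4, -0.4, 0.8]
finger_gap: 34.0
```

Emit:
servo_tool(targets=[{"delta_pos": [0,-1,0],"rotation": [0,0,0],"fingers": 0},{"delta_pos": [0,-0.5,0],"rotation": [0,0,0],"fingers": 0},{"delta_pos": [0,0,0],"rotation": [0,0,0],"fingers": 0},{"delta_pos": [0,0,0],"rotation": [0,0,0],"fingers": 0},{"delta_pos": [0,0,0],"rotation": [0,0,0],"fingers": 0}])

```text
t: 15.53
eef_pos: [527.8, -281.7, 90.7]
tool_rot: [[0.266, -0.001, -0.964], [0.964, 0.001, 0.266], [0.001, -1.0, 0.002]]
ft_force: [-0.6, 0.0, 0.2]
finger_gap: 42.3
```

```bash
python3 bars.py wrist w9 20;python3 bars.py wrist w9; python3 plan.py 620.6 -171.5 95 77.3 0
```

```text
tcp [ 527.8 -281.7   90.7] t 15.5333
amber [ 528.1 -282.5   78.4   13.4  -15.8] z 18.8 px [321. 206.] 
amber [ 520.9 -315.6   78.    13.9  -15.6] z 18.8 px [274. 201.] 
amber [ 512.8 -347.8   78.2   14.1  -15.5] z 18.8 px [227. 209.] 
tcp [ 527.7 -281.6   90.5] t 15.5833
amber [ 529.4 -282.8   81.2   13.8  -15.8] z 18.7 px [321. 206.] 
amber [ 513.9 -349.2   81.    16.1  -15.6] z 18.7 px [228. 208.] 
amber [ 522.5 -316.7   81.6   15.   -15.7] z 18.7 px [275. 200.] 
green [ 603.7 -171.3   47.3   13.6  -12.5] z 12.7 px [487. 258.] 
from [ 527.8 -281.7   90.5] yaw 74.56 gap 42.7 t 15.6 rows 10 F [-0.7  0.   0.6]
[{"delta_pos":[0.52,-0.02,-0.24],"rotation":[0,-0.006,0],"fingers":0},{"delta_pos":[0.53,-0.02,-0.24],"rotation":[0,-0.006,0],"fingers":0},{"delta_pos":[0.52,-0.01,-0.25],"rotation":[0,-0.006,0],"fingers":0},{"delta_pos":[0.52,-0.02,-0.25],"rotation":[0,-0.006,0],"fingers":0},{"delta_pos":[0.52,-0.02,-0.25],"rotation":[0,-0.006,0],"fingers":0}]
[{"delta_pos":[0.51,-0.02,-0.25],"rotation":[0,-0.007,0],"fingers":0},{"delta_pos":[0.52,-0.01,-0.26],"rotation":[0,-0.006,0],"fingers":0},{"delta_pos":[0.52,-0.02,-0.25],"rotation":[0,-0.006,0],"fingers":0},{"delta_pos":[0.51,-0.02,-0.27],"rotation":[0,-0.006,0],"fingers":0},{"delta_pos":[0.51,-0.02,-0.26],"rotation":[0,-0.006,0],"fingers":0}]
end [ 620.6 -171.6   95. ] 77.31 tilt [ 0.001  -1.      0.0021]
```

View pics/w9.png

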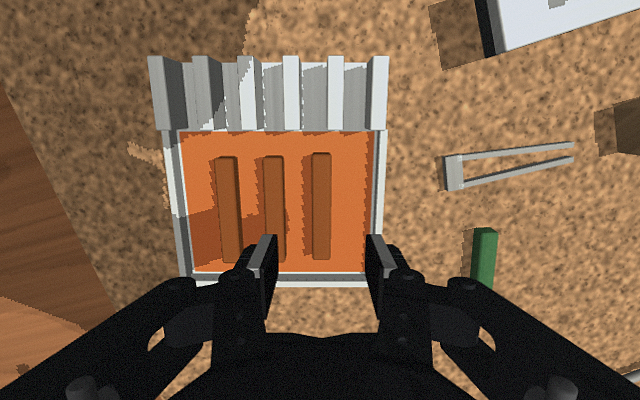

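Emit:
servo_tool(targets=[{"delta_pos": [0.6,0,-0.28],"rotation": [0,-0.007,0],"fingers": 0},{"delta_pos": [0.6,0,-0.28],"rotation": [0,-0.007,0],"fingers": 0},{"delta_pos": [0.6,0,-0.28],"rotation": [0,-0.007,0],"fingers": 0},{"delta_pos": [0.6,0,-0.28],"rotation": [0,-0.007,0],"fingers": 0},{"delta_pos": [0.6,0,-0.28],"rotation": [0,-0.007,0],"fingers": 0}])

```text
t: 16.05
eef_pos: [581.3, -217.7, 90.7]
tool_rot: [[0.239, -0.002, -0.971], [0.971, 0.001, 0.239], [0.001, -1.0, 0.002]]
ft_force: [0.1, -0.8, -0.3]
finger_gap: 42.6
```

Emit:
servo_tool(targets=[{"delta_pos": [0.6,0,-0.28],"rotation": [0,-0.007,0],"fingers": 0},{"delta_pos": [0.6,0,-0.28],"rotation": [0,-0.007,0],"fingers": 0},{"delta_pos": [0.6,0,-0.28],"rotation": [0,-0.007,0],"fingers": 0},{"delta_pos": [0.38,0,-0.28],"rotation": [0,-0.005,0],"fingers": 0},{"delta_pos": [0,0,0],"rotation": [0,0,0],"fingers": 0}])

```text
t: 16.47
eef_pos: [622.1, -170.4, 90.9]
tool_rot: [[0.218, -0.001, -0.976], [0.976, 0.001, 0.218], [0.001, -1.0, 0.001]]
ft_force: [-0.7, 0.1, 0.4]
finger_gap: 42.9
```

```bash
python3 loc.py w10;python3 loc.py w10;  python3 plan.py 620.6 -171.5 6 77.3 0
```

```text
tcp [ 622.1 -170.4   90.9] t 16.4667
amber [ 513.4 -349.6   81.6   21.3  -15.8] z 18.4 px [ 34. 109.] 
amber [ 528.8 -283.1   80.8   18.6  -15.4] z 18.5 px [132. 109.] 
amber [ 521.9 -316.8   80.7   19.9  -15.7] z 18.5 px [ 82. 111.] 
green [652.3  28.3  78.6  14.6   1.7] z 12.7 px [597. 185.] 
green [ 620.  -173.3   78.5   12.9  -13. ] z 12.8 px [318. 201.] 

tcp [ 621.3 -171.4   91. ] t 16.5167
amber [ 513.4 -349.6   81.3   21.1  -15.6] z 18.4 px [ 36. 109.] 
amber [ 528.7 -283.3   80.7   18.5  -14.9] z 18.6 px [134. 111.] 
amber [ 521.8 -316.6   80.6   20.1  -15.7] z 18.5 px [ 84. 111.] 
green [652.3  28.5  79.   14.4   1.8] z 12.7 px [598. 185.] 
green [ 620.3 -173.4   78.6   13.   -12.6] z 12.8 px [320. 202.] 

from [ 620.9 -172.1   91.2] yaw 77.33 gap 42.9 t 16.6 rows 5 F [-0.3 -0.  -0.7]
[{"delta_pos":[0,0.68,0],"rotation":[0,0,0],"fingers":0},{"delta_pos":[0.01,0.68,0.01],"rotation":[0,0,0],"fingers":0},{"delta_pos":[0,0.68,-0],"rotation":[0,0,0],"fingers":0},{"delta_pos":[0.01,0.69,0],"rotation":[0,0.001,0],"fingers":0},{"delta_pos":[-0,0.68,0.01],"rotation":[0,-0,0],"fingers":0}]
end [ 620.5 -171.5    5.9] 77.28 tilt [-1.e-04 -1.e+00  1.e-03]
```

Emit:
servo_tool(targets=[{"delta_pos": [-0.03,0.7,0],"rotation": [0,0,0],"fingers": 0},{"delta_pos": [0,0.7,0],"rotation": [0,0,0],"fingers": 0},{"delta_pos": [0,0.7,0],"rotation": [0,0,0],"fingers": 0},{"delta_pos": [0,0.7,0],"rotation": [0,0,0],"fingers": 0},{"delta_pos": [0,0.58,0],"rotation": [0,0,0],"fingers": 0}])

```text
t: 16.98
eef_pos: [619.9, -173.6, 5.9]
tool_rot: [[0.221, -0.001, -0.975], [0.975, 0.0, 0.221], [0.0, -1.0, 0.001]]
ft_force: [0.0, 0.3, 0.9]
finger_gap: 42.7
```

Emit:
servo_tool(targets=[{"delta_pos": [0,0,0],"rotation": [0,0,0],"fingers": 0},{"delta_pos": [0,0,0],"rotation": [0,0,0],"fingers": 1},{"delta_pos": [0,0,0],"rotation": [0,0,0],"fingers": 1},{"delta_pos": [0,0,0],"rotation": [0,0,0],"fingers": 1},{"delta_pos": [0,0,0],"rotation": [0,0,0],"fingers": 1}])

```text
t: 17.4
eef_pos: [621.4, -173.2, 8.7]
tool_rot: [[0.22, 0.002, -0.976], [0.976, -0.001, 0.22], [-0.001, -1.0, -0.002]]
ft_force: [-0.6, -0.7, 4.3]
finger_gap: 11.5
```

Emit:
servo_tool(targets=[{"delta_pos": [0,-0.5,0],"rotation": [0,0,0],"fingers": 1},{"delta_pos": [0,-1,0],"rotation": [0,0,0],"fingers": 1},{"delta_pos": [0,-1,0],"rotation": [0,0,0],"fingers": 1},{"delta_pos": [0,-1,0],"rotation": [0,0,0],"fingers": 1},{"delta_pos": [0,0,0],"rotation": [0,0,0],"fingers": 1}])

```text
t: 17.82
eef_pos: [623.1, -173.5, 101.3]
tool_rot: [[0.219, 0.009, -0.976], [0.976, -0.004, 0.219], [-0.002, -1.0, -0.01]]
ft_force: [1.0, -0.2, -0.7]
finger_gap: 11.6
```

```bash
python3 plan.py 515 270 95 77.5 1
```

```text
from [ 623.1 -173.5  101.3] yaw 77.33 gap 11.6 t 17.8 rows 20 F [ 1.  -0.2 -0.7]
[{"delta_pos":[0.82,0.01,0.41],"rotation":[0,-0,0],"fingers":1},{"delta_pos":[0.82,0.02,0.4],"rotation":[0,-0,0],"fingers":1},{"delta_pos":[0.81,0.01,0.41],"rotation":[0,-0.001,0],"fingers":1},{"delta_pos":[0.82,0.01,0.4],"rotation":[0,0,0],"fingers":1},{"delta_pos":[0.82,0.01,0.41],"rotation":[0,0,0],"fingers":1}]
[{"delta_pos":[0.82,0.02,0.4],"rotation":[0,-0,0],"fingers":1},{"delta_pos":[0.82,0.01,0.41],"rotation":[0,-0,0],"fingers":1},{"delta_pos":[0.81,0.01,0.4],"rotation":[0,-0.001,0],"fingers":1},{"delta_pos":[0.82,0.01,0.4],"rotation":[0,0,0],"fingers":1},{"delta_pos":[0.82,0.02,0.41],"rotation":[0,0,0],"fingers":1}]
[{"delta_pos":[0.82,0.01,0.4],"rotation":[0,-0,0],"fingers":1},{"delta_pos":[0.82,0.01,0.41],"rotation":[0,-0,0],"fingers":1},{"delta_pos":[0.82,0.01,0.4],"rotation":[0,-0.001,0],"fingers":1},{"delta_pos":[0.82,0.02,0.4],"rotation":[0,0,0],"fingers":1},{"delta_pos":[0.82,0.01,0.41],"rotation":[0,0,0],"fingers":1}]
[{"delta_pos":[0.81,0.01,0.4],"rotation":[0,-0,0],"fingers":1},{"delta_pos":[0.82,0.02,0.41],"rotation":[0,-0,0],"fingers":1},{"delta_pos":[0.82,0.01,0.4],"rotation":[0,-0,0],"fingers":1},{"delta_pos":[0.82,0.01,0.4],"rotation":[0,-0.001,0],"fingers":1},{"delta_pos":[0.82,0.01,0.41],"rotation":[0,0,0],"fingers":1}]
end [514.9 270.   95.1] 77.51 tilt [-0.0022 -1.     -0.0096]
```

Emit:
servo_tool(targets=[{"delta_pos": [0.96,0,0.3],"rotation": [0,0,0],"fingers": 1},{"delta_pos": [0.96,0,0.3],"rotation": [0,0,0],"fingers": 1},{"delta_pos": [0.96,0,0.3],"rotation": [0,0,0],"fingers": 1},{"delta_pos": [0.96,0,0.3],"rotation": [0,0,0],"fingers": 1},{"delta_pos": [0.96,0,0.3],"rotation": [0,0,0],"fingers": 1}])

```text
t: 18.23
eef_pos: [610.4, -46.1, 95.4]
tool_rot: [[0.22, 0.0, -0.976], [0.976, 0.0, 0.22], [0.0, -1.0, -0.0]]
ft_force: [-0.2, -0.1, -0.2]
finger_gap: 11.4
```

Emit:
servo_tool(targets=[{"delta_pos": [0.96,0,0.3],"rotation": [0,0,0],"fingers": 1},{"delta_pos": [0.96,0,0.3],"rotation": [0,0,0],"fingers": 1},{"delta_pos": [0.96,0,0.3],"rotation": [0,0,0],"fingers": 1},{"delta_pos": [0.96,0,0.3],"rotation": [0,0,0],"fingers": 1},{"delta_pos": [0.96,0,0.3],"rotation": [0,0,0],"fingers": 1}])

```text
t: 18.65
eef_pos: [600.2, 79.3, 95.4]
tool_rot: [[0.22, 0.0, -0.976], [0.976, 0.0, 0.22], [0.0, -1.0, -0.0]]
ft_force: [0.5, 0.8, -0.2]
finger_gap: 11.8
```

Emit:
servo_tool(targets=[{"delta_pos": [0.96,0,0.6],"rotation": [0,0,0],"fingers": 1},{"delta_pos": [0.96,0,0.6],"rotation": [0,0,0],"fingers": 1},{"delta_pos": [0.96,0,0.6],"rotation": [0,0,0],"fingers": 1},{"delta_pos": [0.96,0,0.6],"rotation": [0,0,0],"fingers": 1},{"delta_pos": [0.96,0,0.6],"rotation": [0,0,0],"fingers": 1}])

```text
t: 19.07
eef_pos: [553.0, 212.8, 95.4]
tool_rot: [[0.22, 0.0, -0.976], [0.976, 0.0, 0.22], [0.0, -1.0, -0.0]]
ft_force: [0.2, 0.3, -0.2]
finger_gap: 11.2
```

Emit:
servo_tool(targets=[{"delta_pos": [0.96,0,0.5],"rotation": [0,0,0],"fingers": 1},{"delta_pos": [0.96,0,0.5],"rotation": [0,0,0],"fingers": 1},{"delta_pos": [0,0,0],"rotation": [0,0,0],"fingers": 1},{"delta_pos": [0,0,0],"rotation": [0,0,0],"fingers": 1},{"delta_pos": [0,0,0],"rotation": [0,0,0],"fingers": 1}])

```text
t: 19.48
eef_pos: [539.9, 263.5, 95.1]
tool_rot: [[0.22, 0.0, -0.976], [0.976, -0.0, 0.22], [-0.0, -1.0, -0.0]]
ft_force: [-0.6, -0.6, -1.0]
finger_gap: 11.4
```

```bash
python3 tray.py wrist green w11;python3 tray.py wrist green w11; python3 plan.py 515 270 95 77.5 1|head -1
```

```text
tcp [539.9 263.5  95.1] [513.  318.4 139.3 110.1  77.7] z 5.4 [  291    72   199   151 26588]
tcp [540.1 263.   95. ] [513.  318.4 139.2 110.2  77.8] z 5.4 [  291    71   200   151 26652]
from [540.2 262.9  95. ] yaw 77.24 gap 12.0 t 19.6 rows 5 F [ 0.1 -0.1 -1.1]
```

View pics/w11.png

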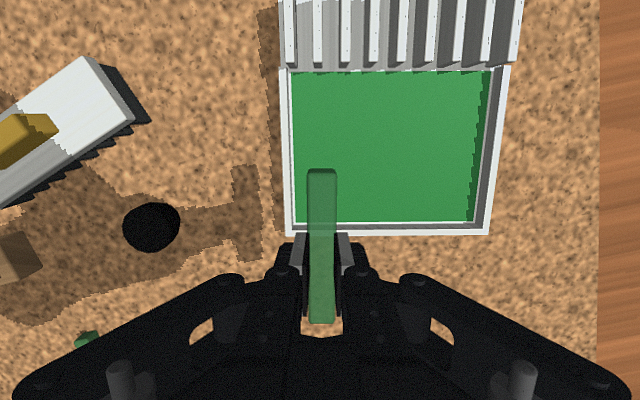

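```bash
python3 plan.py 520 351.5 50 77.75 1
```

```text
from [540.2 262.9  95. ] yaw 77.24 gap 12.0 t 19.6 rows 5 F [ 0.1 -0.1 -1.1]
[{"delta_pos":[0.66,0.36,0.31],"rotation":[0,-0.002,0],"fingers":1},{"delta_pos":[0.65,0.36,0.32],"rotation":[0,-0.003,0],"fingers":1},{"delta_pos":[0.66,0.36,0.31],"rotation":[0,-0.002,0],"fingers":1},{"delta_pos":[0.66,0.36,0.31],"rotation":[0,-0.002,0],"fingers":1},{"delta_pos":[0.65,0.36,0.31],"rotation":[0,-0.002,0],"fingers":1}]
end [520.  351.4  50. ] 77.74 tilt [-1.e-04 -1.e+00 -1.e-04]
```

Emit:
servo_tool(targets=[{"delta_pos": [0.66,0.2,0.31],"rotation": [0,-0.002,0],"fingers": 1},{"delta_pos": [0.66,0.3,0.31],"rotation": [0,-0.002,0],"fingers": 1},{"delta_pos": [0.66,0.3,0.31],"rotation": [0,-0.002,0],"fingers": 1},{"delta_pos": [0.66,0.4,0.31],"rotation": [0,-0.002,0],"fingers": 1},{"delta_pos": [0.66,0.6,0.31],"rotation": [0,-0.002,0],"fingers": 1}])

```text
t: 20.0
eef_pos: [520.8, 352.8, 50.4]
tool_rot: [[0.214, 0.002, -0.977], [0.977, 0.001, 0.214], [0.001, -1.0, -0.002]]
ft_force: [-0.1, 0.2, 0.4]
finger_gap: 11.4
```

Emit:
servo_tool(targets=[{"delta_pos": [0,0.4,0],"rotation": [0,0,0],"fingers": 1},{"delta_pos": [0,0.5,0],"rotation": [0,0,0],"fingers": 1},{"delta_pos": [0,0.4,0],"rotation": [0,0,0],"fingers": 1},{"delta_pos": [0,0,0],"rotation": [0,0,0],"fingers": 1},{"delta_pos": [0,0,0],"rotation": [0,0,0],"fingers": 1}])

```text
t: 20.42
eef_pos: [520.3, 351.9, 17.2]
tool_rot: [[0.213, -0.001, -0.977], [0.977, -0.0, 0.213], [-0.0, -1.0, 0.001]]
ft_force: [0.6, 0.3, -0.2]
finger_gap: 11.7
```

Emit:
servo_tool(targets=[{"delta_pos": [0,0.06,0],"rotation": [0,0,0],"fingers": 1},{"delta_pos": [0,0,0],"rotation": [0,0,0],"fingers": 0.35},{"delta_pos": [0,0,0],"rotation": [0,0,0],"fingers": 0.35},{"delta_pos": [0,0,0],"rotation": [0,0,0],"fingers": 0.35},{"delta_pos": [0,-0.6,0],"rotation": [0,0,0],"fingers": 0.35}])

```text
t: 20.83
eef_pos: [518.7, 352.1, 28.9]
tool_rot: [[0.212, -0.004, -0.977], [0.977, -0.002, 0.212], [-0.003, -1.0, 0.004]]
ft_force: [-0.0, 0.2, 0.3]
finger_gap: 27.6
```

Emit:
servo_tool(targets=[{"delta_pos": [0,-1,0],"rotation": [0,0,0],"fingers": 0.2},{"delta_pos": [0,-1,0],"rotation": [0,0,0],"fingers": 0},{"delta_pos": [0,-0.3,0],"rotation": [0,0,0],"fingers": 0},{"delta_pos": [0,0,0],"rotation": [0,0,0],"fingers": 0},{"delta_pos": [0,0,0],"rotation": [0,0,0],"fingers": 0}])

```text
t: 21.25
eef_pos: [519.6, 352.7, 87.8]
tool_rot: [[0.212, -0.0, -0.977], [0.977, -0.0, 0.212], [-0.0, -1.0, 0.0]]
ft_force: [0.1, -0.6, -0.3]
finger_gap: 42.8
```

```bash
python3 bars.py wrist w12 20;python3 plan.py 655.5 175 90 74.8 0
```

```text
tcp [519.6 352.7  87.8] t 21.25
green [519.2 352.1  78.9  13.6 -12.7] z 18.8 px [321. 206.] 
from [519.3 352.5  87.1] yaw 77.76 gap 43.0 t 21.3 rows 10 F [-0.3 -0.3 -1.5]
[{"delta_pos":[-0.58,-0.01,-0.68],"rotation":[0,0.007,0],"fingers":0},{"delta_pos":[-0.57,-0.01,-0.69],"rotation":[0,0.006,0],"fingers":0},{"delta_pos":[-0.57,-0.02,-0.69],"rotation":[0,0.007,0],"fingers":0},{"delta_pos":[-0.57,-0.01,-0.69],"rotation":[0,0.006,0],"fingers":0},{"delta_pos":[-0.57,-0.01,-0.69],"rotation":[0,0.007,0],"fingers":0}]
[{"delta_pos":[-0.56,-0.01,-0.7],"rotation":[0,0.006,0],"fingers":0},{"delta_pos":[-0.55,-0.01,-0.7],"rotation":[0,0.007,0],"fingers":0},{"delta_pos":[-0.56,-0.01,-0.71],"rotation":[0,0.007,0],"fingers":0},{"delta_pos":[-0.55,-0.02,-0.7],"rotation":[0,0.006,0],"fingers":0},{"delta_pos":[-0.54,-0.01,-0.71],"rotation":[0,0.007,0],"fingers":0}]
end [655.5 175.1  90.1] 74.79 tilt [-0.0012 -1.      0.0016]
```

View pics/w12.png

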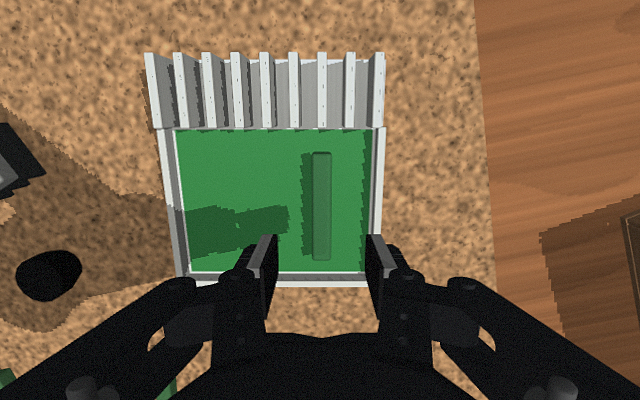

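Green bar placed (column 321). Next, green at (655, 175).

Emit:
servo_tool(targets=[{"delta_pos": [-0.7,0,-0.84],"rotation": [0,0.008,0],"fingers": 0},{"delta_pos": [-0.7,0,-0.84],"rotation": [0,0.008,0],"fingers": 0},{"delta_pos": [-0.7,0,-0.85],"rotation": [0,0.008,0],"fingers": 0},{"delta_pos": [-0.7,0,-0.86],"rotation": [0,0.008,0],"fingers": 0},{"delta_pos": [-0.7,0,-0.87],"rotation": [0,0.008,0],"fingers": 0}])

```text
t: 21.72
eef_pos: [604.0, 242.4, 86.4]
tool_rot: [[0.243, -0.003, -0.97], [0.97, -0.001, 0.243], [-0.001, -1.0, 0.003]]
ft_force: [0.1, -0.3, 0.2]
finger_gap: 43.0
```

Emit:
servo_tool(targets=[{"delta_pos": [-0.69,0,-0.87],"rotation": [0,0.008,0],"fingers": 0},{"delta_pos": [-0.69,0,-0.87],"rotation": [0,0.008,0],"fingers": 0},{"delta_pos": [-0.65,0,-0.94],"rotation": [0,0.008,0],"fingers": 0},{"delta_pos": [0,0,0],"rotation": [0,0,0],"fingers": 0},{"delta_pos": [0,0,0],"rotation": [0,0,0],"fingers": 0}])

```text
t: 22.13
eef_pos: [656.3, 176.5, 86.3]
tool_rot: [[0.263, -0.003, -0.965], [0.965, -0.0, 0.263], [-0.001, -1.0, 0.003]]
ft_force: [0.1, -0.3, -0.3]
finger_gap: 42.5
```

```bash
python3 loc.py w13;python3 loc.py w13;  python3 plan.py 655.5 175 6 74.8 0
```

```text
tcp [656.3 176.5  86.3] t 22.1333
green [655.6 179.2  78.5  12.6 -15.4] z 12.8 px [326. 203.] 
green [649.6  33.8  72.   15.1   2.1] z 12.8 px [135. 245.] 

tcp [655.6 177.7  86.6] t 22.1833
green [655.8 178.8  78.1  13.  -15.4] z 12.8 px [324. 204.] 
green [649.4  33.8  72.   14.9   1.7] z 12.9 px [134. 246.] 

from [655.4 178.4  87.1] yaw 74.91 gap 42.7 t 22.2 rows 5 F [-0.1  0.5  0.2]
[{"delta_pos":[-0.03,0.65,-0.01],"rotation":[0,0,0],"fingers":0},{"delta_pos":[-0.02,0.65,-0.01],"rotation":[0,0.001,0],"fingers":0},{"delta_pos":[-0.03,0.65,-0],"rotation":[0,0,0],"fingers":0},{"delta_pos":[-0.02,0.64,-0.01],"rotation":[0,0.001,0],"fingers":0},{"delta_pos":[-0.03,0.65,-0.01],"rotation":[0,0,0],"fingers":0}]
end [655.5 175.    6.1] 74.82 tilt [-6.0e-04 -1.0e+00  2.3e-03]
```

Emit:
servo_tool(targets=[{"delta_pos": [0,0.7,0],"rotation": [0,0,0],"fingers": 0},{"delta_pos": [0,0.7,0],"rotation": [0,0,0],"fingers": 0},{"delta_pos": [0,0.7,0],"rotation": [0,0,0],"fingers": 0},{"delta_pos": [0,0.6,0],"rotation": [0,0,0],"fingers": 0},{"delta_pos": [0,0.54,0],"rotation": [0,0,0],"fingers": 0}])

```text
t: 22.65
eef_pos: [655.0, 179.2, 5.9]
tool_rot: [[0.259, -0.002, -0.966], [0.966, -0.0, 0.259], [-0.0, -1.0, 0.002]]
ft_force: [1.0, -0.0, 0.4]
finger_gap: 42.8
```

Emit:
servo_tool(targets=[{"delta_pos": [0,0,0],"rotation": [0,0,0],"fingers": 0},{"delta_pos": [0,0,0],"rotation": [0,0,0],"fingers": 1},{"delta_pos": [0,0,0],"rotation": [0,0,0],"fingers": 1},{"delta_pos": [0,0,0],"rotation": [0,0,0],"fingers": 1},{"delta_pos": [0,0,0],"rotation": [0,0,0],"fingers": 1}])

```text
t: 23.07
eef_pos: [656.8, 178.2, 8.7]
tool_rot: [[0.261, 0.002, -0.965], [0.965, 0.0, 0.261], [0.001, -1.0, -0.002]]
ft_force: [-1.7, 0.5, 4.0]
finger_gap: 11.3
```

Emit:
servo_tool(targets=[{"delta_pos": [0,-0.5,0],"rotation": [0,0,0],"fingers": 1},{"delta_pos": [0,-0.9,0],"rotation": [0,0,0],"fingers": 1},{"delta_pos": [0,-0.9,0],"rotation": [0,0,0],"fingers": 1},{"delta_pos": [0,0,0],"rotation": [0,0,0],"fingers": 1},{"delta_pos": [0,0,0],"rotation": [0,0,0],"fingers": 1}])

```text
t: 23.48
eef_pos: [657.0, 177.8, 67.1]
tool_rot: [[0.261, 0.004, -0.965], [0.965, 0.0, 0.261], [0.001, -1.0, -0.003]]
ft_force: [0.3, 0.4, -0.4]
finger_gap: 11.8
```

```bash
python3 plan.py 513 318.4 65 77.75 1
```

```text
from [657.  177.8  67.1] yaw 74.88 gap 11.8 t 23.5 rows 10 F [ 0.3  0.4 -0.4]
[{"delta_pos":[0.39,0.01,0.7],"rotation":[0,-0.006,0],"fingers":1},{"delta_pos":[0.4,0.01,0.7],"rotation":[0,-0.007,0],"fingers":1},{"delta_pos":[0.4,0.01,0.7],"rotation":[0,-0.006,0],"fingers":1},{"delta_pos":[0.4,0,0.7],"rotation":[0,-0.007,0],"fingers":1},{"delta_pos":[0.41,0.01,0.69],"rotation":[0,-0.006,0],"fingers":1}]
[{"delta_pos":[0.41,0.01,0.7],"rotation":[0,-0.006,0],"fingers":1},{"delta_pos":[0.41,0.01,0.69],"rotation":[0,-0.007,0],"fingers":1},{"delta_pos":[0.42,0.01,0.69],"rotation":[0,-0.006,0],"fingers":1},{"delta_pos":[0.42,0.01,0.68],"rotation":[0,-0.006,0],"fingers":1},{"delta_pos":[0.42,0,0.69],"rotation":[0,-0.007,0],"fingers":1}]
end [512.9 318.3  65.1] 77.76 tilt [ 0.0012 -1.     -0.0034]
```

Emit:
servo_tool(targets=[{"delta_pos": [0.4,0,0.7],"rotation": [0,-0.006,0],"fingers": 1},{"delta_pos": [0.4,0,0.7],"rotation": [0,-0.006,0],"fingers": 1},{"delta_pos": [0.4,0,0.7],"rotation": [0,-0.006,0],"fingers": 1},{"delta_pos": [0.4,0,0.7],"rotation": [0,-0.006,0],"fingers": 1},{"delta_pos": [0.4,0,0.7],"rotation": [0,-0.006,0],"fingers": 1}])

```text
t: 23.9
eef_pos: [583.0, 248.6, 64.1]
tool_rot: [[0.238, -0.002, -0.971], [0.971, -0.0, 0.238], [-0.001, -1.0, 0.002]]
ft_force: [0.0, -0.3, -0.2]
finger_gap: 11.4
```

Emit:
servo_tool(targets=[{"delta_pos": [0.41,0,0.69],"rotation": [0,-0.007,0],"fingers": 1},{"delta_pos": [0.41,0,0.69],"rotation": [0,-0.007,0],"fingers": 1},{"delta_pos": [0.42,0,0.69],"rotation": [0,-0.007,0],"fingers": 1},{"delta_pos": [0.42,0,0.69],"rotation": [0,-0.007,0],"fingers": 1},{"delta_pos": [0.42,0.2,0.69],"rotation": [0,-0.007,0],"fingers": 1}])

```text
t: 24.32
eef_pos: [511.3, 319.0, 60.0]
tool_rot: [[0.211, 0.0, -0.977], [0.977, 0.0, 0.211], [0.0, -1.0, -0.0]]
ft_force: [0.2, 0.0, 0.5]
finger_gap: 11.4
```

Emit:
servo_tool(targets=[{"delta_pos": [0,0.4,0],"rotation": [0,0,0],"fingers": 1},{"delta_pos": [0,0.5,0],"rotation": [0,0,0],"fingers": 1},{"delta_pos": [0,0.5,0],"rotation": [0,0,0],"fingers": 1},{"delta_pos": [0,0.4,0],"rotation": [0,0,0],"fingers": 1},{"delta_pos": [0,0,0],"rotation": [0,0,0],"fingers": 1}])

```text
t: 24.73
eef_pos: [511.9, 317.9, 13.6]
tool_rot: [[0.212, -0.002, -0.977], [0.977, -0.001, 0.212], [-0.001, -1.0, 0.002]]
ft_force: [0.2, 0.0, 0.1]
finger_gap: 11.8
```

Emit:
servo_tool(targets=[{"delta_pos": [0,0,0],"rotation": [0,0,0],"fingers": 0.4},{"delta_pos": [0,0,0],"rotation": [0,0,0],"fingers": 0.4},{"delta_pos": [0,0,0],"rotation": [0,0,0],"fingers": 0.4},{"delta_pos": [0,-0.6,0],"rotation": [0,0,0],"fingers": 0.4},{"delta_pos": [0,-1,0],"rotation": [0,0,0],"fingers": 0.2}])

```text
t: 25.15
eef_pos: [510.9, 317.7, 53.0]
tool_rot: [[0.211, -0.005, -0.977], [0.977, -0.002, 0.212], [-0.003, -1.0, 0.004]]
ft_force: [-0.2, -0.3, 0.8]
finger_gap: 33.8
```

Emit:
servo_tool(targets=[{"delta_pos": [0,-1,0],"rotation": [0,0,0],"fingers": 0},{"delta_pos": [0,-0.4,0],"rotation": [0,0,0],"fingers": 0},{"delta_pos": [0,0,0],"rotation": [0,0,0],"fingers": 0},{"delta_pos": [0,0,0],"rotation": [0,0,0],"fingers": 0},{"delta_pos": [0,0,0],"rotation": [0,0,0],"fingers": 0}])

```text
t: 25.57
eef_pos: [511.4, 318.1, 88.3]
tool_rot: [[0.211, -0.002, -0.977], [0.977, -0.001, 0.211], [-0.001, -1.0, 0.002]]
ft_force: [0.6, -0.9, -0.5]
finger_gap: 42.7
```

```bash
python3 bars.py wrist w14 20;python3 plan.py 652.5 30 90 91.9 0
```

```text
tcp [511.4 318.1  88.3] t 25.5667
green [511.  317.5  79.   13.5 -12.6] z 18.8 px [321. 206.] 
green [518.7 351.6  78.2  13.8 -12.2] z 18.8 px [371. 198.] 
from [511.4 318.1  88.2] yaw 77.8 gap 42.7 t 25.6 rows 15 F [-1.2 -1.   0.2]
[{"delta_pos":[-0.67,-0,-0.53],"rotation":[0,-0.021,0],"fingers":0},{"delta_pos":[-0.68,-0.01,-0.52],"rotation":[0,-0.021,0],"fingers":0},{"delta_pos":[-0.69,-0,-0.51],"rotation":[0,-0.021,0],"fingers":0},{"delta_pos":[-0.7,-0.01,-0.49],"rotation":[0,-0.021,0],"fingers":0},{"delta_pos":[-0.7,-0,-0.49],"rotation":[0,-0.02,0],"fingers":0}]
[{"delta_pos":[-0.71,-0.01,-0.47],"rotation":[0,-0.021,0],"fingers":0},{"delta_pos":[-0.72,-0,-0.46],"rotation":[0,-0.021,0],"fingers":0},{"delta_pos":[-0.73,-0.01,-0.45],"rotation":[0,-0.021,0],"fingers":0},{"delta_pos":[-0.74,-0,-0.44],"rotation":[0,-0.021,0],"fingers":0},{"delta_pos":[-0.74,-0.01,-0.43],"rotation":[0,-0.021,0],"fingers":0}]
[{"delta_pos":[-0.75,-0,-0.41],"rotation":[0,-0.021,0],"fingers":0},{"delta_pos":[-0.75,-0.01,-0.4],"rotation":[0,-0.021,0],"fingers":0},{"delta_pos":[-0.77,-0,-0.39],"rotation":[0,-0.021,0],"fingers":0},{"delta_pos":[-0.76,-0.01,-0.37],"rotation":[0,-0.021,0],"fingers":0},{"delta_pos":[-0.78,-0,-0.37],"rotation":[0,-0.02,0],"fingers":0}]
end [652.6  30.   90. ] 91.88 tilt [-0.0015 -1.      0.0024]
```

Emit:
servo_tool(targets=[{"delta_pos": [-0.78,0,-0.6],"rotation": [0,-0.024,0],"fingers": 0},{"delta_pos": [-0.79,0,-0.59],"rotation": [0,-0.024,0],"fingers": 0},{"delta_pos": [-0.8,0,-0.58],"rotation": [0,-0.024,0],"fingers": 0},{"delta_pos": [-0.81,0,-0.57],"rotation": [0,-0.024,0],"fingers": 0},{"delta_pos": [-0.82,0,-0.56],"rotation": [0,-0.024,0],"fingers": 0}])

```text
t: 26.03
eef_pos: [565.9, 206.2, 88.4]
tool_rot: [[0.117, -0.002, -0.993], [0.993, -0.0, 0.117], [-0.001, -1.0, 0.002]]
ft_force: [1.0, 0.3, 0.2]
finger_gap: 42.6
```

Emit:
servo_tool(targets=[{"delta_pos": [-0.83,0,-0.54],"rotation": [0,-0.024,0],"fingers": 0},{"delta_pos": [-0.84,0,-0.52],"rotation": [0,-0.024,0],"fingers": 0},{"delta_pos": [-0.85,0,-0.51],"rotation": [0,-0.024,0],"fingers": 0},{"delta_pos": [-0.86,0,-0.49],"rotation": [0,-0.024,0],"fingers": 0},{"delta_pos": [-0.87,0,-0.48],"rotation": [0,-0.024,0],"fingers": 0}])

```text
t: 26.45
eef_pos: [620.7, 95.0, 88.3]
tool_rot: [[0.023, -0.002, -1.0], [1.0, 0.0, 0.023], [0.0, -1.0, 0.002]]
ft_force: [0.2, 0.1, -0.1]
finger_gap: 43.0
```

Emit:
servo_tool(targets=[{"delta_pos": [-0.88,0,-0.46],"rotation": [0,-0.024,0],"fingers": 0},{"delta_pos": [-0.88,0,-0.44],"rotation": [0,-0.024,0],"fingers": 0},{"delta_pos": [-0.88,0,-0.4],"rotation": [0,-0.024,0],"fingers": 0},{"delta_pos": [0,0,0],"rotation": [0,0,0],"fingers": 0},{"delta_pos": [0,0,0],"rotation": [0,0,0],"fingers": 0}])

```text
t: 26.87
eef_pos: [652.7, 29.0, 88.2]
tool_rot: [[-0.03, -0.002, -1.0], [1.0, 0.0, -0.03], [0.001, -1.0, 0.002]]
ft_force: [-0.2, -0.8, 0.1]
finger_gap: 42.6
```

```bash
python3 loc.py w15;python3 loc.py w15;  python3 plan.py 652.5 30 6 91.9 0
```

```text
tcp [652.7  29.   88.2] t 26.8667
green [652.7  31.4  78.6  12.8   1.8] z 12.8 px [326. 205.] 

tcp [652.4  30.1  88.5] t 26.9167
green [652.9  31.3  78.1  13.1   1.5] z 12.9 px [324. 204.] 

from [652.3  30.7  88.9] yaw 91.85 gap 43.1 t 27.0 rows 5 F [ 0.3 -0.   0.1]
[{"delta_pos":[-0.01,0.66,-0],"rotation":[0,-0,0],"fingers":0},{"delta_pos":[-0,0.67,-0],"rotation":[0,-0,0],"fingers":0},{"delta_pos":[-0.01,0.66,-0.01],"rotation":[0,-0.001,0],"fingers":0},{"delta_pos":[-0,0.66,0],"rotation":[0,0,0],"fingers":0},{"delta_pos":[-0.01,0.66,0],"rotation":[0,-0,0],"fingers":0}]
end [652.5  29.9   6.1] 91.89 tilt [ 5.0e-04 -1.0e+00  1.9e-03]
```

Emit:
servo_tool(targets=[{"delta_pos": [0.02,0.7,0],"rotation": [0,0,0],"fingers": 0},{"delta_pos": [0,0.7,0],"rotation": [0,0,0],"fingers": 0},{"delta_pos": [0,0.7,0],"rotation": [0,0,0],"fingers": 0},{"delta_pos": [0,0.7,0],"rotation": [0,0,0],"fingers": 0},{"delta_pos": [0,0.5,0],"rotation": [0,0,0],"fingers": 0}])

```text
t: 27.38
eef_pos: [651.8, 31.8, 5.5]
tool_rot: [[-0.033, -0.002, -0.999], [0.999, 0.0, -0.033], [0.0, -1.0, 0.002]]
ft_force: [0.1, 0.1, -0.0]
finger_gap: 42.7
```

Emit:
servo_tool(targets=[{"delta_pos": [0,0,0],"rotation": [0,0,0],"fingers": 0},{"delta_pos": [0,0,0],"rotation": [0,0,0],"fingers": 1},{"delta_pos": [0,0,0],"rotation": [0,0,0],"fingers": 1},{"delta_pos": [0,0,0],"rotation": [0,0,0],"fingers": 1},{"delta_pos": [0,0,0],"rotation": [0,0,0],"fingers": 1}])

```text
t: 27.8
eef_pos: [653.5, 30.6, 8.7]
tool_rot: [[-0.032, 0.002, -0.999], [0.999, -0.0, -0.032], [-0.0, -1.0, -0.002]]
ft_force: [0.5, 1.1, 4.0]
finger_gap: 11.4
```

Emit:
servo_tool(targets=[{"delta_pos": [0,-0.5,0],"rotation": [0,0,0],"fingers": 1},{"delta_pos": [0,-0.9,0],"rotation": [0,0,0],"fingers": 1},{"delta_pos": [0,-0.9,0],"rotation": [0,0,0],"fingers": 1},{"delta_pos": [0,0,0],"rotation": [0,0,0],"fingers": 1},{"delta_pos": [0,0,0],"rotation": [0,0,0],"fingers": 1}])

```text
t: 28.22
eef_pos: [653.5, 30.4, 66.8]
tool_rot: [[-0.032, 0.003, -0.999], [0.999, -0.001, -0.032], [-0.001, -1.0, -0.003]]
ft_force: [-0.6, 0.6, -1.5]
finger_gap: 11.3
```

```bash
python3 plan.py 505.8 285.2 65 77.75 1
```

```text
from [653.5  30.4  66.8] yaw 91.84 gap 11.3 t 28.2 rows 15 F [-0.6  0.6 -1.5]
[{"delta_pos":[0.69,0,0.37],"rotation":[0,0.021,0],"fingers":1},{"delta_pos":[0.69,0.01,0.39],"rotation":[0,0.021,0],"fingers":1},{"delta_pos":[0.68,0,0.39],"rotation":[0,0.021,0],"fingers":1},{"delta_pos":[0.67,0.01,0.41],"rotation":[0,0.021,0],"fingers":1},{"delta_pos":[0.66,0,0.41],"rotation":[0,0.02,0],"fingers":1}]
[{"delta_pos":[0.66,0.01,0.43],"rotation":[0,0.021,0],"fingers":1},{"delta_pos":[0.66,0,0.44],"rotation":[0,0.021,0],"fingers":1},{"delta_pos":[0.64,0.01,0.45],"rotation":[0,0.021,0],"fingers":1},{"delta_pos":[0.64,0,0.45],"rotation":[0,0.021,0],"fingers":1},{"delta_pos":[0.63,0.01,0.47],"rotation":[0,0.021,0],"fingers":1}]
[{"delta_pos":[0.62,0,0.48],"rotation":[0,0.021,0],"fingers":1},{"delta_pos":[0.61,0.01,0.49],"rotation":[0,0.021,0],"fingers":1},{"delta_pos":[0.61,0,0.5],"rotation":[0,0.02,0],"fingers":1},{"delta_pos":[0.6,0.01,0.51],"rotation":[0,0.021,0],"fingers":1},{"delta_pos":[0.58,0,0.52],"rotation":[0,0.021,0],"fingers":1}]
end [505.9 285.1  65.1] 77.76 tilt [-6.0e-04 -1.0e+00 -3.3e-03]
```

Emit:
servo_tool(targets=[{"delta_pos": [0.69,0,0.37],"rotation": [0,0.021,0],"fingers": 1},{"delta_pos": [0.69,0,0.39],"rotation": [0,0.021,0],"fingers": 1},{"delta_pos": [0.68,0,0.39],"rotation": [0,0.021,0],"fingers": 1},{"delta_pos": [0.67,0,0.41],"rotation": [0,0.021,0],"fingers": 1},{"delta_pos": [0.66,0,0.41],"rotation": [0,0.021,0],"fingers": 1}])

```text
t: 28.63
eef_pos: [602.5, 116.0, 64.0]
tool_rot: [[0.051, -0.002, -0.999], [0.999, -0.0, 0.051], [-0.0, -1.0, 0.002]]
ft_force: [0.7, 0.2, 0.5]
finger_gap: 11.7
```

Emit:
servo_tool(targets=[{"delta_pos": [0.66,0,0.43],"rotation": [0,0.021,0],"fingers": 1},{"delta_pos": [0.66,0,0.44],"rotation": [0,0.021,0],"fingers": 1},{"delta_pos": [0.64,0,0.45],"rotation": [0,0.021,0],"fingers": 1},{"delta_pos": [0.64,0,0.45],"rotation": [0,0.021,0],"fingers": 1},{"delta_pos": [0.63,0,0.47],"rotation": [0,0.021,0],"fingers": 1}])

```text
t: 29.05
eef_pos: [553.5, 201.1, 64.1]
tool_rot: [[0.133, -0.002, -0.991], [0.991, -0.0, 0.133], [-0.001, -1.0, 0.002]]
ft_force: [0.5, 0.3, -1.1]
finger_gap: 11.3
```

Emit:
servo_tool(targets=[{"delta_pos": [0.62,0,0.48],"rotation": [0,0.021,0],"fingers": 1},{"delta_pos": [0.61,0,0.49],"rotation": [0,0.021,0],"fingers": 1},{"delta_pos": [0.61,0,0.5],"rotation": [0,0.02,0],"fingers": 1},{"delta_pos": [0.6,0,0.51],"rotation": [0,0.021,0],"fingers": 1},{"delta_pos": [0.6,0.1,0.52],"rotation": [0,0.021,0],"fingers": 1}])

```text
t: 29.47
eef_pos: [504.6, 286.4, 62.0]
tool_rot: [[0.214, -0.001, -0.977], [0.977, -0.0, 0.214], [-0.001, -1.0, 0.001]]
ft_force: [-0.7, 0.3, -0.2]
finger_gap: 11.7
```

Emit:
servo_tool(targets=[{"delta_pos": [0,0.4,0],"rotation": [0,0,0],"fingers": 1},{"delta_pos": [0,0.6,0],"rotation": [0,0,0],"fingers": 1},{"delta_pos": [0,0.6,0],"rotation": [0,0,0],"fingers": 1},{"delta_pos": [0,0.3,0],"rotation": [0,0,0],"fingers": 1},{"delta_pos": [0,0,0],"rotation": [0,0,0],"fingers": 1}])

```text
t: 29.88
eef_pos: [505.1, 285.2, 14.8]
tool_rot: [[0.213, -0.001, -0.977], [0.977, -0.001, 0.213], [-0.001, -1.0, 0.001]]
ft_force: [-0.5, -0.4, 1.8]
finger_gap: 11.9
```

Emit:
servo_tool(targets=[{"delta_pos": [0,0,0],"rotation": [0,0,0],"fingers": 0.4},{"delta_pos": [0,0,0],"rotation": [0,0,0],"fingers": 0.4},{"delta_pos": [0,0,0],"rotation": [0,0,0],"fingers": 0.4},{"delta_pos": [0,-0.6,0],"rotation": [0,0,0],"fingers": 0.4},{"delta_pos": [0,-1,0],"rotation": [0,0,0],"fingers": 0.2}])

```text
t: 30.3
eef_pos: [504.2, 285.1, 52.9]
tool_rot: [[0.213, -0.005, -0.977], [0.977, -0.002, 0.213], [-0.003, -1.0, 0.005]]
ft_force: [0.2, 0.1, 0.6]
finger_gap: 33.7
```

Emit:
servo_tool(targets=[{"delta_pos": [0,-1,0],"rotation": [0,0,0],"fingers": 0},{"delta_pos": [0,-1,0],"rotation": [0,0,0],"fingers": 0},{"delta_pos": [0,-1,0],"rotation": [0,0,0],"fingers": 0},{"delta_pos": [0,-1,0],"rotation": [0,0,0],"fingers": 0},{"delta_pos": [0,-1,0],"rotation": [0,0,0],"fingers": 0}])

```text
t: 30.72
eef_pos: [505.3, 285.5, 180.9]
tool_rot: [[0.213, -0.0, -0.977], [0.977, -0.0, 0.213], [-0.0, -1.0, 0.0]]
ft_force: [0.4, -0.7, -0.5]
finger_gap: 43.1
```

```bash
python3 bars.py wrist w16 20; python3 bars.py scene s16 14;python3 - <<'E'
from h import *
bot.camera('scene')
for n in ('fine_mid','coarse_mid'):
    for r in bot.spot_point(n,'scene')[:2]: print(n,r)
E
```

```text
tcp [505.3 285.5 180.9] t 30.7167
green [504.7 285.   78.   13.3 -12.3] z 18.8 px [321. 179.] 
green [511.1 317.   79.   13.9 -12.4] z 18.8 px [354. 179.] 
green [519.1 351.4  78.1  14.  -12.4] z 18.7 px [390. 179.] 
tcp [507.1 286.2 186. ] t 30.7667
fine_mid {'location': [302.1, 148.3], 'p': 0.7}
coarse_mid {'location': [246.6, 190.0], 'p': 0.61}
```

View pics/w16.png

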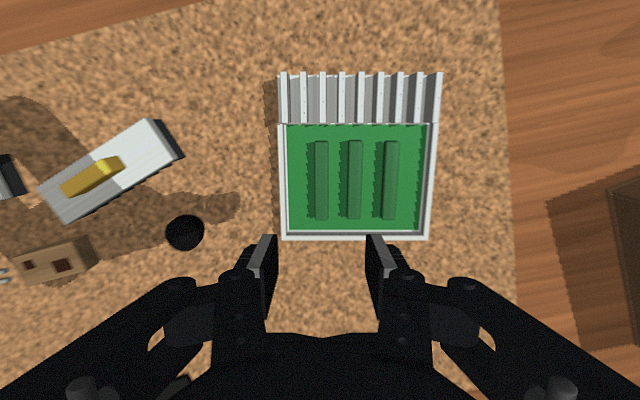

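View pics/s16.png

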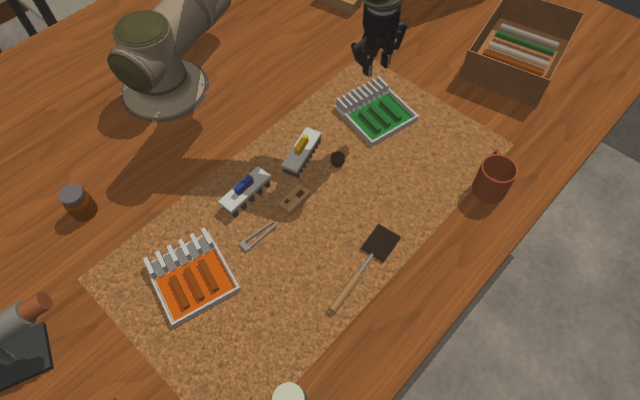

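```bash
cat > fit.py <<'E'
# fit.py cam save zc cx cy rad [sizeL sizeW]: rect fit of the points at height zc near (cx,cy)
from h import *
import sys
cam,save=sys.argv[1:3]; zc,cx,cy,rad=map(float,sys.argv[3:7])
tol=float(sys.argv[7]) if len(sys.argv)>7 else 3
st=bot.state(); im,d,X=shot(cam,save); z=X[...,2]
M,c=cam2world(cam,st);q=rays(c['K'],c['k1'])
D=np.stack([q[...,0],-q[...,1],-np.ones((H,W))],-1)@M[:3,:3].T
XP=M[:3,3]+D*((zc-M[2,3])/D[...,2])[...,None]
m=(abs(z-zc)<tol)&(np.hypot(XP[...,0]-cx,XP[...,1]-cy)<rad)
m=cv2.morphologyEx(m.astype(np.uint8),cv2.MORPH_OPEN,np.ones((3,3),np.uint8))
n,l,s,ce=cv2.connectedComponentsWithStats(m)
keep=np.isin(l,[i for i in range(1,n) if s[i,4]>40])
p=XP[keep][:,:2]
r=rect(p)
# robust: along fitted axes use 0.7/99.3 percentiles
a=np.radians(r[4]);u=np.array([np.cos(a),np.sin(a)]);v=np.array([-u[1],u[0]])
U=np.percentile(p@u,[.7,99.3]);V=np.percentile(p@v,[.7,99.3])
c2=u*U.mean()+v*V.mean()
print('tcp',np.round(st['eef_pos'],1),'t',round(st['t'],2),'rect',np.round(r,1),'pct',np.round(c2,1),np.ptp(U).round(1),np.ptp(V).round(1),'z',np.median(z[keep]).round(1))
vis=im.copy();vis[keep]=(255,0,255);cv2.imwrite(f'pics/{save}_m.png',vis)
E
python3 fit.py wrist w17 34 435 335 95; python3 fit.py wrist w18 38 450 87 80;python3 fit.py wrist w18 62 450 87 60; python3 fit.py side w19 34 435 335 95
```

```text
tcp [505.1 285.5 178.8] t 30.97 rect [435.4 335.  140.7  43.1  77.8] pct [435.4 335. ] 139.8 42.9 z 32.8
tcp [504.9 285.5 178.5] t 31.02 rect [450.3  88.9 132.4  44.2 -72.9] pct [450.4  88.9] 129.9 42.9 z 37.0
tcp [505.  285.5 178.4] t 31.07 rect [450.2  89.5  50.3  14.  -72.9] pct [450.2  89.4] 48.9 13.5 z 60.8
tcp [505.1 285.6 178.5] t 31.12 rect [431.9 318.8  75.7  43.3  76.9] pct [431.8 318.5] 75.0 41.7 z 34.3
```

View pics/w17_m.png

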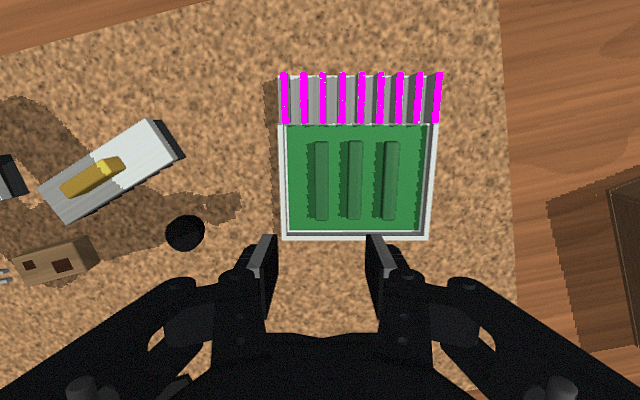

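```bash
python3 plan.py 450.3 89.2 150 17.1 0
```

```text
from [505.1 285.6 178.7] yaw 77.71 gap 42.5 t 31.2 rows 10 F [-1.5  0.5 -0.5]
[{"delta_pos":[-0.81,0.11,0.05],"rotation":[0,0.135,0],"fingers":0},{"delta_pos":[-0.82,0.12,-0.04],"rotation":[0,0.134,0],"fingers":0},{"delta_pos":[-0.8,0.11,-0.13],"rotation":[0,0.135,0],"fingers":0},{"delta_pos":[-0.79,0.12,-0.21],"rotation":[0,0.135,0],"fingers":0},{"delta_pos":[-0.77,0.11,-0.29],"rotation":[0,0.134,0],"fingers":0}]
[{"delta_pos":[-0.72,0.12,-0.37],"rotation":[0,0.135,0],"fingers":0},{"delta_pos":[-0.69,0.11,-0.44],"rotation":[0,0.135,0],"fingers":0},{"delta_pos":[-0.63,0.12,-0.52],"rotation":[0,0.135,0],"fingers":0},{"delta_pos":[-0.57,0.11,-0.58],"rotation":[0,0.134,0],"fingers":0},{"delta_pos":[-0.51,0.12,-0.63],"rotation":[0,0.135,0],"fingers":0}]
end [450.4  89.3 150. ] 17.1 tilt [-0.001  -1.      0.0018]
```

Emit:
servo_tool(targets=[{"delta_pos": [-0.81,0.11,0.05],"rotation": [0,0.135,0],"fingers": 0},{"delta_pos": [-0.82,0.11,-0.04],"rotation": [0,0.135,0],"fingers": 0},{"delta_pos": [-0.8,0.11,-0.13],"rotation": [0,0.135,0],"fingers": 0},{"delta_pos": [-0.79,0.11,-0.21],"rotation": [0,0.135,0],"fingers": 0},{"delta_pos": [-0.77,0.11,-0.29],"rotation": [0,0.135,0],"fingers": 0}])

```text
t: 31.58
eef_pos: [477.4, 186.6, 165.4]
tool_rot: [[0.681, -0.001, -0.732], [0.732, -0.0, 0.681], [-0.001, -1.0, 0.001]]
ft_force: [0.6, -0.5, 0.5]
finger_gap: 42.5
```

Emit:
servo_tool(targets=[{"delta_pos": [-0.72,0.11,-0.37],"rotation": [0,0.135,0],"fingers": 0},{"delta_pos": [-0.69,0.11,-0.44],"rotation": [0,0.135,0],"fingers": 0},{"delta_pos": [-0.63,0.11,-0.52],"rotation": [0,0.135,0],"fingers": 0},{"delta_pos": [-0.57,0.11,-0.58],"rotation": [0,0.135,0],"fingers": 0},{"delta_pos": [-0.51,0.11,-0.63],"rotation": [0,0.135,0],"fingers": 0}])

```text
t: 32.0
eef_pos: [449.9, 88.7, 151.8]
tool_rot: [[0.958, -0.001, -0.287], [0.287, 0.0, 0.958], [-0.001, -1.0, 0.0]]
ft_force: [0.1, -0.5, -0.1]
finger_gap: 42.6
```

Emit:
servo_tool(targets=[{"delta_pos": [0,0,0],"rotation": [0,0,0],"fingers": 0},{"delta_pos": [0,0,0],"rotation": [0,0,0],"fingers": 0},{"delta_pos": [0,0,0],"rotation": [0,0,0],"fingers": 0},{"delta_pos": [0,0,0],"rotation": [0,0,0],"fingers": 0},{"delta_pos": [0,0,0],"rotation": [0,0,0],"fingers": 0}])

```text
t: 32.42
eef_pos: [450.6, 90.2, 152.3]
tool_rot: [[0.956, 0.0, -0.294], [0.294, 0.0, 0.956], [0.0, -1.0, 0.0]]
ft_force: [0.1, -0.3, -0.2]
finger_gap: 42.8
```

```bash
python3 fit.py wrist w20 38 450 87 80;python3 fit.py wrist w21 62 450 87 60; python3 plan.py 450.3 89.2 90 17.1 0
```

```text
tcp [450.6  90.2 152.3] t 32.42 rect [450.5  88.  130.5  43.6 -73. ] pct [450.4  88.1] 129.8 43.0 z 36.9
tcp [450.6  90.1 152.3] t 32.47 rect [450.1  88.2  48.5  13.4 -72.5] pct [450.2  88.2] 48.4 13.3 z 60.8
from [450.6  90.  152.3] yaw 17.04 gap 42.2 t 32.5 rows 5 F [ 0.2  0.8 -0.2]
[{"delta_pos":[-0,0.5,-0.01],"rotation":[0,-0,0],"fingers":0},{"delta_pos":[-0.01,0.5,-0],"rotation":[0,-0,0],"fingers":0},{"delta_pos":[-0,0.5,-0.01],"rotation":[0,-0.001,0],"fingers":0},{"delta_pos":[-0.01,0.49,-0],"rotation":[0,0,0],"fingers":0},{"delta_pos":[0,0.5,-0.01],"rotation":[0,-0,0],"fingers":0}]
end [450.3  89.2  90. ] 17.09 tilt [ 0. -1.  0.]
```

View pics/w20_m.png

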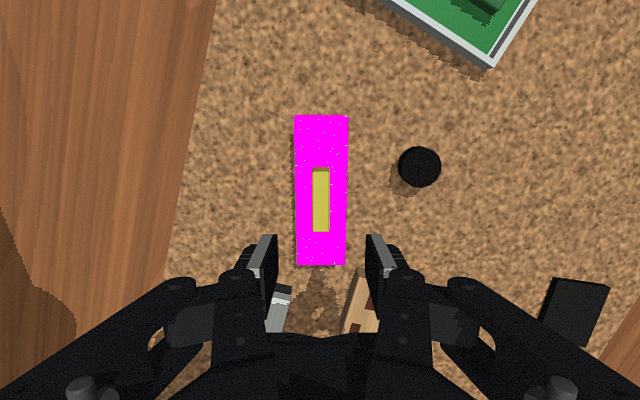

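Emit:
servo_tool(targets=[{"delta_pos": [0,0.8,-0.06],"rotation": [0,0,0],"fingers": 0},{"delta_pos": [0,1,0],"rotation": [0,0,0],"fingers": 0},{"delta_pos": [0,1,0],"rotation": [0,0,0],"fingers": 0},{"delta_pos": [0,0.8,0],"rotation": [0,0,0],"fingers": 0},{"delta_pos": [0,0.6,0],"rotation": [0,0,0],"fingers": 0}])

```text
t: 32.93
eef_pos: [450.4, 88.4, 45.7]
tool_rot: [[0.956, -0.002, -0.293], [0.293, 0.0, 0.956], [-0.002, -1.0, 0.001]]
ft_force: [1.0, -0.6, -0.6]
finger_gap: 42.8
```

Emit:
servo_tool(targets=[{"delta_pos": [0,0.17,0],"rotation": [0,0,0],"fingers": 0},{"delta_pos": [0,0,0],"rotation": [0,0,0],"fingers": 0},{"delta_pos": [0,0,0],"rotation": [0,0,0],"fingers": 0},{"delta_pos": [0,0,0],"rotation": [0,0,0],"fingers": 0},{"delta_pos": [0,0,0],"rotation": [0,0,0],"fingers": 0}])

```text
t: 33.35
eef_pos: [451.4, 88.1, 44.0]
tool_rot: [[0.956, 0.002, -0.292], [0.292, -0.0, 0.956], [0.002, -1.0, -0.001]]
ft_force: [-0.0, -1.3, 0.2]
finger_gap: 42.5
```

```bash
python3 fit.py wrist w22 38 450 87 80;python3 fit.py wrist w23 62 450 87 60 ; python3 -c "
from h import *
s=bot.state();print(s['eef_pos'],s['ft_force'])"
```

```text
tcp [451.4  88.1  44. ] t 33.35 rect [449.2  92.2 121.9  43.4 -73. ] pct [448.9  93.2] 118.8 42.8 z 37.0
tcp [451.3  88.1  43.8] t 33.4 rect [449.5  93.6  51.3  49.4  60.8] pct [449.7  93.6] 48.1 46.6 z 60.9
[451.26321278  88.08641798  43.72723092] [ 0.82400647 -0.51594902 -0.42488332]
```

View pics/w23_m.png

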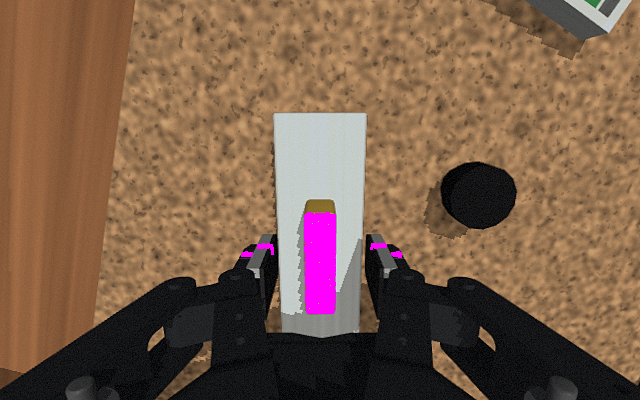

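Emit:
servo_tool(targets=[{"delta_pos": [0,0,0],"rotation": [0,0,0],"fingers": 0.4},{"delta_pos": [0,0,0],"rotation": [0,0,0],"fingers": 1},{"delta_pos": [0,0,0],"rotation": [0,0,0],"fingers": 1},{"delta_pos": [0,0,0],"rotation": [0,0,0],"fingers": 1},{"delta_pos": [0,0,0],"rotation": [0,0,0],"fingers": 1}])

```text
t: 33.87
eef_pos: [450.9, 88.0, 43.4]
tool_rot: [[0.956, 0.0, -0.292], [0.292, -0.0, 0.956], [0.0, -1.0, -0.0]]
ft_force: [-2.6, -0.2, 6.3]
finger_gap: 12.8
```

Emit:
servo_tool(targets=[{"delta_pos": [0,0,0],"rotation": [0,0,0],"fingers": 1},{"delta_pos": [0,-0.2,0],"rotation": [0,0,0],"fingers": 1},{"delta_pos": [0,-0.4,0],"rotation": [0,0,0],"fingers": 1},{"delta_pos": [0,0,0],"rotation": [0,0,0],"fingers": 1},{"delta_pos": [0,0,0],"rotation": [0,0,0],"fingers": 1}])

```text
t: 34.28
eef_pos: [451.0, 88.1, 58.1]
tool_rot: [[0.956, 0.0, -0.292], [0.292, 0.0, 0.956], [0.0, -1.0, -0.0]]
ft_force: [-0.2, 0.7, -4.5]
finger_gap: 12.6
```

```bash
python3 fit.py wrist w24 53 450 88 80 4;python3 fit.py wrist w25 77 450 88 60 4; python3 -c "
from h import *
s=bot.state();print(s['eef_pos'],s['ft_force'],s['finger_gap'])"
```

```text
tcp [451.   88.1  58.1] t 34.28 rect [449.3  92.7 121.1  43.2 -73. ] pct [449.   93.7] 119.1 42.6 z 51.7
tcp [450.7  88.1  57.8] t 34.33 rect [448.2  89.3  48.4  36.1  80.8] pct [448.8  89.5] 45.6 33.3 z 75.4
[450.61618903  88.1280024   57.64384625] [ 0.237853   -0.57220965 -3.97887286] 12.726310145493754
```

View pics/w24_m.png

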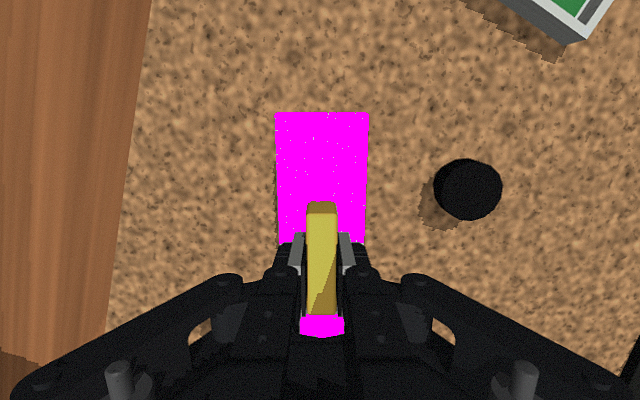

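```bash
cat > hand.py <<'E'
# in-hand comb: edges of the spine top in the tool frame (tool x centre, far edge along tool z)
from h import *
import sys
off=float(sys.argv[1]) # TCP z minus spine-top z
st=bot.state(); im,d,X=shot('wrist',sys.argv[2]); R=st['tool_rot'];p=st['eef_pos']
c=bot.get_calibration('wrist');Hm=c['hand_eye'];q=rays(c['K'],c['k1'])
D=np.stack([q[...,0],-q[...,1],-np.ones((H,W))],-1)@Hm[:3,:3].T; o=Hm[:3,3]
XP=o+D*((off-o[1])/D[...,1])[...,None]      # tool frame on plane y=off
T=(np.nan_to_num(X)-p)@R
m=(abs(T[...,1]-off-1.2)<2.5)&(abs(XP[...,0])<40)&(XP[...,2]>10)&(XP[...,2]<90)
m=cv2.morphologyEx(m.astype(np.uint8),cv2.MORPH_OPEN,np.ones((3,3),np.uint8))>0
P=XP[m]
far=[np.percentile(P[abs(P[:,0]-x0)<3][:,2],99) for x0 in (-16,-8,0,8,16)]
lr=[(np.percentile(P[abs(P[:,2]-z0)<2][:,0],[1,99])) for z0 in (35,45,55)]
print('far',np.round(far,1),'centre z',round(np.median(far)-66,2),'lr',np.round(lr,1).tolist(),'n',m.sum(),np.median(T[...,1][m]).round(2))
E
python3 hand.py 5 w26;  python3 hand.py 5 w26
```

```text
far [65.  65.  65.4 65.  65. ] centre z -0.99 lr [[-21.4, 21.1], [-21.5, 20.9], [-21.5, 20.8]] n 9522 6.44
far [65.  65.  65.4 65.  65. ] centre z -0.99 lr [[-21.4, 21.1], [-21.5, 20.9], [-21.3, 20.8]] n 9519 6.45
```

```bash
python3 plan.py 515 277 120 -12.2 1
```

```text
from [450.6  88.1  57.6] yaw 16.96 gap 12.7 t 34.5 rows 10 F [-0.4 -0.3 -3.5]
[{"delta_pos":[0.47,-0.25,0.65],"rotation":[0,0.065,0],"fingers":1},{"delta_pos":[0.43,-0.25,0.67],"rotation":[0,0.065,0],"fingers":1},{"delta_pos":[0.4,-0.25,0.69],"rotation":[0,0.064,0],"fingers":1},{"delta_pos":[0.36,-0.25,0.71],"rotation":[0,0.065,0],"fingers":1},{"delta_pos":[0.33,-0.25,0.73],"rotation":[0,0.065,0],"fingers":1}]
[{"delta_pos":[0.29,-0.25,0.74],"rotation":[0,0.065,0],"fingers":1},{"delta_pos":[0.25,-0.25,0.76],"rotation":[0,0.065,0],"fingers":1},{"delta_pos":[0.21,-0.25,0.77],"rotation":[0,0.064,0],"fingers":1},{"delta_pos":[0.17,-0.25,0.78],"rotation":[0,0.065,0],"fingers":1},{"delta_pos":[0.13,-0.25,0.79],"rotation":[0,0.065,0],"fingers":1}]
end [514.9 277.1 120.1] -12.2 tilt [-1.e-03 -1.e+00  4.e-04]
```

Emit:
servo_tool(targets=[{"delta_pos": [0,-0.5,0],"rotation": [0,0,0],"fingers": 1},{"delta_pos": [0,-0.5,0],"rotation": [0,0,0],"fingers": 1},{"delta_pos": [0,-0.5,0],"rotation": [0,0,0],"fingers": 1},{"delta_pos": [0,-0.5,0],"rotation": [0,0,0],"fingers": 1},{"delta_pos": [0,-0.5,0],"rotation": [0,0,0],"fingers": 1}])

```text
t: 34.9
eef_pos: [450.6, 88.1, 120.8]
tool_rot: [[0.956, -0.001, -0.292], [0.292, 0.0, 0.956], [-0.001, -1.0, 0.0]]
ft_force: [0.2, 1.0, -4.2]
finger_gap: 12.8
```

Emit:
servo_tool(targets=[{"delta_pos": [0.47,0,0.65],"rotation": [0,0.065,0],"fingers": 1},{"delta_pos": [0.43,0,0.67],"rotation": [0,0.065,0],"fingers": 1},{"delta_pos": [0.4,0,0.69],"rotation": [0,0.065,0],"fingers": 1},{"delta_pos": [0.36,0,0.71],"rotation": [0,0.065,0],"fingers": 1},{"delta_pos": [0.33,0,0.73],"rotation": [0,0.065,0],"fingers": 1}])

```text
t: 35.32
eef_pos: [483.1, 183.5, 120.1]
tool_rot: [[0.999, -0.001, -0.038], [0.038, -0.0, 0.999], [-0.001, -1.0, -0.0]]
ft_force: [0.5, 0.5, -3.5]
finger_gap: 12.5
```

Emit:
servo_tool(targets=[{"delta_pos": [0.29,0,0.74],"rotation": [0,0.065,0],"fingers": 1},{"delta_pos": [0.25,0,0.76],"rotation": [0,0.065,0],"fingers": 1},{"delta_pos": [0.21,0,0.77],"rotation": [0,0.065,0],"fingers": 1},{"delta_pos": [0.17,0,0.78],"rotation": [0,0.065,0],"fingers": 1},{"delta_pos": [0.13,0,0.79],"rotation": [0,0.065,0],"fingers": 1}])

```text
t: 35.73
eef_pos: [515.2, 277.9, 119.8]
tool_rot: [[0.977, -0.001, 0.215], [-0.215, -0.0, 0.977], [-0.001, -1.0, -0.001]]
ft_force: [0.9, -0.6, -4.1]
finger_gap: 12.4
```

Emit:
servo_tool(targets=[{"delta_pos": [0,0,0],"rotation": [0,0,0],"fingers": 1},{"delta_pos": [0,0,0],"rotation": [0,0,0],"fingers": 1},{"delta_pos": [0,0,0],"rotation": [0,0,0],"fingers": 1},{"delta_pos": [0,0,0],"rotation": [0,0,0],"fingers": 1},{"delta_pos": [0,0,0],"rotation": [0,0,0],"fingers": 1}])

```text
t: 36.15
eef_pos: [515.2, 276.3, 120.5]
tool_rot: [[0.977, -0.0, 0.213], [-0.213, -0.0, 0.977], [-0.0, -1.0, -0.0]]
ft_force: [0.3, -0.4, -4.5]
finger_gap: 12.3
```

```bash
python3 hand.py 5 w27; python3 fit.py wrist w28 34 435 335 95; python3 -c "
from h import *
s=bot.state();print(s['eef_pos'],s['tool_rot'],s['ft_force'],s['finger_gap'])"
```

```text
far [65.  65.  65.3 65.  65. ] centre z -1.01 lr [[-20.9, 21.6], [-20.7, 21.3], [-21.1, 21.2]] n 9499 6.48
tcp [515.3 276.4 120.6] t 36.2 rect [436.3 335.8 140.3  44.3  77.8] pct [436.4 335.7] 140.1 43.3 z 32.9
[515.32837053 276.49420601 120.63987387] [[ 9.76996668e-01 -1.23984499e-04  2.13254530e-01]
 [-2.13254538e-01 -5.35675632e-05  9.76996673e-01]
 [-1.09708918e-04 -9.99999991e-01 -7.87755879e-05]] [ 1.21458238e+00  1.83741361e-03 -4.13762581e+00] 12.570729403868777
```

View pics/w28_m.png

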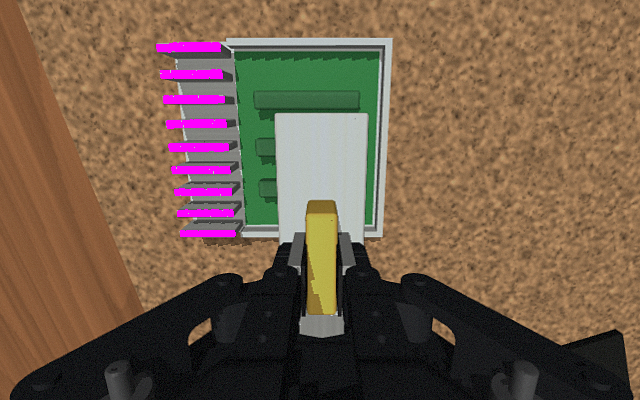

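Emit:
servo_tool(targets=[{"delta_pos": [-0.72,0,0.33],"rotation": [0,0,0],"fingers": 1},{"delta_pos": [-0.72,0,0.33],"rotation": [0,0,0],"fingers": 1},{"delta_pos": [-0.72,0,0.33],"rotation": [0,0,0],"fingers": 1},{"delta_pos": [-0.72,0,0.33],"rotation": [0,0,0],"fingers": 1},{"delta_pos": [-0.72,0,0.33],"rotation": [0,0,0],"fingers": 1}])

```text
t: 36.67
eef_pos: [435.5, 336.6, 120.7]
tool_rot: [[0.977, 0.0, 0.213], [-0.213, 0.0, 0.977], [0.0, -1.0, 0.0]]
ft_force: [0.5, 0.4, -4.4]
finger_gap: 12.7
```

Emit:
servo_tool(targets=[{"delta_pos": [0,0.4,0],"rotation": [0,0,0],"fingers": 1},{"delta_pos": [0,0.4,0],"rotation": [0,0,0],"fingers": 1},{"delta_pos": [0,0.4,0],"rotation": [0,0,0],"fingers": 1},{"delta_pos": [0,0.3,0],"rotation": [0,0,0],"fingers": 1},{"delta_pos": [0,0,0],"rotation": [0,0,0],"fingers": 1}])

```text
t: 37.08
eef_pos: [436.0, 335.5, 81.0]
tool_rot: [[0.977, -0.003, 0.214], [-0.214, -0.002, 0.977], [-0.003, -1.0, -0.002]]
ft_force: [-1.1, 0.3, -4.1]
finger_gap: 12.7
```

Emit:
servo_tool(targets=[{"delta_pos": [0,0,0],"rotation": [0,0,0],"fingers": 1},{"delta_pos": [0,0,0],"rotation": [0,0,0],"fingers": 1},{"delta_pos": [0,0,0],"rotation": [0,0,0],"fingers": 1},{"delta_pos": [0,0,0],"rotation": [0,0,0],"fingers": 1},{"delta_pos": [0,0,0],"rotation": [0,0,0],"fingers": 1}])

```text
t: 37.5
eef_pos: [436.4, 336.5, 83.4]
tool_rot: [[0.977, 0.001, 0.213], [-0.213, 0.0, 0.977], [0.001, -1.0, 0.0]]
ft_force: [-0.5, -0.2, -4.5]
finger_gap: 12.3
```

```bash
python3 plan.py 436.1 336 75 -12.25 1; python3 fit.py wrist w29 34 435 335 95; python3 -c "
from h import *
bot.state();im,d,X=shot('side','d29')"
```

```text
from [436.4 336.5  83.4] yaw -12.29 gap 12.3 t 37.5 rows 5 F [-0.5 -0.2 -4.5]
[{"delta_pos":[-0,0.07,-0],"rotation":[0,-0,0],"fingers":1},{"delta_pos":[-0,0.06,-0.01],"rotation":[0,-0,0],"fingers":1},{"delta_pos":[-0,0.07,-0],"rotation":[0,-0.001,0],"fingers":1},{"delta_pos":[-0.01,0.07,-0.01],"rotation":[0,0,0],"fingers":1},{"delta_pos":[0,0.07,-0],"rotation":[0,0,0],"fingers":1}]
end [436.  336.1  74.9] -12.25 tilt [ 5.e-04 -1.e+00  4.e-04]
tcp [436.4 336.5  83.4] t 37.5 rect [450.3 402.8  42.7   3.4 -12.3] pct [450.3 402.8] 42.5 3.4 z 32.9
```

View pics/w29.png

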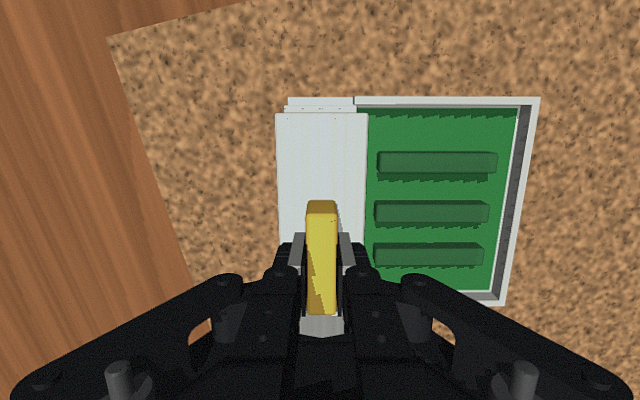

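View pics/d29.png

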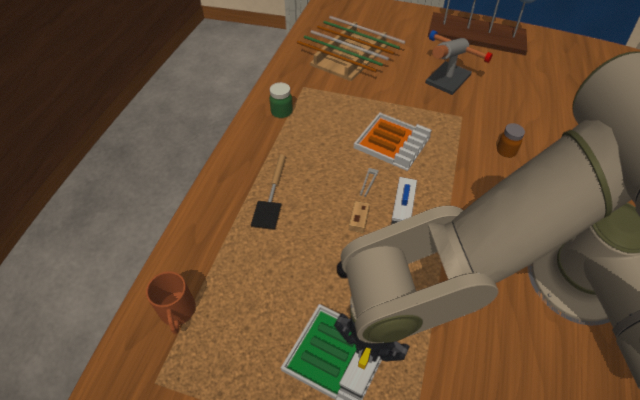

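Emit:
servo_tool(targets=[{"delta_pos": [0,0.15,0],"rotation": [0,0,0],"fingers": 1},{"delta_pos": [0,0.15,0],"rotation": [0,0,0],"fingers": 1},{"delta_pos": [0,0.15,0],"rotation": [0,0,0],"fingers": 1},{"delta_pos": [0,0.1,0],"rotation": [0,0,0],"fingers": 1},{"delta_pos": [0,0,0],"rotation": [0,0,0],"fingers": 1}])

```text
t: 38.02
eef_pos: [435.9, 336.3, 68.5]
tool_rot: [[0.977, -0.001, 0.213], [-0.213, -0.001, 0.977], [-0.001, -1.0, -0.001]]
ft_force: [0.3, 1.2, -3.9]
finger_gap: 12.7
```

No contact; fins are about 8 mm in. Continue.

Emit:
servo_tool(targets=[{"delta_pos": [0,0.15,0],"rotation": [0,0,0],"fingers": 1},{"delta_pos": [0,0.15,0],"rotation": [0,0,0],"fingers": 1},{"delta_pos": [0,0.15,0],"rotation": [0,0,0],"fingers": 1},{"delta_pos": [0,0.1,0],"rotation": [0,0,0],"fingers": 1},{"delta_pos": [0,0,0],"rotation": [0,0,0],"fingers": 1}])

```text
t: 38.43
eef_pos: [435.9, 336.3, 54.9]
tool_rot: [[0.977, -0.001, 0.213], [-0.213, -0.0, 0.977], [-0.001, -1.0, -0.001]]
ft_force: [-0.1, -0.2, -4.5]
finger_gap: 12.7
```

Emit:
servo_tool(targets=[{"delta_pos": [0,0.04,0],"rotation": [0,0,0],"fingers": 1},{"delta_pos": [0,0.04,0],"rotation": [0,0,0],"fingers": 1},{"delta_pos": [0,0,0],"rotation": [0,0,0],"fingers": 1},{"delta_pos": [0,0,0],"rotation": [0,0,0],"fingers": 1},{"delta_pos": [0,0,0],"rotation": [0,0,0],"fingers": 1}])

```text
t: 38.85
eef_pos: [436.3, 336.5, 53.7]
tool_rot: [[0.977, 0.0, 0.213], [-0.213, 0.0, 0.977], [0.0, -1.0, 0.0]]
ft_force: [-0.1, 0.4, -4.2]
finger_gap: 12.4
```

Emit:
servo_tool(targets=[{"delta_pos": [0,0.04,0],"rotation": [0,0,0],"fingers": 1},{"delta_pos": [0,0.04,0],"rotation": [0,0,0],"fingers": 1},{"delta_pos": [0,0.03,0],"rotation": [0,0,0],"fingers": 1},{"delta_pos": [0,0,0],"rotation": [0,0,0],"fingers": 1},{"delta_pos": [0,0,0],"rotation": [0,0,0],"fingers": 1}])

```text
t: 39.27
eef_pos: [436.2, 336.5, 51.4]
tool_rot: [[0.977, 0.001, 0.213], [-0.213, 0.0, 0.977], [0.0, -1.0, 0.0]]
ft_force: [-2.6, -1.1, 4.7]
finger_gap: 12.4
```

Contact (weight carried by the rail). Release and rise.

Emit:
servo_tool(targets=[{"delta_pos": [0,0,0],"rotation": [0,0,0],"fingers": 0.4},{"delta_pos": [0,0,0],"rotation": [0,0,0],"fingers": 0.2},{"delta_pos": [0,0,0],"rotation": [0,0,0],"fingers": 0.2},{"delta_pos": [0,-0.2,0],"rotation": [0,0,0],"fingers": 0.2},{"delta_pos": [0,-0.6,0],"rotation": [0,0,0],"fingers": 0}])

```text
t: 39.68
eef_pos: [435.5, 336.1, 69.7]
tool_rot: [[0.977, -0.003, 0.213], [-0.213, -0.001, 0.977], [-0.003, -1.0, -0.002]]
ft_force: [-0.7, -1.0, -0.6]
finger_gap: 42.5
```

Emit:
servo_tool(targets=[{"delta_pos": [0,-1,0],"rotation": [0,0,0],"fingers": 0},{"delta_pos": [0,-1,0],"rotation": [0,0,0],"fingers": 0},{"delta_pos": [0,-1,0],"rotation": [0,0,0],"fingers": 0},{"delta_pos": [0,0,0],"rotation": [0,0,0],"fingers": 0},{"delta_pos": [0,0,0],"rotation": [0,0,0],"fingers": 0}])

```text
t: 40.1
eef_pos: [436.7, 336.7, 147.1]
tool_rot: [[0.977, 0.003, 0.213], [-0.213, 0.001, 0.977], [0.002, -1.0, 0.002]]
ft_force: [-0.5, 0.6, -0.8]
finger_gap: 42.9
```

```bash
python3 fit.py wrist w30 46 435 335 80 2.5;python3 fit.py wrist w31 70 435 335 60 2.5; python3 fit.py wrist w32 34 435 335 95; python3 plan.py 450 0 170 0 0
```

```text
tcp [436.7 336.7 147.1] t 40.1 rect [436.5 336.7 130.   43.5  77.7] pct [436.5 336.7] 128.5 42.9 z 45.0
tcp [436.1 336.4 145.8] t 40.15 rect [436.3 336.9  47.9  13.   78.2] pct [436.4 336.8] 47.8 12.6 z 68.9
tcp [435.8 336.3 145.2] t 40.2 rect [450.5 402.8  43.1   3.8 -12.3] pct [450.5 402.8] 43.0 3.8 z 32.8
from [435.7 336.3 144.8] yaw -12.29 gap 42.7 t 40.2 rows 15 F [-0.1  0.5 -0.4]
[{"delta_pos":[0.23,-0.07,-0.87],"rotation":[0,-0.018,0],"fingers":0},{"delta_pos":[0.21,-0.06,-0.87],"rotation":[0,-0.018,0],"fingers":0},{"delta_pos":[0.21,-0.07,-0.87],"rotation":[0,-0.019,0],"fingers":0},{"delta_pos":[0.19,-0.07,-0.88],"rotation":[0,-0.018,0],"fingers":0},{"delta_pos":[0.18,-0.07,-0.88],"rotation":[0,-0.018,0],"fingers":0}]
[{"delta_pos":[0.16,-0.06,-0.88],"rotation":[0,-0.018,0],"fingers":0},{"delta_pos":[0.15,-0.07,-0.89],"rotation":[0,-0.018,0],"fingers":0},{"delta_pos":[0.14,-0.07,-0.88],"rotation":[0,-0.019,0],"fingers":0},{"delta_pos":[0.13,-0.06,-0.89],"rotation":[0,-0.018,0],"fingers":0},{"delta_pos":[0.12,-0.07,-0.89],"rotation":[0,-0.018,0],"fingers":0}]
[{"delta_pos":[0.1,-0.07,-0.89],"rotation":[0,-0.018,0],"fingers":0},{"delta_pos":[0.09,-0.07,-0.9],"rotation":[0,-0.018,0],"fingers":0},{"delta_pos":[0.07,-0.06,-0.89],"rotation":[0,-0.019,0],"fingers":0},{"delta_pos":[0.07,-0.07,-0.9],"rotation":[0,-0.018,0],"fingers":0},{"delta_pos":[0.05,-0.07,-0.89],"rotation":[0,-0.018,0],"fingers":0}]
end [450.1   0.  170.1] -0.0 tilt [-0.0016 -1.     -0.0012]
```

View pics/w30.png

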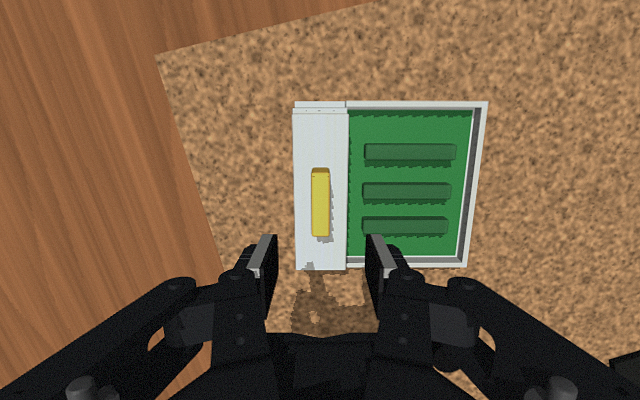

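Emit:
servo_tool(targets=[{"delta_pos": [0.22,-0.1,-0.97],"rotation": [0,-0.02,0],"fingers": 0},{"delta_pos": [0.21,-0.1,-0.97],"rotation": [0,-0.02,0],"fingers": 0},{"delta_pos": [0.2,-0.1,-0.97],"rotation": [0,-0.02,0],"fingers": 0},{"delta_pos": [0.18,-0.1,-0.98],"rotation": [0,-0.02,0],"fingers": 0},{"delta_pos": [0.16,-0.1,-0.98],"rotation": [0,-0.02,0],"fingers": 0}])

```text
t: 40.67
eef_pos: [437.4, 211.1, 157.4]
tool_rot: [[0.991, -0.002, 0.134], [-0.134, -0.0, 0.991], [-0.002, -1.0, -0.001]]
ft_force: [0.8, -0.1, -0.6]
finger_gap: 42.6
```

Emit:
servo_tool(targets=[{"delta_pos": [0.14,0,-0.98],"rotation": [0,-0.02,0],"fingers": 0},{"delta_pos": [0.12,0,-0.98],"rotation": [0,-0.02,0],"fingers": 0},{"delta_pos": [0.1,0,-0.99],"rotation": [0,-0.02,0],"fingers": 0},{"delta_pos": [0.08,0,-0.99],"rotation": [0,-0.02,0],"fingers": 0},{"delta_pos": [0.06,0,-0.99],"rotation": [0,-0.02,0],"fingers": 0}])

```text
t: 41.08
eef_pos: [436.9, 87.3, 157.5]
tool_rot: [[0.998, -0.002, 0.056], [-0.056, 0.0, 0.998], [-0.002, -1.0, 0.0]]
ft_force: [0.4, -0.4, 0.2]
finger_gap: 42.8
```

Emit:
servo_tool(targets=[{"delta_pos": [0.04,0,-1],"rotation": [0,-0.02,0],"fingers": 0},{"delta_pos": [0.02,0,-1],"rotation": [0,-0.02,0],"fingers": 0},{"delta_pos": [0,0,-1],"rotation": [0,-0.02,0],"fingers": 0},{"delta_pos": [0,0,-1],"rotation": [0,-0.01,0],"fingers": 0},{"delta_pos": [0,0,-1],"rotation": [0,0,0],"fingers": 0}])

```text
t: 41.5
eef_pos: [434.9, -37.7, 157.5]
tool_rot: [[1.0, -0.002, 0.002], [-0.002, 0.001, 1.0], [-0.002, -1.0, 0.001]]
ft_force: [0.4, -0.0, 0.8]
finger_gap: 42.5
```

Emit:
servo_tool(targets=[{"delta_pos": [0,0,-1],"rotation": [0,0,0],"fingers": 0},{"delta_pos": [0,0,-0.8],"rotation": [0,0,0],"fingers": 0},{"delta_pos": [0,0,0],"rotation": [0,0,0],"fingers": 0},{"delta_pos": [0,0,0],"rotation": [0,0,0],"fingers": 0},{"delta_pos": [0,0,0],"rotation": [0,0,0],"fingers": 0}])

```text
t: 41.92
eef_pos: [435.1, -81.0, 157.7]
tool_rot: [[1.0, -0.001, 0.002], [-0.002, 0.001, 1.0], [-0.001, -1.0, 0.001]]
ft_force: [1.2, 0.4, 0.5]
finger_gap: 43.0
```

```bash
python3 fit.py wrist w33 38 437 -90 85;python3 fit.py wrist w34 62 437 -90 60; python3 plan.py 437 -90 150 0 0
```

```text
tcp [435.1 -81.  157.7] t 41.92 rect [434.5 -86.4 131.   43.6 -87.4] pct [434.5 -86.4] 129.2 43.0 z 36.9
tcp [435.1 -80.7 157.9] t 41.97 rect [434.4 -86.2  49.   13.6 -88.1] pct [434.4 -86.4] 48.2 13.3 z 60.9
from [435.3 -80.7 158. ] yaw -0.07 gap 42.6 t 42.0 rows 5 F [ 0.2 -0.1 -1.3]
[{"delta_pos":[0.01,0.06,-0.07],"rotation":[0,-0,0],"fingers":0},{"delta_pos":[0.02,0.07,-0.08],"rotation":[0,-0.001,0],"fingers":0},{"delta_pos":[0.01,0.06,-0.07],"rotation":[0,0,0],"fingers":0},{"delta_pos":[0.02,0.07,-0.08],"rotation":[0,-0,0],"fingers":0},{"delta_pos":[0.01,0.06,-0.07],"rotation":[0,-0.001,0],"fingers":0}]
end [437.  -89.9 150. ] 0.02 tilt [-7.e-04 -1.e+00  5.e-04]
```

View pics/w33_m.png

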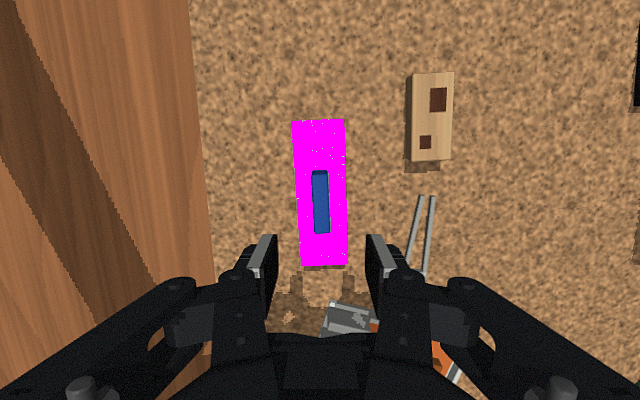

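Emit:
servo_tool(targets=[{"delta_pos": [-0.03,0.6,-0.24],"rotation": [0,-0.056,0],"fingers": 0},{"delta_pos": [0,1,0],"rotation": [0,0,0],"fingers": 0},{"delta_pos": [0,1,0],"rotation": [0,0,0],"fingers": 0},{"delta_pos": [0,1,0],"rotation": [0,0,0],"fingers": 0},{"delta_pos": [0,0.6,0],"rotation": [0,0,0],"fingers": 0}])

```text
t: 42.43
eef_pos: [433.9, -86.4, 51.4]
tool_rot: [[0.999, -0.002, -0.043], [0.043, 0.001, 0.999], [-0.002, -1.0, 0.001]]
ft_force: [0.2, 1.0, 0.6]
finger_gap: 42.8
```

Emit:
servo_tool(targets=[{"delta_pos": [0,0.38,0],"rotation": [0,0,0],"fingers": 0},{"delta_pos": [0,0,0],"rotation": [0,0,0],"fingers": 0},{"delta_pos": [0,0,0],"rotation": [0,0,0],"fingers": 0},{"delta_pos": [0,0,0],"rotation": [0,0,0],"fingers": 0},{"delta_pos": [0,0,0],"rotation": [0,0,0],"fingers": 0}])

```text
t: 42.85
eef_pos: [435.1, -87.5, 44.6]
tool_rot: [[0.999, 0.001, -0.042], [0.042, -0.001, 0.999], [0.001, -1.0, -0.001]]
ft_force: [-0.5, -0.3, 0.2]
finger_gap: 42.4
```

```bash
python3 fit.py wrist w35 38 434 -86 85; python3 plan.py 434.5 -86.6 43.5 2.5 0
```

```text
tcp [435.1 -87.5  44.6] t 42.85 rect [434.3 -82.9 123.4  43.4 -87.4] pct [434.3 -81.8] 120.2 42.8 z 37.0
from [435.1 -87.6  44.5] yaw 2.4 gap 43.1 t 42.9 rows 5 F [-0.1  0.2  0.1]
[{"delta_pos":[-0,0.01,0.01],"rotation":[0,-0,0],"fingers":0},{"delta_pos":[-0.01,0.01,0.01],"rotation":[0,-0.001,0],"fingers":0},{"delta_pos":[-0,0.01,0],"rotation":[0,-0,0],"fingers":0},{"delta_pos":[-0.01,0,0.01],"rotation":[0,-0.001,0],"fingers":0},{"delta_pos":[-0,0.01,0.01],"rotation":[0,-0,0],"fingers":0}]
end [434.5 -86.6  43.5] 2.49 tilt [ 1.4e-03 -1.0e+00 -8.0e-04]
```

View pics/w35.png

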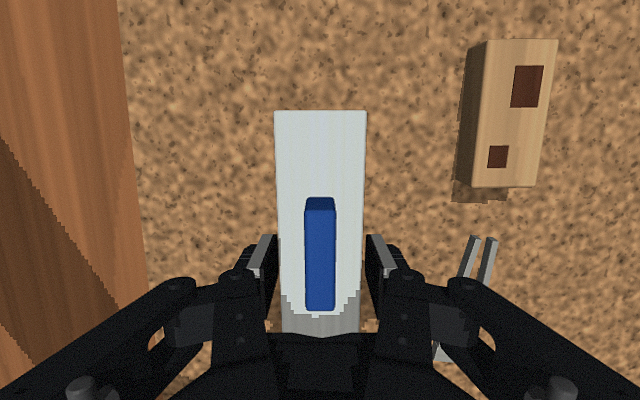

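Emit:
servo_tool(targets=[{"delta_pos": [0,0.04,0],"rotation": [0,0,0],"fingers": 0.4},{"delta_pos": [0,0,0],"rotation": [0,0,0],"fingers": 1},{"delta_pos": [0,0,0],"rotation": [0,0,0],"fingers": 1},{"delta_pos": [0,0,0],"rotation": [0,0,0],"fingers": 1},{"delta_pos": [0,0,0],"rotation": [0,0,0],"fingers": 1}])

```text
t: 43.32
eef_pos: [434.6, -87.6, 43.2]
tool_rot: [[0.999, 0.0, -0.042], [0.042, -0.0, 0.999], [0.0, -1.0, -0.0]]
ft_force: [-1.4, 1.0, 6.3]
finger_gap: 12.5
```

Emit:
servo_tool(targets=[{"delta_pos": [0,0,0],"rotation": [0,0,0],"fingers": 1},{"delta_pos": [0,-0.2,0],"rotation": [0,0,0],"fingers": 1},{"delta_pos": [0,-0.4,0],"rotation": [0,0,0],"fingers": 1},{"delta_pos": [0,-0.6,0],"rotation": [0,0,0],"fingers": 1},{"delta_pos": [0,-0.6,0],"rotation": [0,0,0],"fingers": 1}])

```text
t: 43.73
eef_pos: [434.3, -87.4, 88.1]
tool_rot: [[0.999, -0.001, -0.041], [0.041, 0.001, 0.999], [-0.001, -1.0, 0.001]]
ft_force: [-0.3, 1.2, -3.3]
finger_gap: 12.5
```

Emit:
servo_tool(targets=[{"delta_pos": [0,-0.6,0],"rotation": [0,0,0],"fingers": 1},{"delta_pos": [0,-0.6,0],"rotation": [0,0,0],"fingers": 1},{"delta_pos": [0,0,0],"rotation": [0,0,0],"fingers": 1},{"delta_pos": [0,0,0],"rotation": [0,0,0],"fingers": 1},{"delta_pos": [0,0,0],"rotation": [0,0,0],"fingers": 1}])

```text
t: 44.15
eef_pos: [434.2, -87.4, 117.0]
tool_rot: [[0.999, -0.001, -0.042], [0.042, 0.001, 0.999], [-0.001, -1.0, 0.001]]
ft_force: [0.4, -0.3, -3.4]
finger_gap: 12.4
```

```bash
python3 hand.py 5 w36; python3 plan.py 514.5 -353 122 -15.6 1
```

```text
far [65.8 65.8 66.3 65.9 65.9] centre z -0.15 lr [[-21.1, 21.3], [-20.9, 21.3], [-21.3, 21.1]] n 9663 6.21
from [434.1 -87.4 116.9] yaw 2.38 gap 12.4 t 44.2 rows 15 F [-0.2  1.4 -2.9]
[{"delta_pos":[0.18,-0.01,-0.72],"rotation":[0,0.027,0],"fingers":1},{"delta_pos":[0.2,-0.02,-0.71],"rotation":[0,0.026,0],"fingers":1},{"delta_pos":[0.22,-0.01,-0.71],"rotation":[0,0.027,0],"fingers":1},{"delta_pos":[0.23,-0.01,-0.7],"rotation":[0,0.027,0],"fingers":1},{"delta_pos":[0.24,-0.02,-0.7],"rotation":[0,0.026,0],"fingers":1}]
[{"delta_pos":[0.26,-0.01,-0.69],"rotation":[0,0.027,0],"fingers":1},{"delta_pos":[0.27,-0.02,-0.69],"rotation":[0,0.026,0],"fingers":1},{"delta_pos":[0.29,-0.01,-0.68],"rotation":[0,0.027,0],"fingers":1},{"delta_pos":[0.3,-0.01,-0.68],"rotation":[0,0.027,0],"fingers":1},{"delta_pos":[0.32,-0.02,-0.67],"rotation":[0,0.026,0],"fingers":1}]
[{"delta_pos":[0.33,-0.01,-0.66],"rotation":[0,0.027,0],"fingers":1},{"delta_pos":[0.34,-0.01,-0.66],"rotation":[0,0.027,0],"fingers":1},{"delta_pos":[0.36,-0.02,-0.65],"rotation":[0,0.026,0],"fingers":1},{"delta_pos":[0.37,-0.01,-0.64],"rotation":[0,0.027,0],"fingers":1},{"delta_pos":[0.38,-0.02,-0.63],"rotation":[0,0.027,0],"fingers":1}]
end [ 514.4 -353.   122.1] -15.62 tilt [-0.0018 -1.      0.001 ]
```

Emit:
servo_tool(targets=[{"delta_pos": [0.18,0,-0.72],"rotation": [0,0.027,0],"fingers": 1},{"delta_pos": [0.2,0,-0.71],"rotation": [0,0.027,0],"fingers": 1},{"delta_pos": [0.22,0,-0.71],"rotation": [0,0.027,0],"fingers": 1},{"delta_pos": [0.23,0,-0.7],"rotation": [0,0.027,0],"fingers": 1},{"delta_pos": [0.24,0,-0.7],"rotation": [0,0.026,0],"fingers": 1}])

```text
t: 44.62
eef_pos: [461.2, -176.8, 116.7]
tool_rot: [[0.998, -0.002, 0.065], [-0.065, 0.001, 0.998], [-0.002, -1.0, 0.001]]
ft_force: [0.2, 0.5, -3.3]
finger_gap: 12.7
```

Emit:
servo_tool(targets=[{"delta_pos": [0.26,0,-0.69],"rotation": [0,0.027,0],"fingers": 1},{"delta_pos": [0.27,0,-0.69],"rotation": [0,0.026,0],"fingers": 1},{"delta_pos": [0.29,0,-0.68],"rotation": [0,0.027,0],"fingers": 1},{"delta_pos": [0.3,0,-0.68],"rotation": [0,0.027,0],"fingers": 1},{"delta_pos": [0.32,0,-0.67],"rotation": [0,0.026,0],"fingers": 1}])

```text
t: 45.03
eef_pos: [488.0, -265.4, 116.4]
tool_rot: [[0.986, -0.002, 0.168], [-0.168, 0.002, 0.986], [-0.002, -1.0, 0.001]]
ft_force: [0.7, 0.1, -3.4]
finger_gap: 12.5
```

Emit:
servo_tool(targets=[{"delta_pos": [0.33,0,-0.66],"rotation": [0,0.027,0],"fingers": 1},{"delta_pos": [0.34,0,-0.66],"rotation": [0,0.027,0],"fingers": 1},{"delta_pos": [0.36,0,-0.65],"rotation": [0,0.026,0],"fingers": 1},{"delta_pos": [0.37,0,-0.64],"rotation": [0,0.027,0],"fingers": 1},{"delta_pos": [0.38,0,-0.63],"rotation": [0,0.027,0],"fingers": 1}])

```text
t: 45.45
eef_pos: [514.6, -353.9, 116.1]
tool_rot: [[0.963, -0.002, 0.271], [-0.271, 0.002, 0.963], [-0.002, -1.0, 0.001]]
ft_force: [0.8, 0.1, -3.7]
finger_gap: 12.6
```

Emit:
servo_tool(targets=[{"delta_pos": [0,0,0],"rotation": [0,0,0],"fingers": 1},{"delta_pos": [0,0,0],"rotation": [0,0,0],"fingers": 1},{"delta_pos": [0,0,0],"rotation": [0,0,0],"fingers": 1},{"delta_pos": [0,0,0],"rotation": [0,0,0],"fingers": 1},{"delta_pos": [0,0,0],"rotation": [0,0,0],"fingers": 1}])

```text
t: 45.87
eef_pos: [514.7, -352.6, 117.7]
tool_rot: [[0.963, -0.0, 0.269], [-0.269, 0.0, 0.963], [-0.001, -1.0, 0.0]]
ft_force: [0.4, -0.4, -3.1]
finger_gap: 12.7
```

```bash
python3 hand.py 5 w37; python3 fit.py wrist w38 34 444 -294 95; python3 plan.py 444 -294 118 -15.55 1
```

```text
far [65.9 65.9 66.3 66.  65.9] centre z -0.11 lr [[-20.9, 21.6], [-21.0, 21.4], [-21.0, 21.4]] n 9659 6.24
tcp [ 514.8 -352.7  117.8] t 45.92 rect [ 445.2 -292.6  143.6   44.2   74.6] pct [ 445.2 -292.7] 143.4 43.2 z 32.9
from [ 514.9 -352.8  117.9] yaw -15.62 gap 12.4 t 46.0 rows 5 F [ 0.3 -0.3 -3.4]
[{"delta_pos":[-0.67,-0,0.3],"rotation":[0,-0,0],"fingers":1},{"delta_pos":[-0.68,-0,0.3],"rotation":[0,-0.001,0],"fingers":1},{"delta_pos":[-0.67,-0,0.3],"rotation":[0,0,0],"fingers":1},{"delta_pos":[-0.67,-0,0.3],"rotation":[0,-0,0],"fingers":1},{"delta_pos":[-0.67,-0,0.3],"rotation":[0,-0.001,0],"fingers":1}]
end [ 444.  -294.1  117.9] -15.53 tilt [-1.e-04 -1.e+00  1.e-04]
```

View pics/w38_m.png

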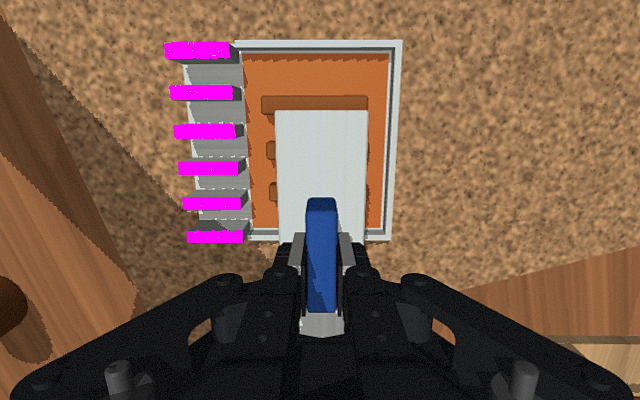

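Emit:
servo_tool(targets=[{"delta_pos": [-0.67,0,0.31],"rotation": [0,-0.004,0],"fingers": 1},{"delta_pos": [-0.67,0,0.31],"rotation": [0,0,0],"fingers": 1},{"delta_pos": [-0.67,0,0.31],"rotation": [0,0,0],"fingers": 1},{"delta_pos": [-0.67,0,0.31],"rotation": [0,0,0],"fingers": 1},{"delta_pos": [-0.67,0,0.31],"rotation": [0,0,0],"fingers": 1}])

```text
t: 46.38
eef_pos: [443.8, -292.7, 118.0]
tool_rot: [[0.964, 0.0, 0.267], [-0.267, -0.0, 0.964], [0.0, -1.0, -0.0]]
ft_force: [0.6, -0.2, -2.7]
finger_gap: 12.7
```

Emit:
servo_tool(targets=[{"delta_pos": [0,0.4,0],"rotation": [0,0,0],"fingers": 1},{"delta_pos": [0,0.4,0],"rotation": [0,0,0],"fingers": 1},{"delta_pos": [0,0.4,0],"rotation": [0,0,0],"fingers": 1},{"delta_pos": [0,0.2,0],"rotation": [0,0,0],"fingers": 1},{"delta_pos": [0,0,0],"rotation": [0,0,0],"fingers": 1}])

```text
t: 46.8
eef_pos: [444.2, -293.2, 81.7]
tool_rot: [[0.964, -0.001, 0.267], [-0.267, 0.002, 0.964], [-0.002, -1.0, 0.001]]
ft_force: [-0.5, -0.0, -3.2]
finger_gap: 12.6
```

Emit:
servo_tool(targets=[{"delta_pos": [0,0,0],"rotation": [0,0,0],"fingers": 1},{"delta_pos": [0,0,0],"rotation": [0,0,0],"fingers": 1},{"delta_pos": [0,0,0],"rotation": [0,0,0],"fingers": 1},{"delta_pos": [0,0,0],"rotation": [0,0,0],"fingers": 1},{"delta_pos": [0,0,0],"rotation": [0,0,0],"fingers": 1}])

```text
t: 47.22
eef_pos: [444.6, -293.7, 83.1]
tool_rot: [[0.964, 0.0, 0.267], [-0.267, -0.0, 0.964], [0.0, -1.0, -0.0]]
ft_force: [0.0, 0.0, -3.5]
finger_gap: 12.6
```

```bash
python3 plan.py 444.8 -293.2 75 -15.4 1; python3 fit.py wrist w39 34 444 -294 95
```

```text
from [ 444.6 -293.7   83.1] yaw -15.48 gap 12.6 t 47.2 rows 5 F [ 0.   0.  -3.5]
[{"delta_pos":[0,0.06,0],"rotation":[0,-0,0],"fingers":1},{"delta_pos":[0,0.07,0.01],"rotation":[0,-0.001,0],"fingers":1},{"delta_pos":[0,0.06,0],"rotation":[0,-0,0],"fingers":1},{"delta_pos":[0,0.07,0.01],"rotation":[0,-0,0],"fingers":1},{"delta_pos":[0,0.06,-0],"rotation":[0,-0.001,0],"fingers":1}]
end [ 444.7 -293.2   75.1] -15.39 tilt [ 4.e-04 -1.e+00 -3.e-04]
tcp [ 444.6 -293.7   83.1] t 47.22 rect [ 463.1 -225.9   43.1    6.2  -15.5] pct [ 463.1 -225.9] 42.9 6.2 z 32.9
```

View pics/w39_m.png

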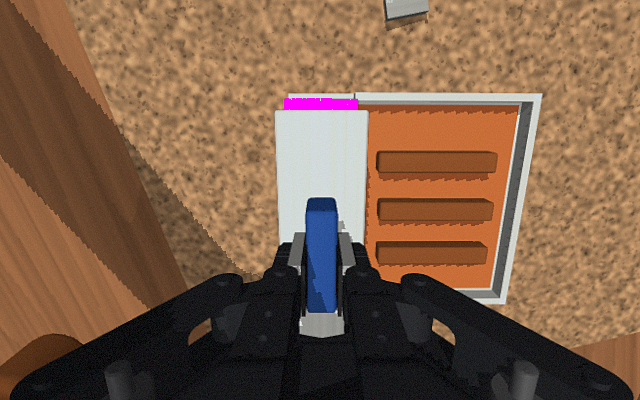

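Emit:
servo_tool(targets=[{"delta_pos": [0,0.15,0.04],"rotation": [0,0,0],"fingers": 1},{"delta_pos": [0,0.15,0],"rotation": [0,0,0],"fingers": 1},{"delta_pos": [0,0.15,0],"rotation": [0,0,0],"fingers": 1},{"delta_pos": [0,0.1,0],"rotation": [0,0,0],"fingers": 1},{"delta_pos": [0,0,0],"rotation": [0,0,0],"fingers": 1}])

```text
t: 47.68
eef_pos: [444.5, -292.4, 68.3]
tool_rot: [[0.964, -0.001, 0.267], [-0.267, 0.001, 0.964], [-0.001, -1.0, 0.001]]
ft_force: [0.4, -0.3, -2.4]
finger_gap: 12.8
```

Emit:
servo_tool(targets=[{"delta_pos": [0,0.15,0],"rotation": [0,0,0],"fingers": 1},{"delta_pos": [0,0.15,0],"rotation": [0,0,0],"fingers": 1},{"delta_pos": [0,0.15,0],"rotation": [0,0,0],"fingers": 1},{"delta_pos": [0,0.1,0],"rotation": [0,0,0],"fingers": 1},{"delta_pos": [0,0,0],"rotation": [0,0,0],"fingers": 1}])

```text
t: 48.1
eef_pos: [444.6, -292.4, 54.6]
tool_rot: [[0.964, -0.001, 0.267], [-0.267, 0.001, 0.964], [-0.001, -1.0, 0.001]]
ft_force: [0.1, -0.1, -3.1]
finger_gap: 12.2
```

Emit:
servo_tool(targets=[{"delta_pos": [0,0.04,0],"rotation": [0,0,0],"fingers": 1},{"delta_pos": [0,0.04,0],"rotation": [0,0,0],"fingers": 1},{"delta_pos": [0,0.03,0],"rotation": [0,0,0],"fingers": 1},{"delta_pos": [0,0,0],"rotation": [0,0,0],"fingers": 1},{"delta_pos": [0,0,0],"rotation": [0,0,0],"fingers": 1}])

```text
t: 48.52
eef_pos: [444.8, -292.6, 52.6]
tool_rot: [[0.964, 0.0, 0.267], [-0.267, -0.0, 0.964], [0.0, -1.0, -0.0]]
ft_force: [0.4, 1.0, -2.8]
finger_gap: 12.6
```

Emit:
servo_tool(targets=[{"delta_pos": [0,0.04,0],"rotation": [0,0,0],"fingers": 1},{"delta_pos": [0,0.04,0],"rotation": [0,0,0],"fingers": 1},{"delta_pos": [0,0,0],"rotation": [0,0,0],"fingers": 1},{"delta_pos": [0,0,0],"rotation": [0,0,0],"fingers": 1},{"delta_pos": [0,0,0],"rotation": [0,0,0],"fingers": 1}])

```text
t: 48.93
eef_pos: [444.9, -292.7, 51.2]
tool_rot: [[0.964, 0.0, 0.267], [-0.267, -0.001, 0.964], [0.001, -1.0, -0.0]]
ft_force: [-2.4, 2.4, 5.8]
finger_gap: 12.4
```

Seated on the rail. Release and retreat.

Emit:
servo_tool(targets=[{"delta_pos": [0,0,0],"rotation": [0,0,0],"fingers": 0.4},{"delta_pos": [0,0,0],"rotation": [0,0,0],"fingers": 0.2},{"delta_pos": [0,0,0],"rotation": [0,0,0],"fingers": 0.2},{"delta_pos": [0,-0.2,0],"rotation": [0,0,0],"fingers": 0.2},{"delta_pos": [0,-0.6,0],"rotation": [0,0,0],"fingers": 0}])

```text
t: 49.35
eef_pos: [444.1, -292.0, 69.5]
tool_rot: [[0.964, -0.003, 0.267], [-0.267, 0.003, 0.964], [-0.003, -1.0, 0.002]]
ft_force: [-0.7, 0.4, 0.1]
finger_gap: 42.5
```

Emit:
servo_tool(targets=[{"delta_pos": [0,-1,0],"rotation": [0,0,0],"fingers": 0},{"delta_pos": [0,-1,0],"rotation": [0,0,0],"fingers": 0},{"delta_pos": [0,-1,0],"rotation": [0,0,0],"fingers": 0},{"delta_pos": [0,0,0],"rotation": [0,0,0],"fingers": 0},{"delta_pos": [0,0,0],"rotation": [0,0,0],"fingers": 0}])

```text
t: 49.77
eef_pos: [445.1, -293.0, 146.8]
tool_rot: [[0.964, 0.002, 0.267], [-0.267, -0.002, 0.964], [0.003, -1.0, -0.002]]
ft_force: [-0.2, 0.2, -0.8]
finger_gap: 42.8
```

Emit:
servo_tool(targets=[{"delta_pos": [0.5,-1,0.5],"rotation": [0,0,0],"fingers": 0},{"delta_pos": [0.5,-1,0.5],"rotation": [0,0,0],"fingers": 0},{"delta_pos": [0,0,0],"rotation": [0,0,0],"fingers": 0},{"delta_pos": [0,0,0],"rotation": [0,0,0],"fingers": 0},{"delta_pos": [0,0,0],"rotation": [0,0,0],"fingers": 0}])

```text
t: 50.18
eef_pos: [474.8, -274.9, 194.0]
tool_rot: [[0.964, -0.002, 0.267], [-0.267, 0.002, 0.964], [-0.003, -1.0, 0.001]]
ft_force: [-0.4, 0.7, -0.6]
finger_gap: 42.2
```

```bash
python3 fit.py wrist w40 46 444.5 -293 80 2.5;python3 fit.py wrist w41 70 444.5 -293 60 2.5; python3 bars.py wrist w42 20; python3 fit.py scene s40 46 436 336 80 4;python3 fit.py side d40 46 436 336 80 4;python3 bars.py scene s41 20; python3 bars.py scene s41 14
```

```text
tcp [ 474.8 -274.9  194. ] t 50.18 rect [ 445.3 -291.8  130.1   43.1   74.4] pct [ 445.6 -291.8] 129.9 42.7 z 45.0
tcp [ 474.7 -274.9  193.9] t 50.23 rect [ 445.8 -291.6   48.3   13.2   75. ] pct [ 445.8 -291.6] 48.2 12.9 z 69.0
tcp [ 474.7 -275.1  194.1] t 50.2833
amber [ 528.9 -282.1   78.6   13.5  -15.4] z 18.8 px [374. 171.] 
amber [ 522.3 -315.2   78.6   13.2  -15.4] z 18.9 px [375. 202.] 
amber [ 513.7 -348.    78.5   13.9  -15.5] z 18.9 px [374. 232.] 
tcp [ 474.8 -275.2  194.3] t 50.33 rect [435.8 335.3 132.4  47.1  76.4] pct [435.4 335.1] 130.8 46.4 z 47.1
tcp [ 474.9 -275.3  194.5] t 50.38 rect [435.2 336.3 133.3  44.8  77.5] pct [435.2 336.2] 131.1 44.2 z 46.5
tcp [ 475.  -275.3  194.8] t 50.4333
amber [ 529.1 -282.7   80.6   14.2  -15.3] z 20.4 px [208. 275.] 
amber [ 521.9 -316.3   79.7   13.8  -15.8] z 20.3 px [193. 283.] 
amber [ 513.4 -348.4   79.9   14.   -15.5] z 20.4 px [179. 291.] 
green [524.5 350.2  86.7  31.   -8.4] z 21.3 px [391. 109.] 
tcp [ 475.1 -275.3  195. ] t 50.4833
```

View pics/w42.png

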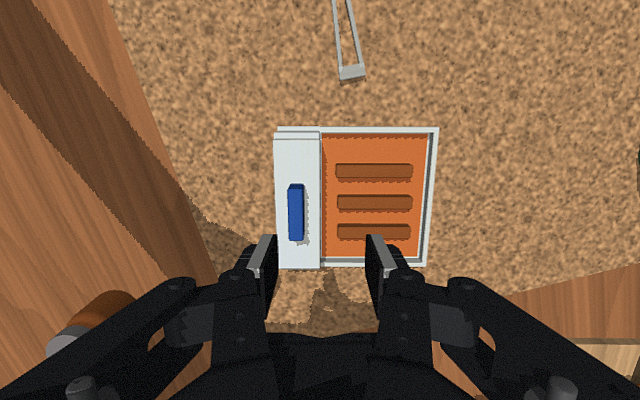

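View pics/s41.png

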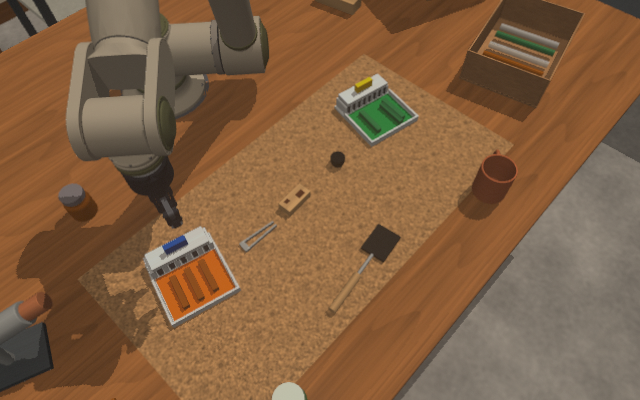

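Run:
```python
from h import *
im,d,X=shot('scene'); a=cv2.resize(im[60:150,320:440],None,fx=5,fy=5,interpolation=cv2.INTER_CUBIC)
cv2.imwrite('pics/z1.png',a)
im,d,X=shot('side'); a=cv2.resize(im[290:400,260:400],None,fx=5,fy=5,interpolation=cv2.INTER_CUBIC)
cv2.imwrite('pics/z2.png',a);cv2.imwrite('pics/d42.png',im)
```

```text
(no output)
```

View pics/z1.png

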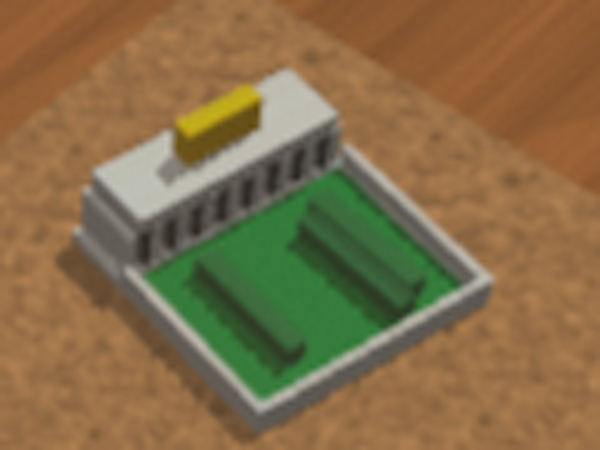

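View pics/z2.png

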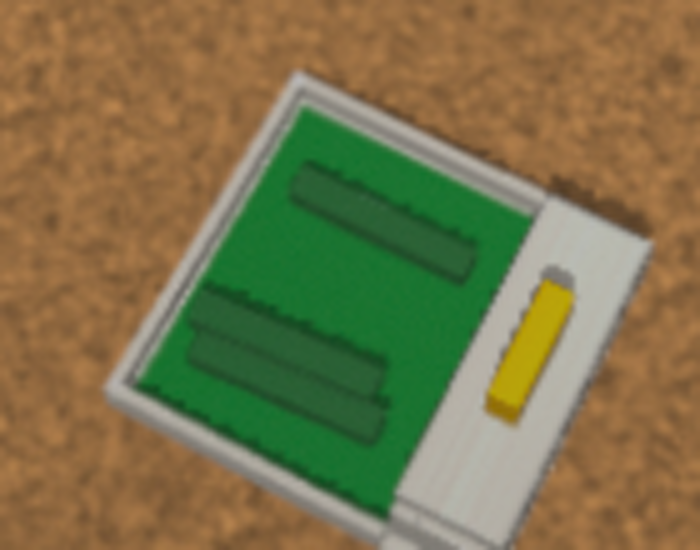

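View pics/d42.png

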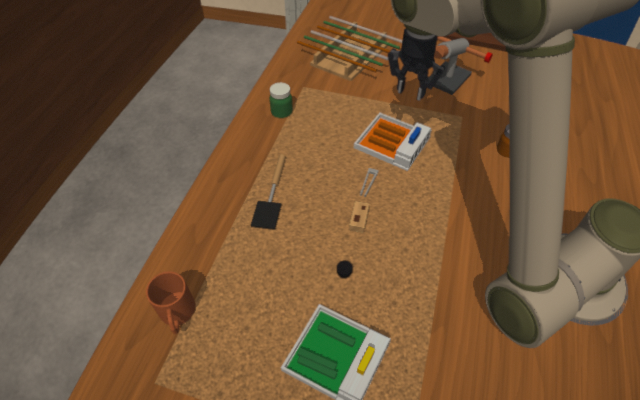

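Run:
```python
from h import *
ex=np.array([.977,-.212]);ey=np.array([.212,.977]);o=np.array([513,318.4])-12.5*ex
for cam in ('scene','side'):
    im,d,X=shot(cam); z=X[...,2]; T=X[...,:2]-o; tx=T@ex;ty=T@ey
    print(cam)
    for y0 in range(-60,65,6):
        print(y0,[ (lambda m: round(float(np.nanpercentile(z[m],60)),1) if m.sum()>2 else None)((abs(tx-x0)<7)&(abs(ty-y0)<3)) for x0 in range(-35,66,10)])
```

```text
scene
-60 [6.8, 6.2, 8.0, 7.8, 8.3, 8.3, 6.9, 6.0, 7.6, 5.8, 17.0]
-54 [7.4, 7.6, 7.6, 6.8, 8.4, 6.7, 6.5, 6.5, 7.2, 7.8, 14.2]
-48 [8.5, 6.7, 6.9, 7.2, 6.6, 6.7, 7.5, 6.3, 9.3, 7.8, 16.2]
-42 [8.6, 15.1, 16.6, 15.4, 15.3, 18.2, 17.1, 17.6, 16.4, 11.3, 15.0]
-36 [18.1, 22.8, 21.4, 21.2, 20.5, 20.7, 20.7, 20.5, 20.2, 13.9, 10.4]
-30 [10.9, 21.3, 21.8, 22.1, 20.6, 20.0, 20.9, 18.3, 17.9, 10.9, 11.9]
-24 [None, None, None, None, None, None, None, None, 8.5, 7.9, 16.1]
-18 [7.6, 8.3, 9.0, 10.0, 8.4, 6.4, 6.7, 6.7, 6.7, 6.8, 9.1]
-12 [8.1, 8.3, 8.0, 8.1, 8.3, 8.8, 7.7, 7.5, 7.0, 7.9, 12.8]
-6 [8.9, 8.0, 7.8, 8.9, 7.5, 7.9, 7.6, 7.6, 8.5, 7.9, 15.7]
0 [9.1, 8.7, 7.7, 8.9, 8.7, 7.6, 7.8, 7.8, 8.8, 8.5, 9.0]
6 [8.4, 8.4, 8.5, 8.0, 9.0, 7.8, 8.3, 8.1, 9.3, 8.5, 13.3]
12 [8.9, 9.7, 9.5, 8.5, 8.6, 6.9, 8.3, 8.1, 9.2, 9.3, 13.1]
18 [9.6, 8.2, 15.7, 15.2, 13.0, 9.8, 15.6, 9.6, 8.2, 7.9, 18.6]
24 [8.6, 10.7, 21.2, 21.2, 21.5, 20.9, 18.2, 17.6, 18.0, 15.4, 15.6]
30 [8.3, 17.5, 19.9, 21.8, 21.8, 21.8, 20.7, 21.6, 21.6, 20.8, 17.3]
36 [9.3, 21.9, 22.1, 21.8, 21.7, 22.4, 21.9, 21.8, 21.0, 19.8, 18.0]

[... 889 characters left out ...]
 8.5]
0 [7.7, 7.0, 6.9, 7.4, 7.4, 6.9, 7.6, 8.1, 7.9, 7.6, 8.5]
6 [7.6, 7.7, 6.8, 7.6, 7.4, 6.7, 7.3, 7.5, 7.3, 7.1, 8.3]
12 [7.9, 7.4, 6.7, 7.3, 7.3, 7.4, 7.3, 7.4, 6.9, 7.3, 7.3]
18 [8.1, 7.5, 8.7, 20.6, 18.1, 13.9, 9.1, 7.7, 7.0, 7.7, 8.8]
24 [7.3, 7.3, 20.1, 20.8, 19.9, 19.9, 20.3, 20.3, 20.3, 20.4, 18.2]
30 [6.3, 8.1, 20.5, 21.2, 21.8, 20.5, 20.8, 20.7, 20.7, 20.8, 19.1]
36 [7.1, 19.1, 20.5, 21.1, 21.3, 21.3, 20.4, 19.8, 20.0, 19.5, 11.4]
42 [8.4, 19.8, 20.9, 21.0, 21.0, 21.1, 20.5, 20.3, 20.3, 17.1, 8.1]
48 [7.6, 9.0, 12.5, 12.6, 13.4, 15.4, 16.8, 18.1, 18.1, 11.3, 8.4]
54 [8.2, 8.6, 7.8, 7.6, 7.5, 7.1, 7.5, 7.5, 7.3, 7.6, 9.0]
60 [7.7, 7.8, 8.0, 8.8, 7.5, 6.8, 7.0, 7.9, 7.5, 7.6, 8.5]
```

```bash
python3 -c "
from cell import bot
s=bot.state();print(s['t'],s['ft_force'],s['eef_pos']);print(bot.hand_in())"
```

```text
50.7333 [-0.06641075 -0.11811877  0.28635751] [ 475.5006311  -275.23715573  195.52536119]
the job is handed in; nothing more can be done
None
```

I put all six bars in the trays (three amber, three green), then seated the fine comb on the green rail and the coarse comb on the amber rail. The job was handed in at about 51 s of the 210 s. No verdict was reported.

**Bars:** All six lie flat on the floor of their own tray. Late in the run one green bar was knocked sideways. It now lies beside its neighbour, at about x +22, y +27 mm in the tray frame, which is inside the limits.

**Combs:** Both stand about 39 mm high at centre, the home height, and are parallel to their rails to about half a degree. They sit about 1.0 to 1.5 mm off centre across the fins and less than 1 mm along them, inside the 5 and 7 mm limits. I did not measure their uprightness separately.

**Bystanders and gripper:** In the camera pictures the bystanders show no visible shift. At hand-in the gripper was open at 195 mm, touching nothing.

**Disagreements and slips:**
- Wrist-camera heights read about 1.2 mm low throughout, and I corrected for it.
- The scene and side cameras differed from the wrist camera by 1 to 6 mm, so I worked from the wrist camera.
- On the third amber bar the wrist force reached 56 N for a moment while the held bar pressed on the tray floor. I backed off and released it, and it lay flat.
- On the second amber bar the gripper came down about 6 mm to one side, but the grip still held.

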